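# Refit filter glasses in a water photometer head and check its terminals

## Task

Put the photometer head back together: lay each clean filter glass that is there flat in the cell with its own colour band, put a black retaining ring over it and screw it down clockwise until it is snug on the glass (a cell without a glass needs no ring). Then take the test probe from its stand, touch its tip gently to the three brass studs in order, one dot, two dots, three dots, and put the probe back upright, fully down in its stand. Leave the bottles, beaker and vials alone.

Things in the scene. Friction and masses are not known exactly. Their poses are not given: they have to be found in the camera images.
- head: Three-channel photometer head, fixed to the bench: grey-blue block 110 (x) by 320 (y) by 40 mm high; origin at the centre of its underside, z up, x towards the black terminal strip along one long side (strip centred at x = 80 mm, 50 wide, 34 high). Three round lens cells stand on its top at y = +105, 0 and -105 mm, with a painted band round the foot: amber, blue, green.
- cell_amber (a point): Centre of the flat seat inside the amber cell, 50 mm above the bench; axes as the head's. The cell is an upright tube, bore 62.4 mm, outside 70 mm, rim 8 mm above the seat; outside it bears a coarse right-hand three-start thread (lead 21 mm a turn, crests 78 mm across) that starts at 0, 120 and 240 degrees from the x axis and runs down clockwise seen from above.
- cell_blue (a point): the same in the blue cell, in the middle of the head; 105 mm between cell axes
- cell_green (a point): The same in the green cell. On any cell a ring set level over it rests on the thread, sinks as it is turned clockwise and grips the glass when a ring's lug is 195 degrees clockwise past a thread start, so after 75 to 195 degrees: 105 degrees if a lug was set on at 30 degrees anticlockwise from the cell's x axis (or 150 or 270), 195 if at 0. It then stays where it is left.
- glass_amber_mid (a point): Centre of the amber filter glass: a clear flat amber disc 60 mm across, 16 mm thick (110 g), z up, lying flat on the bench, its lower edge bevelled 3 mm. It belongs in the cell with the amber band; on the seat its centre is 8 mm above the seat and its top half stands out above the cell's rim, so it can be held by that half. May be absent.
- glass_blue_mid (a point): Centre of the blue filter glass: a clear flat blue disc 60 mm across, 16 mm thick (110 g), z up, lying flat on the bench, its lower edge bevelled 3 mm. It belongs in the cell with the blue band; on the seat its centre is 8 mm above the seat and its top half stands out above the cell's rim, so it can be held by that half. May be absent.
- glass_green_mid (a point): Centre of the green filter glass: a clear flat green disc 60 mm across, 16 mm thick (110 g), z up, lying flat on the bench, its lower edge bevelled 3 mm. It belongs in the cell with the green band; on the seat its centre is 8 mm above the seat and its top half stands out above the cell's rim, so it can be held by that half. May be absent.
- ring1_mid (a point): Centre (21 mm above its underside) of a black retaining ring, 42 mm high, 110 to 180 g, z up: skirt 89 mm across and 22 mm high, topped by a shoulder 2 mm thick; on it a hexagonal collar 58 mm across flats, its top 42 mm above the underside, open in the middle (44 mm); one flat faces along the ring's x axis, the rest every 60 degrees. Lies upright on the bench.
- ring2_mid (a point): Centre of the second, like ring. Any ring fits any cell. Three steel thread lugs, 11 mm long, stand inward in the skirt (on a 72 mm circle), 4 mm above the underside, centred on the ring's x axis and every 120 degrees (white dots on the shoulder). Screwed home, the underside of the collar bears on the glass and the ring's centre is 7 mm above the glass's centre; 11 mm more when first set on at a thread start.
- ring3_mid (a point): centre of the third ring, like the others
- probe_grip (a point): Point to grip on the red handle of a sprung test probe (100 g), on its axis; z points along the probe, away from its tip. Handle 24 mm across, from 37 mm below to 32 mm above this point; below it a flange 30 mm across and a steel shank 12 mm across. The tip of its sprung pin is 108 mm below this point.
- probe_tip (a point): end of the probe's sprung pin, 6 mm across, which gives up to 10 mm under about 1 to 4 N
- stand: Pale round probe stand, fixed to the bench: foot 80 mm across, an upright tube 39 mm across and 80 mm high with a hole 14 mm across and 66 mm deep. Origin at the centre of its underside. The probe hangs upright in it with its flange on the tube's rim, its grip point 123 mm above the bench.
- stud1_top (a point): top centre of the brass terminal stud with one white dot beside it on the head's black terminal strip; 16 mm across, flat, 42 mm above the bench; its face is fixed and hard
- stud2_top (a point): top centre of the brass terminal stud with two white dots beside it on the head's black terminal strip; 16 mm across, flat, 42 mm above the bench; its face is fixed and hard
- stud3_top (a point): top centre of the brass terminal stud with three white dots beside it on the head's black terminal strip; 16 mm across, flat, 42 mm above the bench; its face is fixed and hard
- reagent_white: Bystander: white plastic reagent bottle, 64 mm across, 165 mm tall; origin at the centre of its underside
- amber_jar: Bystander: amber glass jar, 68 mm across, 85 mm tall; origin at the centre of its underside
- dropper: Bystander: small white dropper bottle with a red cap, 34 mm across, 75 mm tall; origin at the centre of its underside
- beaker: Bystander: glass beaker, 72 mm across, 95 mm tall; origin at the centre of its underside
- vial1: Bystander: square glass sample vial with a white cap, 28 mm wide, 60 mm tall; origin at the centre of its underside
- vial2: Bystander: square glass sample vial with a white cap, 28 mm wide, 60 mm tall; origin at the centre of its underside
- wash_bottle: Bystander: wash bottle with a red spout, 72 mm across, 205 mm tall; origin at the centre of its underside
Mind the look-alikes: they are no part of the job. Of the things that look like the part that bears probe_grip, the smallest one is meant.

How it is judged:
By the outcome, as a careful person would: the job done as asked, in the order asked, and still so for the second after the job is handed in, with the robot touching nothing.
Of glass_amber, glass_blue, glass_green only 2 to 3 are there at a start; the rules pass over those that are not, and their reading is None.
At some moment in a run one of glass_amber, glass_blue, glass_green, ring1, ring2, ring3 may be knocked a few centimetres aside while the robot is not near it.
It also fails if it takes over 210 s, if anything falls off the work surface, if the arm or the gripper's body presses on something with over 40 N, if the wrist force passes 120 N, or if a joint passes its speed limit or range.

## Robot

A 6-joint arm with a two-finger parallel gripper is mounted at the origin on the work surface. World frame = base frame: x ahead of the robot, y to its left, z up, the work surface at z = 0. Lengths are in mm, angles in rad, forces in N, time in s.
With the tool pointing down it reaches from about 325 to 900 mm from the base axis. Payload 3.5 kg.
Tool frame: the origin (TCP) lies on the mounting face of the last link; the fingertips stand 173 mm ahead of it and the grasp point (between the pads) lies 155 mm ahead of it; z points along the fingers, y is the direction in which the jaws open and shut (so a half turn about z gives the same grasp; the last joint's range is limited). The gripper opens to 85 mm and grips with 20 to 120 N. Pads are 22 mm wide; open, the fingers measure 114 mm over their backs; the gripper's body (76 mm by 85 mm) begins 54 mm behind the grasp point. The pads swing forward as they close: fully open they stand 13 mm farther back than shut.
Start: joints at [-1.34, 0.276, -0.026, 1.268, 0, 1.467], TCP at [204.76, -590.505, 404.713] pointing down, gripper open.
Joint ranges: [-3.12, 3.12], [-0.85, 1.88], [-1.08, 1.24], [-1.95, 2.15], [-1.57, 1.53], [-3.14, 3.14]. Speed limits (rad/s): [2.57, 2.57, 3.14, 3.14, 3.14, 3.14].

## Interface

Orientations are given as a unit quaternion [x, y, z, w].
In Python, from cell import * gives the robot as it stands.
- The arm moves only by the tool apply_moves, never from a script. Its argument "series" is one flat list of numbers, 7 for each row, row after row: the turn, a rotation vector about the tool's x, y, z in rad, then the shift along the tool's x, y, z in cm, then the gripper's target within -1 to 1 (fully open at 1, half-way at 0, shut at -1). In form: [rx, ry, rz, dx, dy, dz, fingers, rx, ry, rz, dx, dy, dz, fingers, ...]. A call has 1 to 5 rows; each row shifts and turns the commanded pose from where the row before left it, along the tool's axes as they then stand; what a row does not reach is not made up. A row lasts 1/12 s, in which the tool goes at most 41.7 mm and 7.16 degrees, less where a joint would pass 70% of its speed; a pose out of reach is approached as far as the arm can. A call is refused whole if a number of a shift passes 4.17 or a number of a turn 0.125, either way. A call with a gripper value outside its range is refused whole. The fingers move at their own pace and stop on an object; the grip force is fixed at half the most. Time passes only in rows, so rows that do not move let the fingers close. It gives the time, the measured TCP pose, the force and the opening at its end, in the units of the state.
- observe(): the state, without advancing time (a new reading comes with each control period).
- camera(name): name is "side" or "top" or "wrist"; returns the picture (420x560x3 uint8, blue, green, red); there is no depth.
- camera_params(name): a dict with "fov_y" (degrees; the focal length in pixels is half the picture's height over the tangent of half this angle, whatever the lens; pixels are square), "cx", "cy" (the principal point, pixels), "D" ([k1, k2, p1, p2, k3] as OpenCV has them; the pictures are not rectified), "rvec" (rotation vector, rad) and "tvec" (3), from world to camera coordinates, as OpenCV has them. Camera axes: x right, y down, z forward; pixel columns grow to the right and rows downward; lengths in mm; the calibration is good to about 2 mm. A picture is of the moment at which its call begins: read the wrist's pose just before it. camera_params takes no time and is no camera call; for the wrist camera it gives the pose at the moment of the call.
- close_job(): hands the job in, once; it reports no verdict.
The state is a dict: "time": time; "q": joint angles; "qd": joint speeds; "joint_efforts": joint torques, N m; "ee_pos": TCP position; "eef_rot": TCP orientation; "force": force on the tool from outside, world axes, zero at the start; "ft_torque": the same for the moment, N m; "gripper_width": finger opening in mm.
Only numpy, scipy, OpenCV 4.12 (cv2) and the standard library are available. Lean on these libraries where they do the work, as an engineer would, in place of code of your own. Each camera call takes 0.05 s, during which the arm holds its last target.

## Working session

There is one attempt and no reset: what is moved stays moved. The work goes in short steps, Python scripts to look and compute and a tool call to move; the robot and the scene stay as the last step left them, time stands still between calls to the robot, and variables do not carry over. Pictures are saved under pics/ and viewed, and the job is handed in when it is done.

Besides the shell and the picture viewer there is one more tool, called after ">>>" as name(argument=value, ...) on one line, values as JSON. apply_moves: Moves the arm, as the interface text tells. Its arguments: {"type":"object","properties":{"series":{"type":"array","items":{"type":"number"}}},"required":["series"]}

```bash
ls -la; mkdir -p pics; python3 - <<'E'
from cell import *
import cv2
s=observe();print(s)
for n in("top","side","wrist"):
    cv2.imwrite(f"pics/{n}0.png",camera(n));p=camera_params(n);print(n,p)
E
```

```text
total 12
drwxr-xr-x  3 agent agent 4096 Dec  7 09:53 .
drwxr-xr-x 23 root  root  4096 Dec  7 09:53 ..
drwxr-xr-x  2 agent agent 4096 Dec  7 09:53 pics
{'time': 0.0, 'q': array([-1.34037918e+00,  2.77143233e-01, -2.78878756e-02,  1.26801115e+00,
       -1.23305842e-05,  1.46737541e+00]), 'qd': array([-9.53159533e-04, -1.07722553e-03,  2.41961174e-05,  1.52460675e-03,
        2.14356610e-04,  4.68374204e-04]), 'joint_efforts': array([ 1.69013383e-03, -4.45503867e+01,  2.95208234e+01,  1.64822355e-02,
        4.12447753e-05,  8.43041136e-06]), 'ee_pos': array([ 204.68036708, -590.11384144,  403.54962441]), 'eef_rot': array([ 9.86100711e-01,  1.66144898e-01, -7.74110874e-05, -1.12031012e-03]), 'force': array([ 0.44280614, -0.31567402, -0.33025799]), 'ft_torque': array([ 0.0045326 , -0.02922537,  0.01759293]), 'gripper_width': 85.42335279397635}
top {'fov_y': 49.9521736654486, 'cx': 281.75895606539774, 'cy': 204.67868832676123, 'D': array([-0.02015106,  0.        ,  0.        ,  0.        ,  0.        ]), 'rvec': array([ 2.13615022, -2.1377806 ,  0.17195485]), 'tvec': array([  -6.31435373,  616.2485361 , 1139.24690292])}
side {'fov_y': 51.266958202818856, 'cx': 278.06809928651757, 'cy': 207.03413113592097, 'D': array([-0.10002062,  0.        ,  0.        ,  0.        ,  0.        ]), 'rvec': array([ 0.1127448 , -2.71200121,  1.48155028]), 'tvec': array([ 593.66276229,  110.36906031, 1040.18898747])}
wrist {'fov_y': 58.570551354067284, 'cx': 285.3615965071311, 'cy': 208.43847700690648, 'D': array([-0.08832154,  0.        ,  0.        ,  0.        ,  0.        ]), 'rvec': array([-2.35157883,  1.67418095,  0.25505406]), 'tvec': array([-623.76769871,  -37.71630112,  379.71465466])}
```

View pics/top0.png

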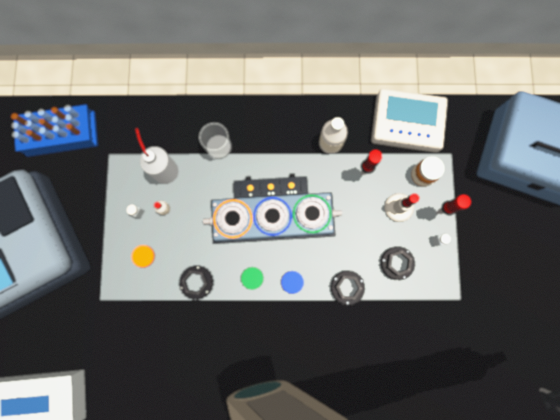

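View pics/side0.png

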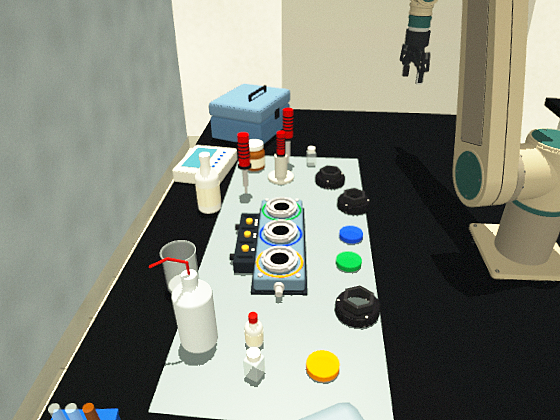

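View pics/wrist0.png

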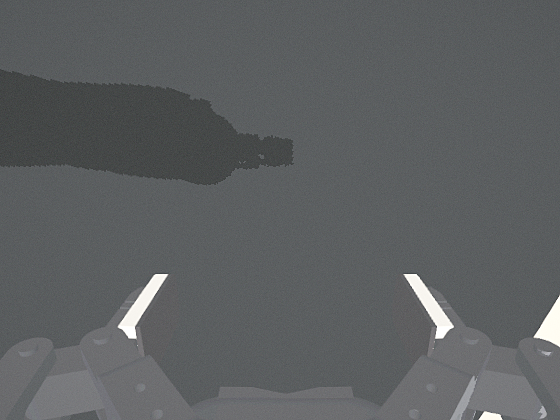

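```bash
cat > h.py <<'E'
from cell import *
import numpy as np, cv2
from scipy.spatial.transform import Rotation as R
def cam(p):
    f=210/np.tan(np.radians(p['fov_y']/2))
    K=np.array([[f,0,p['cx']],[0,f,p['cy']],[0,0,1.]])
    return K,np.array(p['D']),np.array(p['rvec'],float),np.array(p['tvec'],float)
def rays(p,uv):
    K,D,r,t=cam(p);Rm=cv2.Rodrigues(r)[0]
    n=cv2.undistortPoints(np.array(uv,float).reshape(-1,1,2),K,D).reshape(-1,2)
    d=np.c_[n,np.ones(len(n))]@Rm
    return -Rm.T@t,d/np.linalg.norm(d,axis=1)[:,None]
def onz(p,uv,z):
    o,d=rays(p,uv);return o+d*((z-o[2])/d[:,2])[:,None]
def proj(p,X):
    K,D,r,t=cam(p);return cv2.projectPoints(np.array(X,float).reshape(-1,1,3),r,t,K,D)[0].reshape(-1,2)
def tri(p1,uv1,p2,uv2):
    o1,d1=rays(p1,[uv1]);o2,d2=rays(p2,[uv2]);d1=d1[0];d2=d2[0]
    A=np.c_[d1,-d2];s=np.linalg.lstsq(A,o2-o1,rcond=None)[0]
    a=o1+d1*s[0];b=o2+d2*s[1];return (a+b)/2,np.linalg.norm(a-b)
def blobs(m,amin=30):
    n,l,st,c=cv2.connectedComponentsWithStats(m.astype(np.uint8));
    return [(c[i].round(1),st[i]) for i in range(1,n) if st[i][4]>=amin]
def plan(x,y,z,yaw=None,grasp=True):
    """print shift (tool cm) & rot needed to put grasp point (or TCP) at x,y,z, tool down with tool-x at yaw deg"""
    s=observe();Rm=R.from_quat(s['eef_rot']).as_matrix();p=s['ee_pos']
    cy=np.degrees(np.arctan2(Rm[1,0],Rm[0,0]))
    # desired rotation
    if yaw is None: yaw=cy
    c,sn=np.cos(np.radians(yaw)),np.sin(np.radians(yaw))
    Rd=np.array([[c,sn,0],[sn,-c,0],[0,0,-1.]])
    tcp=np.array([x,y,z])+(np.array([0,0,155.]) if grasp else 0)
    sh=Rm.T@(tcp-p)/10
    rv=R.from_matrix(Rm.T@Rd).as_rotvec()
    print('t',round(s['time'],2),'yaw',round(cy,2),'tcp',p.round(1),'F',s['force'].round(1),'w',round(s['gripper_width'],1),'q6',round(s['q'][5],2))
    print('shift cm(before-turn axes)',sh.round(3),'(after-turn axes)',(Rd.T@(tcp-p)/10).round(3),'rotvec',rv.round(4))
    return sh,rv
E
python3 - <<'E'
from h import *
T=cv2.imread('pics/top0.png');S=cv2.imread('pics/side0.png')
a=cv2.resize(T[120:310,95:475],None,fx=2.1,fy=2.1,interpolation=cv2.INTER_CUBIC);cv2.imwrite('pics/topz.png',a)
b=cv2.resize(S[90:250,170:380],None,fx=3.7,fy=3.7,interpolation=cv2.INTER_CUBIC);cv2.imwrite('pics/sidez.png',b)
hsv=cv2.cvtColor(T,cv2.COLOR_BGR2HSV)
p=camera_params('top')
for n,(lo,hi) in dict(amber=(10,25),green=(55,80),blue=(105,125),red1=(0,5),red2=(172,180)).items():
    m=(hsv[...,0]>=lo)&(hsv[...,0]<=hi)&(hsv[...,1]>150)&(hsv[...,2]>80)
    m[:125]=0;m[305:]=0;m[:,:100]=0;m[:,475:]=0
    for c,st in blobs(m,15): print(n,c,st,onz(p,[c],16)[0].round(1) )
E
```

```text
amber [421.2 175.9] [417 165  15  18  59] [ 701.5 -389.8   16. ]
amber [290.3 185.3] [288 183   6   6  19] [675.4 -30.1  16. ]
amber [249.7 187.6] [247 185   6   6  23] [669.1  80.8  16. ]
amber [270.3 186.5] [268 184   6   6  22] [672.1  24.5  16. ]
amber [142.6 255.9] [132 246  22  21 366] [483.5 365.   16. ]
green [251.7 277.9] [242 268  20  20 312] [425.6  72.9  16. ]
blue [291.6 282. ] [282 273  20  20 308] [414.8 -32.6  16. ]
red1 [139.5 139.3] [135 128  10  24 101] [806.7 389.6  16. ]
red1 [374.2 156.2] [368 149  14  16 166] [ 757.3 -262.4   16. ]
red1 [365.6 168. ] [363 164   9   7  22] [ 723.8 -237.5   16. ]
red1 [412.9 198.4] [408 194  11  10  73] [ 638.8 -364.    16. ]
red1 [462.3 201.6] [453 194  19  16 218] [ 629.8 -498.6   16. ]
red1 [157.1 205. ] [155 203   6   5  22] [621.1 332.1  16. ]
red1 [446.8 208.1] [444 203   8  10  41] [ 612.  -455.1   16. ]
```

View pics/topz.png

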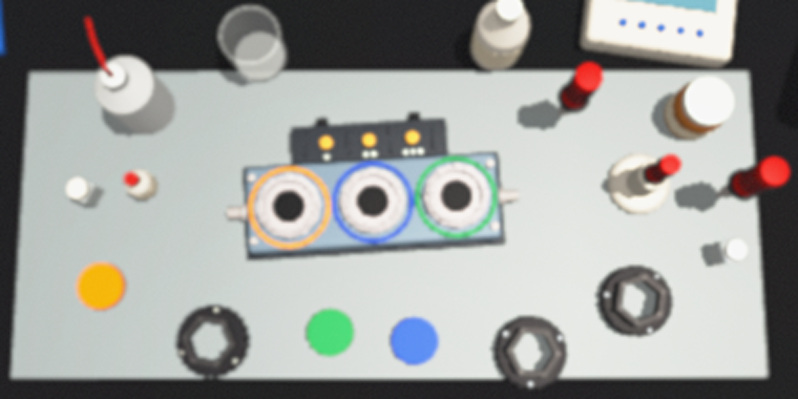

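View pics/sidez.png

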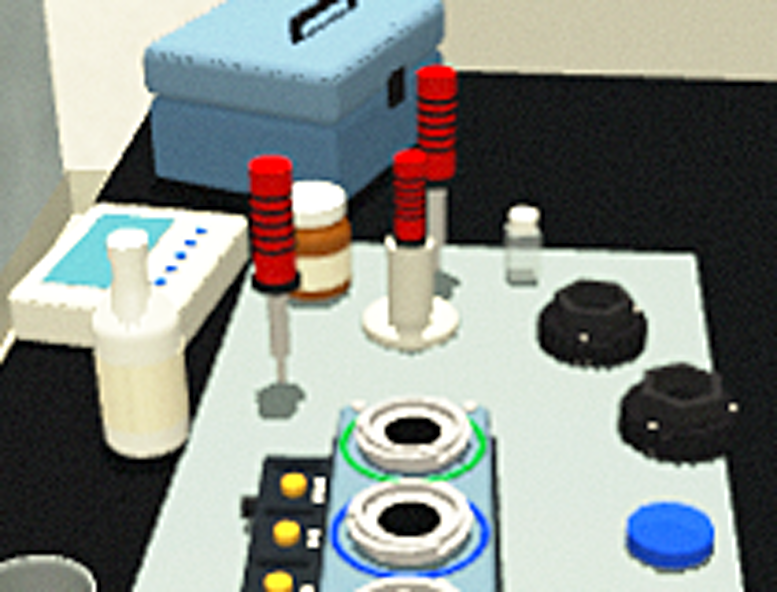

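```bash
python3 - <<'E'
from h import *
s=observe();Rm=R.from_quat(s['eef_rot']).as_matrix()
p=camera_params('wrist');K,D,r,t=cam(p);Rc=cv2.Rodrigues(r)[0];o=-Rc.T@t
print('cam pos in tool',Rm.T@(o-s['ee_pos']));print('cam axes in tool (cols x,y,z)\n',(Rm.T@Rc.T).round(3))
print('tool\n',Rm.round(3))
pt=camera_params('top');K,D,r,t=cam(pt);print('top cam',-cv2.Rodrigues(r)[0].T@t)
ps=camera_params('side');K,D,r,t=cam(ps);print('side cam',-cv2.Rodrigues(r)[0].T@t)
gp=Rm.T@np.zeros(3)
print('grasp pt px',proj(p,(s['ee_pos']+Rm@np.array([0,0,155]))))
# coarse positions
T=cv2.imread('pics/top0.png')
for n,uv,z in [('cellA',(232.5,217.5),58),('cellB',(272,215.5),58),('cellG',(312.5,213),58),('ring1',(196.5,282),22),('ring2',(347.5,287.5),22),('ring3',(397.5,263),22),('stud1',(249.7,187.6),42),('stud2',(270.3,186.5),42),('stud3',(290.3,185.3),42),('amb',(142.6,255.9),16),('gr',(251.7,277.9),16),('bl',(291.6,282),16),('probe',(413.5,198),155)]:
    print(n,onz(pt,[uv],z)[0].round(1))
E
```

```text
cam pos in tool [75.95434938 -0.32040882 30.77916973]
cam axes in tool (cols x,y,z)
 [[-0.001 -0.955 -0.296]
 [ 1.    -0.001  0.   ]
 [-0.    -0.296  0.955]]
tool
 [[ 0.945  0.328 -0.   ]
 [ 0.328 -0.945  0.002]
 [ 0.    -0.002 -1.   ]]
top cam [ 425.21196148   -7.62439658 1223.44688954]
side cam [514.60010396 864.2235758  659.4803094 ]
grasp pt px [[286.18206417 302.75720566]]
cellA [581.1 121.7  58. ]
cellB [586.3  18.7  58. ]
cellG [592.8 -87.1  58. ]
ring1 [414.9 217.6  22. ]
ring2 [ 400.4 -179.1   22. ]
ring3 [ 464.  -313.1   22. ]
stud1 [663.8  78.9  42. ]
stud2 [666.8  23.8  42. ]
stud3 [670.  -29.7  42. ]
amb [483.5 365.   16. ]
gr [425.6  72.9  16. ]
bl [414.8 -32.6  16. ]
probe [ 615.2 -324.4  155. ]
```

```bash
cat >> h.py <<'E'
def rows(x,y,z,yaw,dyaw=None,g=1.0,n=None,grasp=True,dec=2):
    """suggest straight rows with turn. dyaw: signed world yaw change (deg) else shortest"""
    s=observe();Rm=R.from_quat(s['eef_rot']).as_matrix();p=s['ee_pos'].copy()
    cy=np.degrees(np.arctan2(Rm[1,0],Rm[0,0]))
    if dyaw is None: dyaw=(yaw-cy+180)%360-180
    tcp=np.array([x,y,z],float)+(np.array([0,0,155.]) if grasp else 0)
    d=tcp-p
    if n is None: n=int(max(np.ceil(np.linalg.norm(d)/38),np.ceil(abs(dyaw)/7.1),1))
    print('t',round(s['time'],2),'yaw',round(cy,2),'grasp',(p+Rm@[0,0,155]).round(1),'F',s['force'].round(1),'w',round(s['gripper_width'],1),'q',s['q'].round(2))
    c,sn=np.cos(np.radians(yaw)),np.sin(np.radians(yaw))
    Rd=np.array([[c,sn,0],[sn,-c,0],[0,0,-1.]])
    t0=cy
    # tilt correction put in first row
    cur=Rm
    for i in range(n):
        yi=np.radians(cy+dyaw*(i+1)/n);c,sn=np.cos(yi),np.sin(yi)
        Ri=np.array([[c,sn,0],[sn,-c,0],[0,0,-1.]])
        sh=cur.T@(d/n)/10;rv=R.from_matrix(cur.T@Ri).as_rotvec()
        print(i+1,[round(float(v),3) for v in rv]+[round(float(v),dec) for v in sh]+[g])
        cur=Ri
E
python3 -c "
from h import *
rows(415,-33,150,183,dyaw=164)"
```

```text
t 0.15 yaw 19.13 grasp [ 204.6 -589.9  248.8] F [-0.4  0.3 -0.4] w 85.4 q [-1.34  0.28 -0.03  1.27  0.    1.47]
1 [-0.002, -0.0, -0.119, 1.59, -1.91, 0.42, 1.0]
2 [0.0, 0.0, -0.119, 1.8, -1.7, 0.41, 1.0]
3 [0.0, 0.0, -0.119, 1.99, -1.48, 0.41, 1.0]
4 [0.0, 0.0, -0.119, 2.16, -1.23, 0.41, 1.0]
5 [0.0, 0.0, -0.119, 2.29, -0.96, 0.41, 1.0]
6 [0.0, 0.0, -0.119, 2.39, -0.69, 0.41, 1.0]
7 [0.0, 0.0, -0.119, 2.45, -0.4, 0.41, 1.0]
8 [0.0, 0.0, -0.119, 2.48, -0.1, 0.41, 1.0]
9 [0.0, 0.0, -0.119, 2.47, 0.19, 0.41, 1.0]
10 [0.0, 0.0, -0.119, 2.43, 0.49, 0.41, 1.0]
11 [0.0, 0.0, -0.119, 2.36, 0.77, 0.41, 1.0]
12 [0.0, 0.0, -0.119, 2.25, 1.05, 0.41, 1.0]
13 [0.0, 0.0, -0.119, 2.11, 1.31, 0.41, 1.0]
14 [0.0, 0.0, -0.119, 1.94, 1.55, 0.41, 1.0]
15 [0.0, 0.0, -0.119, 1.74, 1.77, 0.41, 1.0]
16 [0.0, 0.0, -0.119, 1.52, 1.96, 0.41, 1.0]
17 [0.0, 0.0, -0.119, 1.27, 2.13, 0.41, 1.0]
18 [0.0, 0.0, -0.119, 1.01, 2.27, 0.41, 1.0]
19 [0.0, 0.0, -0.119, 0.73, 2.37, 0.41, 1.0]
20 [0.0, 0.0, -0.119, 0.45, 2.44, 0.41, 1.0]
21 [0.0, 0.0, -0.119, 0.15, 2.48, 0.41, 1.0]
22 [0.0, 0.0, -0.119, -0.14, 2.48, 0.41, 1.0]
23 [0.0, 0.0, -0.119, -0.44, 2.44, 0.41, 1.0]
24 [0.0, 0.0, -0.119, -0.72, 2.37, 0.41, 1.0]
```

>>> apply_moves(series=[0, 0, -0.119, 1.6, -1.9, 0.4, 1, 0, 0, -0.119, 1.8, -1.7, 0.4, 1, 0, 0, -0.119, 2.0, -1.5, 0.4, 1, 0, 0, -0.119, 2.2, -1.2, 0.4, 1, 0, 0, -0.119, 2.3, -1.0, 0.4, 1])

```text
time: 0.57
ee_pos: [249.2, -472.7, 384.1]
eef_rot: [0.893, 0.45, 0.0, -0.0]
force: [0.5, 0.1, -1.0]
gripper_width: 85.4
```

>>> apply_moves(series=[0, 0, -0.119, 2.4, -0.7, 0.4, 1, 0, 0, -0.119, 2.45, -0.4, 0.4, 1, 0, 0, -0.119, 2.5, -0.1, 0.4, 1, 0, 0, -0.119, 2.5, 0.2, 0.4, 1, 0, 0, -0.119, 2.4, 0.5, 0.4, 1])

```text
time: 0.98
ee_pos: [293.4, -356.2, 364.2]
eef_rot: [0.722, 0.692, 0.0, -0.0]
force: [0.8, -0.4, 0.1]
gripper_width: 85.1
```

>>> apply_moves(series=[0, 0, -0.119, 2.4, 0.8, 0.4, 1, 0, 0, -0.119, 2.25, 1.05, 0.4, 1, 0, 0, -0.119, 2.1, 1.3, 0.4, 1, 0, 0, -0.119, 1.9, 1.55, 0.4, 1, 0, 0, -0.119, 1.7, 1.8, 0.4, 1])

```text
time: 1.4
ee_pos: [338.3, -240.6, 344.3]
eef_rot: [0.487, 0.873, 0.0, -0.0]
force: [0.7, -0.5, 0.5]
gripper_width: 86.0
```

>>> apply_moves(series=[0, 0, -0.119, 1.5, 2.0, 0.4, 1, 0, 0, -0.119, 1.3, 2.1, 0.4, 1, 0, 0, -0.119, 1.0, 2.3, 0.4, 1, 0, 0, -0.119, 0.7, 2.4, 0.4, 1, 0, 0, -0.119, 0.45, 2.4, 0.4, 1])

```text
time: 1.82
ee_pos: [383.3, -124.9, 324.4]
eef_rot: [0.209, 0.978, 0.0, -0.0]
force: [0.6, -0.2, 0.1]
gripper_width: 85.8
```

```bash
python3 -c "
from h import *
rows(415,-33,150,183)"
```

```text
t 1.82 yaw 155.82 grasp [ 383.3 -124.8  169.4] F [ 0.6 -0.2  0.1] w 85.8 q [-0.48 -0.06 -0.59  1.05  0.   -0.05]
1 [0.0, -0.0, -0.119, 0.22, 2.42, 0.49, 1.0]
2 [0.0, 0.0, -0.119, -0.07, 2.43, 0.49, 1.0]
3 [0.0, 0.0, -0.119, -0.36, 2.4, 0.49, 1.0]
4 [0.0, 0.0, -0.119, -0.64, 2.34, 0.49, 1.0]
```

>>> apply_moves(series=[0, 0, -0.119, 0.2, 2.4, 0.5, 1, 0, 0, -0.119, -0.1, 2.4, 0.5, 1, 0, 0, -0.119, -0.4, 2.4, 0.5, 1, 0, 0, -0.119, -0.6, 2.3, 0.5, 1, 0, 0, 0, 0, 0, 0, 1])

```text
time: 2.23
ee_pos: [415.7, -32.9, 303.7]
eef_rot: [-0.028, 1.0, 0.001, -0.001]
force: [-0.5, -0.0, 0.7]
gripper_width: 85.1
```

```bash
cat >> h.py <<'E'
def look(name):
    p=camera_params('wrist');im=camera('wrist');cv2.imwrite(f'pics/{name}.png',im);np.save(f'pics/{name}.npy',p,allow_pickle=True)
    return p,im
def mask(im,lo,hi,smin=120,vmin=60):
    h=cv2.cvtColor(im,cv2.COLOR_BGR2HSV);return (h[...,0]>=lo)&(h[...,0]<=hi)&(h[...,1]>=smin)&(h[...,2]>=vmin)
E
python3 -c "
from h import *
plan(415,-33,150,183)
p,im=look('w1')
"
```

```text
t 2.23 yaw -176.79 tcp [415.7 -32.9 303.7] F [-0.5 -0.   0.7] w 85.1 q6 -0.29
shift cm(before-turn axes) [ 0.069 -0.007 -0.131] (after-turn axes) [ 0.068 -0.008 -0.131] rotvec [ 0.0021 -0.0012  0.0036]
```

View pics/w1.png

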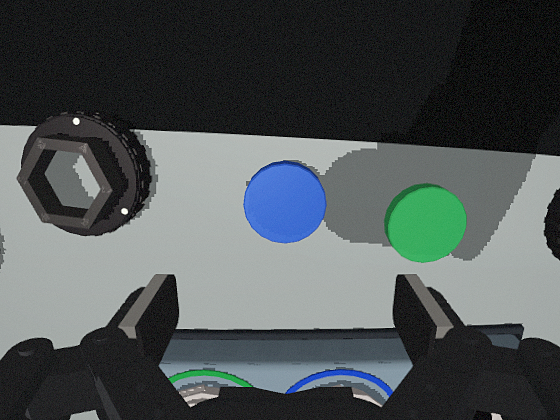

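```bash
cat >> h.py <<'E'
from scipy.optimize import least_squares
def circ(p,m,z,r=None,verb=True):
    """biggest contour of mask -> plane z -> robust circle fit"""
    cs,_=cv2.findContours(m.astype(np.uint8),cv2.RETR_EXTERNAL,cv2.CHAIN_APPROX_NONE)
    c=max(cs,key=cv2.contourArea)[:,0,:].astype(float)
    P=onz(p,c,z)[:,:2];x0=np.r_[P.mean(0),r or np.ptp(P[:,0])/2]
    f=(lambda v:np.hypot(*(P-v[:2]).T)-(r if r else v[2]))
    s=least_squares(f,x0[:2] if r else x0,loss='soft_l1',f_scale=0.4)
    if verb: print('circle',s.x.round(2),'rms',np.sqrt(np.mean(f(s.x)**2)).round(2),'px',c.mean(0).round(1),'n',len(c))
    return s.x
HUE=dict(blue=(105,125),green=(55,85),amber=(10,25))
def glass(p,im,col,z=16,vmin=None):
    m=mask(im,*HUE[col],smin=120,vmin=60)
    n,l,st,c=cv2.connectedComponentsWithStats(m.astype(np.uint8));k=1+np.argmax(st[1:,4])
    v=cv2.cvtColor(im,cv2.COLOR_BGR2HSV)[...,2];mv=np.median(v[l==k])
    circ(p,l==k,z,None);circ(p,l==k,z,30-.0);mm=cv2.morphologyEx(((l==k)&(v>0.88*mv)).astype(np.uint8),cv2.MORPH_OPEN,np.ones((3,3)));print('top only:');return circ(p,mm,z)
E
python3 -c "
from h import *
im=cv2.imread('pics/w1.png');p=camera_params('wrist')
glass(p,im,'blue');glass(p,im,'green')
"
```

```text
circle [415.41 -34.29  29.76] rms 0.49 px [284.5 201.8] n 230
circle [415.36 -34.3 ] rms 0.56 px [284.5 201.8] n 230
top only:
circle [416.42 -34.59  28.91] rms 0.28 px [284.  203.2] n 225
circle [425.93  70.38  30.52] rms 0.94 px [425.2 222.2] n 225
circle [426.05  70.49] rms 1.06 px [425.2 222.2] n 225
top only:
circle [427.4   71.88  28.94] rms 0.27 px [427.3 224.4] n 217
```

```bash
python3 -c "
from h import *
s=observe();Rm=R.from_quat(s['eef_rot']).as_matrix();p=camera_params('wrist')
for z in (140,150,155,160,165,173):
  print(z,[proj(p,s['ee_pos']+Rm@np.array([x,42.6,z]))[0].round(0) for x in (-11,11)])
rows(416.4,-34.6,45,183,n=3,g=0.65)
"
```

```text
140 [array([405., 350.]), array([412., 295.])]
150 [array([397., 333.]), array([403., 281.])]
155 [array([393., 325.]), array([399., 275.])]
160 [array([390., 318.]), array([395., 269.])]
165 [array([387., 311.]), array([392., 263.])]
173 [array([382., 301.]), array([387., 255.])]
t 2.28 yaw -177.05 grasp [415.2 -34.  149. ] F [-0.4 -0.6 -0.8] w 85.5 q [-0.24 -0.01 -0.59  1.    0.   -0.29]
1 [0.001, -0.002, -0.0, -0.04, -0.02, 3.47, 0.65]
2 [0.0, 0.0, -0.0, -0.03, -0.02, 3.47, 0.65]
3 [0.0, 0.0, -0.0, -0.03, -0.02, 3.47, 0.65]
```

```bash
python3 -c "
import cv2;im=cv2.imread('pics/w1.png');cv2.imwrite('pics/w1z.png',cv2.resize(im[250:360,380:520],None,fx=5,fy=5))"
```

```text
(no output)
```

View pics/w1z.png

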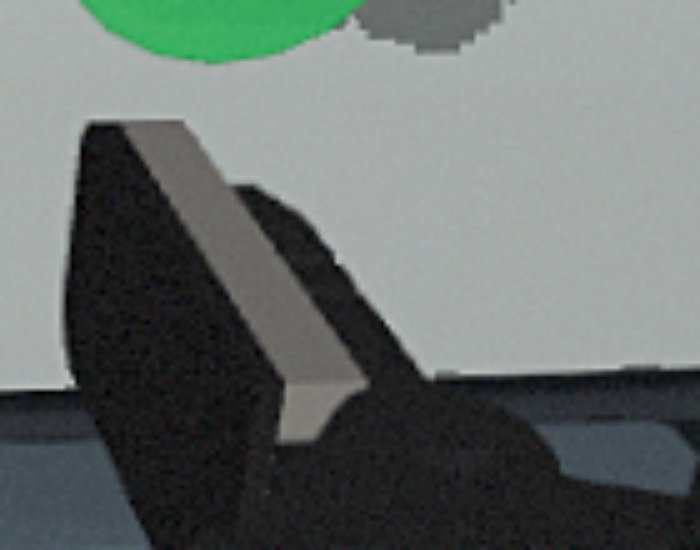

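>>> apply_moves(series=[0, 0, 0, -0.05, -0.02, 3.5, 0.6, 0, 0, 0, -0.03, -0.02, 3.5, 0.6, 0, 0, 0, 0, 0, 3.4, 0.6, 0, 0, 0, 0, 0, 0, 0.6])

```text
time: 2.62
ee_pos: [412.5, -35.8, 195.8]
eef_rot: [-0.023, 1.0, 0.001, -0.006]
force: [-1.4, 1.1, 0.3]
gripper_width: 68.1
```

```bash
python3 -c "
from h import *
plan(416.4,-34.6,23,183)
p,im=look('w2');glass(p,im,'blue')
"
```

```text
t 2.62 yaw -177.37 tcp [412.5 -35.8 195.8] F [-1.4  1.1  0.3] w 68.1 q6 -0.29
shift cm(before-turn axes) [-0.415  0.092  1.777] (after-turn axes) [-0.395  0.095  1.781] rotvec [ 0.0029 -0.0114 -0.0065]
circle [414.62 -32.72  30.22] rms 0.8 px [290.  276.8] n 366
circle [414.74 -32.72] rms 0.81 px [290.  276.8] n 366
top only:
circle [416.3  -32.85  29.04] rms 0.25 px [290.  279.7] n 356
```

View pics/w2.png

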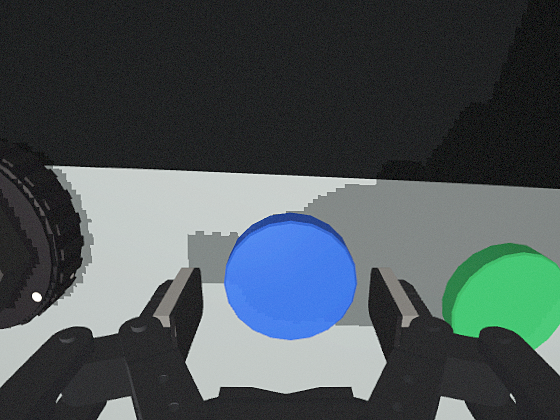

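```bash
python3 -c "
from h import *
plan(416.4,-34.6,23,183)
p=camera_params('wrist');im=cv2.imread('pics/w2.png');glass(p,im,'blue')
"
```

```text
t 2.67 yaw -177.35 tcp [413.8 -36.  198.2] F [-0.4  0.5 -0.6] w 68.3 q6 -0.29
shift cm(before-turn axes) [-0.288  0.121  2.017] (after-turn axes) [-0.271  0.124  2.019] rotvec [ 0.0022 -0.0085 -0.0062]
circle [417.65 -32.97  30.73] rms 0.82 px [290.  276.8] n 366
circle [418.14 -32.96] rms 1.11 px [290.  276.8] n 366
top only:
circle [419.36 -33.1   29.53] rms 0.26 px [290.  279.7] n 356
```

>>> apply_moves(series=[0, 0, 0, 0, 0, 0, 0.6, 0, 0, 0, 0, 0, 0, 0.6, 0, 0, 0, 0, 0, 0, 0.6, 0, 0, 0, 0, 0, 0, 0.6])

```text
time: 3.0
ee_pos: [417.7, -36.4, 202.6]
eef_rot: [-0.024, 1.0, -0.001, 0.002]
force: [-0.0, -0.1, -0.7]
gripper_width: 68.2
```

```bash
python3 -c "
from h import *
plan(416.4,-34.6,23,183)
p,im=look('w3');glass(p,im,'blue')
plan(416.4,-34.6,23,183)
"
```

```text
t 3.0 yaw -177.26 tcp [417.7 -36.4 202.6] F [-0.  -0.1 -0.7] w 68.2 q6 -0.29
shift cm(before-turn axes) [0.132 0.189 2.464] (after-turn axes) [0.121 0.186 2.464] rotvec [-0.0013  0.0041 -0.0046]
circle [414.98 -32.74  30.04] rms 0.7 px [293.3 254.7] n 357
circle [415.   -32.74] rms 0.7 px [293.3 254.7] n 357
top only:
circle [416.45 -32.91  29.03] rms 0.25 px [293.1 257.1] n 351
t 3.05 yaw -177.25 tcp [417.4 -36.3 202.3] F [-0.5  0.2 -0.3] w 68.3 q6 -0.29
shift cm(before-turn axes) [0.103 0.174 2.429] (after-turn axes) [0.095 0.172 2.43 ] rotvec [-0.001   0.0033 -0.0044]
```

>>> apply_moves(series=[0, 0, -0.004, 0.1, 0.34, 0.6, 0.6, 0, 0, 0, 0, 0, 0.7, 0.6, 0, 0, 0, 0, 0, 0.6, 0.6, 0, 0, 0, 0, 0, 0.3, 0.6, 0, 0, 0, 0, 0, 0, 0.6])

```text
time: 3.47
ee_pos: [414.5, -32.4, 177.5]
eef_rot: [-0.026, 1.0, 0.0, -0.001]
force: [0.1, 0.6, 0.4]
gripper_width: 68.0
```

>>> apply_moves(series=[0, 0, 0, 0, 0, 0, 0.6, 0, 0, 0, 0, 0, 0, 0.6])

```text
time: 3.63
ee_pos: [415.3, -32.6, 178.6]
eef_rot: [-0.026, 1.0, 0.0, -0.0]
force: [-0.4, 0.7, -0.2]
gripper_width: 68.4
```

```bash
python3 -c "
from h import *
plan(416.4,-32.9,23,183)
p,im=look('w4');glass(p,im,'blue')
plan(416.4,-32.9,23,183)
"
```

```text
t 3.63 yaw -177.01 tcp [415.3 -32.6 178.6] F [-0.4  0.7 -0.2] w 68.4 q6 -0.29
shift cm(before-turn axes) [-0.104 -0.035  0.058] (after-turn axes) [-0.104 -0.035  0.058] rotvec [ 0.0001 -0.0003 -0.0002]
circle [414.62 -32.64  30.23] rms 0.85 px [284.3 285. ] n 407
circle [414.75 -32.64] rms 0.89 px [284.3 285. ] n 407
top only:
circle [416.29 -32.83  29.08] rms 0.25 px [284.1 288.4] n 396
t 3.68 yaw -177.01 tcp [415.4 -32.6 178.8] F [ 0.1  0.1 -1.2] w 68.2 q6 -0.29
shift cm(before-turn axes) [-0.095 -0.03   0.077] (after-turn axes) [-0.095 -0.03   0.077] rotvec [-0.      0.0002 -0.0002]
```

View pics/w4.png

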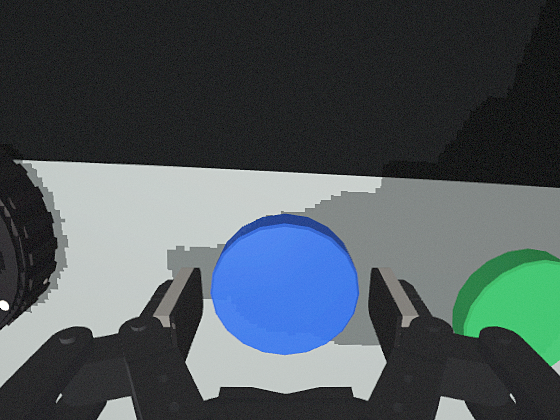

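>>> apply_moves(series=[0, 0, 0, -0.1, -0.03, 0.1, 0.6, 0, 0, 0, 0, 0, 0, 0.3, 0, 0, 0, 0, 0, 0, -0.5, 0, 0, 0, 0, 0, 0, -1, 0, 0, 0, 0, 0, 0, -1])

```text
time: 4.1
ee_pos: [416.7, -32.9, 178.5]
eef_rot: [-0.026, 1.0, -0.0, 0.0]
force: [-1.2, 0.6, 6.2]
gripper_width: 56.6
```

```bash
python3 -c "
from h import *
plan(416.4,-32.9,23,183)
p,im=look('w5');glass(p,im,'blue')
plan(416.4,-32.9,23,183)
"
```

```text
t 4.1 yaw -177.01 tcp [416.7 -32.9 178.5] F [-1.2  0.6  6.2] w 56.6 q6 -0.29
shift cm(before-turn axes) [0.034 0.007 0.052] (after-turn axes) [0.034 0.007 0.052] rotvec [-0.0001  0.0009 -0.0002]
circle [414.72 -32.71  30.23] rms 0.93 px [285.5 281.9] n 410
circle [414.85 -32.71] rms 0.93 px [285.5 281.9] n 410
top only:
circle [416.41 -32.92  28.97] rms 0.38 px [285.3 284.5] n 401
t 4.15 yaw -177.01 tcp [416.8 -32.9 178.5] F [-2.5 -0.   6.3] w 56.6 q6 -0.29
shift cm(before-turn axes) [0.035 0.006 0.053] (after-turn axes) [0.035 0.006 0.053] rotvec [-0.0002  0.0009 -0.0002]
```

View pics/w5.png

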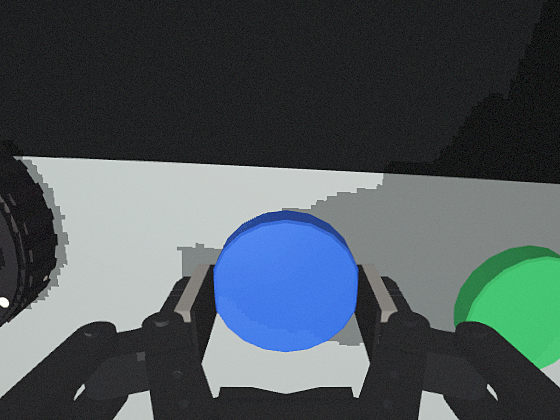

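>>> apply_moves(series=[0, 0, 0, 0, 0, -0.5, -1, 0, 0, 0, 0, 0, -1, -1, 0, 0, 0, 0, 0, -1, -1, 0, 0, 0, 0, 0, -0.5, -1, 0, 0, 0, 0, 0, 0, -1])

```text
time: 4.57
ee_pos: [417.0, -33.0, 208.9]
eef_rot: [-0.026, 1.0, -0.0, 0.001]
force: [0.8, -0.2, -1.1]
gripper_width: 56.9
```

```bash
python3 -c "
from h import *
p,im=look('w6')
rows(586,18.7,150,183,g=-1)
"
```

```text
t 4.62 yaw -177.01 grasp [416.9 -33.   53.2] F [-0.1  0.4 -0.8] w 56.8 q [-0.23  0.12 -0.69  0.76 -0.   -0.29]
1 [-0.0, 0.002, -0.0, -2.87, 0.71, -1.61, -1]
2 [0.0, 0.0, -0.0, -2.86, 0.71, -1.61, -1]
3 [0.0, 0.0, -0.0, -2.86, 0.71, -1.61, -1]
4 [0.0, 0.0, -0.0, -2.86, 0.71, -1.61, -1]
5 [0.0, 0.0, -0.0, -2.86, 0.71, -1.61, -1]
6 [0.0, 0.0, -0.0, -2.86, 0.71, -1.61, -1]
```

View pics/w6.png

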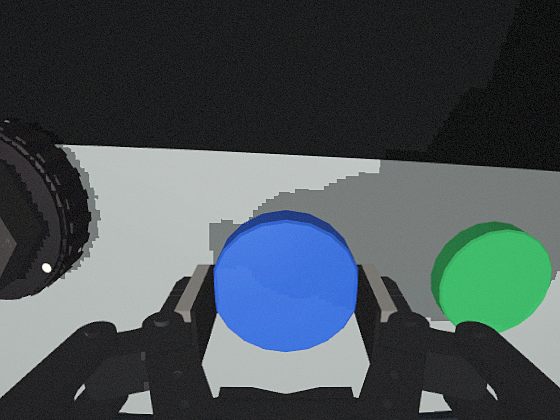

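>>> apply_moves(series=[0, 0, 0, -2.9, 0.6, -2.4, -1, 0, 0, 0, -3.5, 0.7, -2.4, -1, 0, 0, 0, -3.6, 0.7, -2.4, -1, 0, 0, 0, -3.6, 0.7, -1.6, -1, 0, 0, 0, -3.6, 0.7, -0.6, -1])

```text
time: 5.03
ee_pos: [585.8, 9.8, 302.1]
eef_rot: [-0.026, 1.0, -0.0, 0.002]
force: [0.9, -0.3, -0.1]
gripper_width: 56.7
```

>>> apply_moves(series=[0, 0, 0, -3.5, 0.7, 0, -1, 0, 0, 0, -2.4, 0.4, 0, -1, 0, 0, 0, -1, 0, 0, -1, 0, 0, 0, 0, 0, 0, -1, 0, 0, 0, 0, 0, 0, -1])

```text
time: 5.45
ee_pos: [650.9, 23.8, 298.4]
eef_rot: [-0.026, 1.0, 0.0, -0.002]
force: [-0.9, -1.4, -0.4]
gripper_width: 56.6
```

>>> apply_moves(series=[0, 0, 0, 0, 0, 0, -1, 0, 0, 0, 0, 0, 0, -1, 0, 0, 0, 0, 0, 0, -1])

```text
time: 5.7
ee_pos: [650.5, 23.7, 299.7]
eef_rot: [-0.026, 1.0, 0.0, -0.001]
force: [-1.5, -0.5, -1.1]
gripper_width: 56.5
```

```bash
python3 -c "
from h import *
plan(661,22,150,183)
p,im=look('w7')
plan(661,22,150,183)
"
```

```text
t 5.7 yaw -177.04 tcp [650.5  23.7 299.7] F [-1.5 -0.5 -1.1] w 56.5 q6 -0.11
shift cm(before-turn axes) [-1.043 -0.22  -0.534] (after-turn axes) [-1.044 -0.22  -0.533] rotvec [ 0.0001 -0.0013 -0.0007]
t 5.75 yaw -177.04 tcp [650.7  23.7 299.8] F [-0.2 -0.7 -0.8] w 56.9 q6 -0.11
shift cm(before-turn axes) [-1.018 -0.223 -0.52 ] (after-turn axes) [-1.019 -0.224 -0.519] rotvec [ 0.0001 -0.0008 -0.0006]
```

View pics/w7.png

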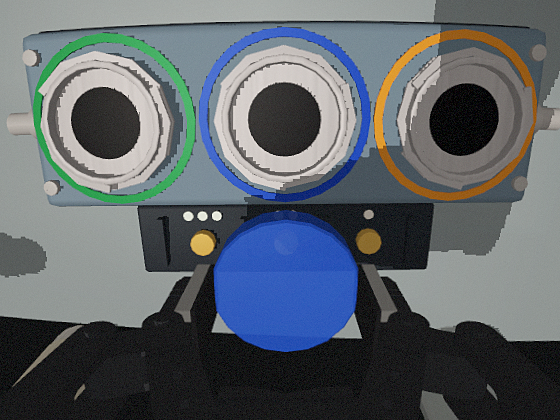

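```bash
cat >> h.py <<'E'
def cells(p,im):
    g=im.max(2);g2=cv2.GaussianBlur(g,(3,3),0)
    out={}
    m=(g2<60).astype(np.uint8)
    n,l,st,c=cv2.connectedComponentsWithStats(m)
    for i in range(1,n):
        if 2500<st[i,4]<9000 and st[i,1]<200 and abs(st[i,2]-st[i,3])<15:
            print('hole px',c[i].round(1),st[i]); circ(p,l==i,50)
    for k in HUE:
        mm=mask(im,*HUE[k],smin=110,vmin=50);mm[215:]=0
        if mm.sum()>300:
            print(k,end=' ');out[k]=circ(p,mm,40)
    return out
E
python3 -c "
from h import *
p=camera_params('wrist');im=cv2.imread('pics/w7.png');cells(p,im)
s=observe();Rm=R.from_quat(s['eef_rot']).as_matrix()
h=cv2.cvtColor(im,cv2.COLOR_BGR2HSV)
m=(h[...,0]>15)&(h[...,0]<30)&(h[...,1]>130)&(h[...,2]>60);m[:215]=0
for c,st in blobs(m): print('stud',c,st,onz(p,[c],42).round(1))
"
```

```text
hole px [284.4 119.1] [ 249   83   71   73 3998]
circle [590.    20.25  20.08] rms 0.18 px [284.4 119. ] n 202
hole px [463.6 119.1] [ 430   84   69   72 3884]
circle [583.55 125.17  20.61] rms 0.18 px [463.7 119.2] n 197
hole px [105.  122.6] [  72   88   67   70 3688]
circle [596.26 -85.01  20.18] rms 0.17 px [105.1 122.6] n 193
blue circle [589.95  20.15  51.41] rms 0.2 px [284.3 113.7] n 496
green circle [596.27 -85.19  51.36] rms 0.22 px [114.6 117.8] n 475
amber circle [583.52 125.43  51.37] rms 0.21 px [454.5 114.3] n 474
stud [368.1 240.9] [356 228  26  26 514] [[665.  79.  42.]]
stud [202.8 242.5] [190 230  26  26 506] [[671.7 -29.2  42. ]]
```

```bash
python3 -c "
from h import *
rows(590.3,20.2,242-155,183,g=-1,n=4)
"
```

```text
t 5.75 yaw -177.04 grasp [650.6  23.7 144.8] F [-0.2 -0.7 -0.8] w 56.9 q [-0.06  0.39 -0.1   1.08 -0.   -0.11]
1 [0.0, -0.001, -0.0, 1.51, -0.01, 1.45, -1]
2 [0.0, 0.0, -0.0, 1.51, -0.01, 1.45, -1]
3 [0.0, 0.0, -0.0, 1.51, -0.01, 1.45, -1]
4 [0.0, 0.0, -0.0, 1.51, -0.01, 1.45, -1]
```

>>> apply_moves(series=[0, 0, 0, 1.5, 0, 0.5, -1, 0, 0, 0, 2.0, 0, 1, -1, 0, 0, 0, 1.6, 0, 1.6, -1, 0, 0, 0, 0.6, 0, 1.4, -1, 0, 0, 0, 0.3, 0, 1.0, -1])

```text
time: 6.17
ee_pos: [589.5, 20.8, 243.7]
eef_rot: [-0.026, 1.0, 0.0, -0.001]
force: [-0.9, -0.5, -1.3]
gripper_width: 56.6
```

>>> apply_moves(series=[0, 0, 0, 0, 0, 0.3, -1, 0, 0, 0, 0, 0, 0, -1, 0, 0, 0, 0, 0, 0, -1, 0, 0, 0, 0, 0, 0, -1, 0, 0, 0, 0, 0, 0, -1])

```text
time: 6.58
ee_pos: [593.0, 20.8, 242.9]
eef_rot: [-0.026, 1.0, -0.0, 0.001]
force: [-1.2, 0.2, -0.4]
gripper_width: 56.5
```

```bash
python3 -c "
from h import *
p,im=look('w8')
plan(590.3,20.2,242-155,183)
glass(p,im,'blue',z=observe()['ee_pos'][2]-162.5)
"
```

```text
t 6.63 yaw -177.01 tcp [592.8  20.8 242.7] F [ 0.2 -0.8 -1.9] w 56.3 q6 -0.13
shift cm(before-turn axes) [ 0.256 -0.045  0.07 ] (after-turn axes) [ 0.256 -0.045  0.07 ] rotvec [-0.0002  0.0021 -0.0001]
circle [591.47  20.93  30.34] rms 1.03 px [285.4 282.1] n 410
circle [591.65  20.93] rms 1.05 px [285.4 282.1] n 410
top only:
circle [593.27  20.85  28.71] rms 0.34 px [284.9 286.3] n 392
```

View pics/w8.png

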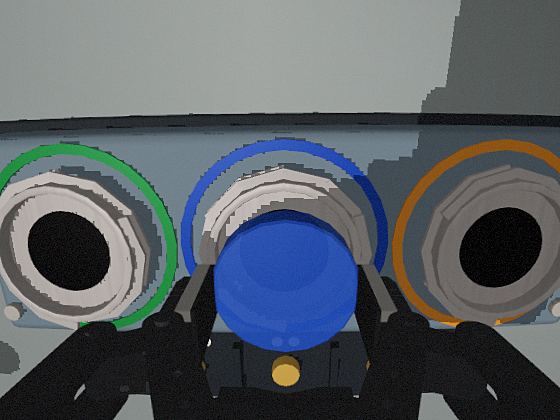

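```bash
python3 -c "
from h import *
p=camera_params('wrist');im=cv2.imread('pics/w8.png')
g2=cv2.GaussianBlur(im.max(2),(3,3),0);m=(g2<60).astype(np.uint8)
n,l,st,c=cv2.connectedComponentsWithStats(m)
for i in range(1,n):
    if 3000<st[i,4]<9000: print(c[i],st[i]);circ(p,l==i,50)
"
```

```text
[282.88524092 120.62076303] [   0  113  560   21 6579]
circle [-475718.93  -29252.84  477146.12] rms 2.28 px [279.5 120.7] n 1140
[500.32082515 246.98330059] [ 459  207   83   81 5090]
circle [582.9  125.02  20.78] rms 0.16 px [500.4 247. ] n 228
[ 68.38083588 250.4401631 ] [  28  211   82   79 4905]
circle [595.64 -84.8   20.56] rms 0.17 px [ 68.6 250.4] n 223
```

>>> apply_moves(series=[0, 0, 0, 0.2, -0.05, 0, -1, 0, 0, 0, 0.12, -0.04, 0.1, -1, 0, 0, 0, 0, 0, 0.2, -1, 0, 0, 0, 0, 0, 0.2, -1, 0, 0, 0, 0, 0, 0, -1])

```text
time: 7.05
ee_pos: [588.4, 19.8, 236.2]
eef_rot: [-0.026, 1.0, 0.0, -0.0]
force: [0.7, 1.2, -0.7]
gripper_width: 57.0
```

>>> apply_moves(series=[0, 0, 0, 0, 0, 0, -1, 0, 0, 0, 0, 0, 0, -1])

```text
time: 7.22
ee_pos: [588.7, 19.7, 236.7]
eef_rot: [-0.026, 1.0, 0.0, -0.0]
force: [0.2, -0.6, -2.0]
gripper_width: 57.1
```

```bash
python3 -c "
from h import *
plan(589.2,20.1,228.5-155,183)
"
```

```text
t 7.22 yaw -177.01 tcp [588.7  19.7 236.7] F [ 0.2 -0.6 -2. ] w 57.1 q6 -0.13
shift cm(before-turn axes) [-0.051  0.032  0.817] (after-turn axes) [-0.05   0.032  0.817] rotvec [ 0.     -0.0002 -0.0002]
```

>>> apply_moves(series=[0, 0, 0, -0.03, 0.03, 0.2, -1, 0, 0, 0, 0, 0, 0.2, -1, 0, 0, 0, 0, 0, 0, -1])

```text
time: 7.47
ee_pos: [588.8, 20.1, 232.3]
eef_rot: [-0.026, 1.0, 0.0, -0.0]
force: [-0.1, 0.2, -0.1]
gripper_width: 56.7
```

>>> apply_moves(series=[0, 0, 0, 0, 0, 0.15, -1, 0, 0, 0, 0, 0, 0.1, -1, 0, 0, 0, 0, 0, 0, -1])

```text
time: 7.72
ee_pos: [588.9, 20.1, 230.0]
eef_rot: [-0.026, 1.0, 0.0, -0.0]
force: [0.0, 0.8, -0.7]
gripper_width: 56.6
```

```bash
python3 -c "
from h import *
plan(589.2,20.1,228.5-155,183)
look('w9')
"
```

```text
t 7.72 yaw -177.01 tcp [588.9  20.1 230. ] F [ 0.   0.8 -0.7] w 56.6 q6 -0.13
shift cm(before-turn axes) [-0.033  0.001  0.146] (after-turn axes) [-0.033  0.001  0.146] rotvec [ 0.     -0.0005 -0.0002]
```

View pics/w9.png

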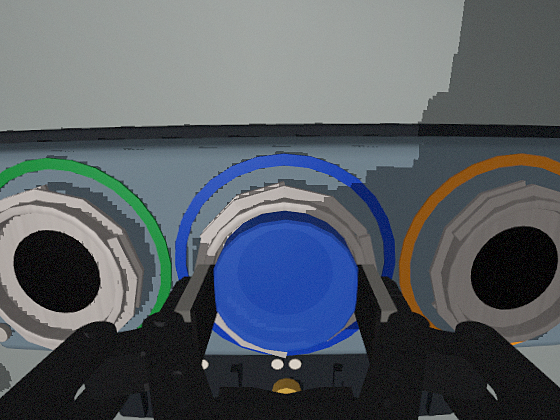

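>>> apply_moves(series=[0, 0, 0, 0, 0, 0.1, -1, 0, 0, 0, 0, 0, 0.03, -1, 0, 0, 0, 0, 0, 0, -1, 0, 0, 0, 0, 0, 0, 0.6, 0, 0, 0, 0, 0, 0, 0.6])

```text
time: 8.18
ee_pos: [589.2, 20.1, 229.2]
eef_rot: [-0.026, 1.0, -0.0, 0.0]
force: [-0.1, -0.4, 0.3]
gripper_width: 68.1
```

>>> apply_moves(series=[0, 0, 0, 0, 0, 0, 0.6, 0, 0, 0, 0, 0, -0.5, 0.6, 0, 0, 0, 0, 0, -1, 0.6, 0, 0, 0, 0, 0, -1.5, 1, 0, 0, 0, 0, 0, -1, 1])

```text
time: 8.6
ee_pos: [589.5, 20.1, 271.0]
eef_rot: [-0.026, 1.0, -0.0, 0.001]
force: [0.5, -0.5, 1.2]
gripper_width: 85.3
```

```bash
python3 -c "
from h import *
plan(589.2,20.1,228.5-155,183)
look('w10')
rows(400,-179,150,183)
"
```

```text
t 8.6 yaw -177.01 tcp [589.5  20.1 271. ] F [ 0.5 -0.5  1.2] w 85.3 q6 -0.13
shift cm(before-turn axes) [0.038 0.007 4.248] (after-turn axes) [0.03  0.006 4.248] rotvec [-0.0002  0.0019 -0.0001]
t 8.65 yaw -177.01 grasp [591.5  19.9 118.2] F [ 0.7 -0.6  1.2] w 85.4 q [-0.08  0.31 -0.27  0.98  0.   -0.13]
1 [-0.001, 0.006, -0.0, 2.51, -2.36, -0.41, 1.0]
2 [0.0, 0.0, -0.0, 2.51, -2.36, -0.4, 1.0]
3 [0.0, 0.0, -0.0, 2.51, -2.36, -0.4, 1.0]
4 [0.0, 0.0, -0.0, 2.51, -2.36, -0.4, 1.0]
5 [0.0, 0.0, -0.0, 2.51, -2.36, -0.4, 1.0]
6 [0.0, 0.0, -0.0, 2.51, -2.36, -0.4, 1.0]
7 [0.0, 0.0, -0.0, 2.51, -2.36, -0.4, 1.0]
8 [0.0, 0.0, -0.0, 2.51, -2.36, -0.4, 1.0]
```

View pics/w10.png

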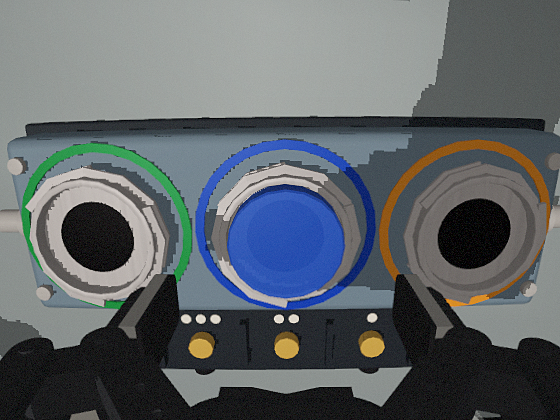

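```bash
python3 -c "
from h import *
rows(427,72,120,183)
"
```

```text
t 8.65 yaw -177.01 grasp [591.5  19.9 118.2] F [ 0.7 -0.6  1.2] w 85.4 q [-0.08  0.31 -0.27  0.98  0.   -0.13]
1 [-0.001, 0.006, -0.0, 3.21, 1.21, -0.06, 1.0]
2 [0.0, 0.0, -0.0, 3.21, 1.21, -0.04, 1.0]
3 [0.0, 0.0, -0.0, 3.21, 1.21, -0.04, 1.0]
4 [0.0, 0.0, -0.0, 3.21, 1.21, -0.04, 1.0]
5 [0.0, 0.0, -0.0, 3.21, 1.21, -0.04, 1.0]
```

>>> apply_moves(series=[0, 0, 0, 3.0, 1.1, 0, 1, 0, 0, 0, 3.8, 1.4, 0, 1, 0, 0, 0, 3.8, 1.4, 0, 1, 0, 0, 0, 3.4, 1.3, 0, 0.6, 0, 0, 0, 1.8, 0.6, 0, 0.6])

```text
time: 9.07
ee_pos: [423.7, 70.5, 268.3]
eef_rot: [-0.027, 1.0, 0.0, -0.002]
force: [-0.5, 0.7, -0.2]
gripper_width: 68.1
```

>>> apply_moves(series=[0, 0, 0, 0.4, 0.2, 1, 0.6, 0, 0, 0, 0, 0, 1.5, 0.6, 0, 0, 0, 0, 0, 1, 0.6, 0, 0, 0, 0, 0, 0.5, 0.6, 0, 0, 0, 0, 0, 0, 0.6])

```text
time: 9.48
ee_pos: [424.3, 71.3, 227.7]
eef_rot: [-0.026, 1.0, -0.0, -0.001]
force: [-0.1, -0.9, -0.6]
gripper_width: 68.3
```

>>> apply_moves(series=[0, 0, 0, 0, 0, 0, 0.6, 0, 0, 0, 0, 0, 0, 0.6, 0, 0, 0, 0, 0, 0, 0.6, 0, 0, 0, 0, 0, 0, 0.6])

```text
time: 9.82
ee_pos: [424.7, 71.5, 229.4]
eef_rot: [-0.026, 1.0, -0.0, 0.001]
force: [-0.1, 0.2, 0.1]
gripper_width: 68.7
```

```bash
python3 -c "
from h import *
p,im=look('w11')
g=glass(p,im,'green')
plan(g[0],g[1],23,183)
"
```

```text
circle [425.64  73.98  29.95] rms 0.6 px [289.5 241.5] n 310
circle [425.61  73.98] rms 0.61 px [289.5 241.5] n 310
top only:
circle [427.28  73.86  28.79] rms 0.26 px [288.2 243.8] n 307
t 9.87 yaw -177.02 tcp [424.6  71.5 229.4] F [ 0.1 -0.2  0.1] w 68.2 q6 -0.04
shift cm(before-turn axes) [-0.278  0.222  5.142] (after-turn axes) [-0.283  0.222  5.142] rotvec [-0.      0.001  -0.0003]
```

View pics/w11.png

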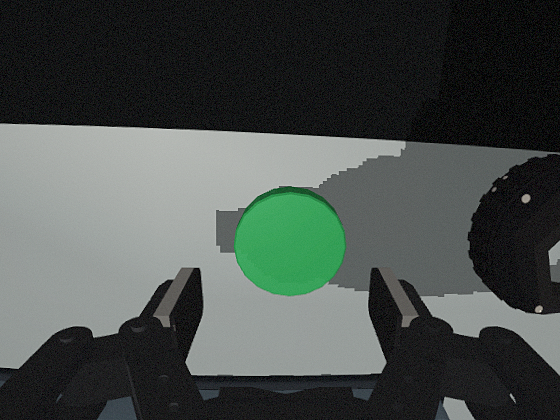

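>>> apply_moves(series=[0, 0, 0, -0.28, 0.22, 1.2, 0.6, 0, 0, 0, 0, 0, 1.6, 0.6, 0, 0, 0, 0, 0, 1.2, 0.6, 0, 0, 0, 0, 0, 0.7, 0.6, 0, 0, 0, 0, 0, 0.2, 0.6])

```text
time: 10.28
ee_pos: [426.1, 73.9, 179.0]
eef_rot: [-0.026, 1.0, 0.0, -0.001]
force: [-0.5, -0.5, 0.0]
gripper_width: 68.2
```

>>> apply_moves(series=[0, 0, 0, 0, 0, 0, 0.6, 0, 0, 0, 0, 0, 0, 0.6, 0, 0, 0, 0, 0, 0, 0.6])

```text
time: 10.53
ee_pos: [427.3, 73.9, 180.7]
eef_rot: [-0.026, 1.0, 0.0, 0.001]
force: [-0.3, 1.5, -0.2]
gripper_width: 68.8
```

```bash
python3 -c "
from h import *
p,im=look('w12')
g=glass(p,im,'green')
plan(g[0],g[1],23,183)
"
```

```text
circle [425.25  74.07  30.18] rms 0.81 px [285.  278.7] n 405
circle [425.35  74.07] rms 0.82 px [285.  278.7] n 405
top only:
circle [427.2   73.85  28.82] rms 0.3 px [283.9 282.7] n 396
t 10.58 yaw -177.01 tcp [427.3  73.9 180.7] F [ 0.3 -0.5 -0.1] w 68.3 q6 -0.03
shift cm(before-turn axes) [ 0.015 -0.003  0.27 ] (after-turn axes) [ 0.014 -0.003  0.27 ] rotvec [-0.      0.0016 -0.0001]
```

>>> apply_moves(series=[0, 0, 0, 0, 0, 0.25, 0.6, 0, 0, 0, 0, 0, 0, 0.3, 0, 0, 0, 0, 0, 0, -0.5, 0, 0, 0, 0, 0, 0, -1, 0, 0, 0, 0, 0, 0, -1])

```text
time: 11.0
ee_pos: [427.1, 73.9, 178.5]
eef_rot: [-0.026, 1.0, -0.0, 0.0]
force: [-2.5, -0.8, 10.3]
gripper_width: 56.8
```

```bash
python3 -c "
from h import *
p,im=look('w13')
g=glass(p,im,'green')
rows(591,-92,140,183,g=-1)
"
```

```text
circle [425.27  74.09  30.19] rms 0.97 px [285.1 282.3] n 408
circle [425.37  74.09] rms 0.97 px [285.1 282.3] n 408
top only:
circle [427.2   73.92  28.77] rms 0.36 px [283.9 285.6] n 398
t 11.05 yaw -177.01 grasp [427.2  73.8  23.5] F [-2.6  0.6  9.7] w 56.7 q [ 0.02  0.19 -0.69  0.69 -0.   -0.03]
1 [-0.0, 0.001, -0.0, -2.22, -2.49, -1.66, -1]
2 [0.0, 0.0, -0.0, -2.22, -2.49, -1.66, -1]
3 [0.0, 0.0, -0.0, -2.22, -2.49, -1.66, -1]
4 [0.0, 0.0, -0.0, -2.21, -2.49, -1.66, -1]
5 [0.0, 0.0, -0.0, -2.21, -2.49, -1.66, -1]
6 [0.0, 0.0, -0.0, -2.21, -2.49, -1.66, -1]
7 [0.0, 0.0, -0.0, -2.21, -2.49, -1.66, -1]
```

>>> apply_moves(series=[0, 0, 0, 0, 0, -2, -1, 0, 0, 0, -0.5, -0.5, -3, -1, 0, 0, 0, -2, -2, -2.5, -1, 0, 0, 0, -2.5, -2.7, -0.5, -1, 0, 0, 0, -2.7, -2.8, 0, -1])

```text
time: 11.47
ee_pos: [509.2, -2.5, 260.2]
eef_rot: [-0.027, 1.0, -0.0, 0.002]
force: [1.1, 1.0, -2.1]
gripper_width: 56.6
```

>>> apply_moves(series=[0, 0, 0, -2.7, -2.8, 0, -1, 0, 0, 0, -2.5, -2.6, 0, -1, 0, 0, 0, -1.8, -2, 0.5, -1, 0, 0, 0, -0.9, -1, 0.7, -1, 0, 0, 0, -0.4, -0.3, 0.3, -1])

```text
time: 11.88
ee_pos: [596.3, -86.2, 241.4]
eef_rot: [-0.025, 1.0, -0.0, -0.0]
force: [-1.0, 0.4, -1.2]
gripper_width: 56.4
```

>>> apply_moves(series=[0, 0, 0, 0, 0, 0, -1, 0, 0, 0, 0, 0, 0, -1, 0, 0, 0, 0, 0, 0, -1, 0, 0, 0, 0, 0, 0, -1, 0, 0, 0, 0, 0, 0, -1])

```text
time: 12.3
ee_pos: [594.6, -83.6, 242.8]
eef_rot: [-0.027, 1.0, 0.0, -0.0]
force: [-0.3, 0.3, -1.9]
gripper_width: 56.0
```

```bash
cat >> h.py <<'E'
def holes(p,im,z=50):
    g2=cv2.GaussianBlur(im.max(2),(3,3),0);m=(g2<60).astype(np.uint8)
    n,l,st,c=cv2.connectedComponentsWithStats(m)
    for i in range(1,n):
        if 2500<st[i,4]<9000 and abs(st[i,2]-st[i,3])<25 and st[i,1]<320: print('hole',c[i].round(1));circ(p,l==i,z)
def bands(p,im):
    for k in HUE:
        mm=mask(im,*HUE[k],smin=110,vmin=50)
        cs,_=cv2.findContours(mm.astype(np.uint8),cv2.RETR_EXTERNAL,cv2.CHAIN_APPROX_NONE)
        if not cs: continue
        c=max(cs,key=cv2.contourArea)[:,0,:].astype(float)
        if cv2.contourArea(c.astype(np.float32))<3000: continue
        c=c[(c[:,1]<230)&(c[:,0]>2)&(c[:,0]<557)]
        if len(c)<40: continue
        P=onz(p,c,40)[:,:2];f=lambda v:np.hypot(*(P-v).T)-51.4
        s=least_squares(f,P.mean(0)+[30,0],loss='soft_l1',f_scale=.4);print('band',k,s.x.round(2),'rms',np.sqrt(np.mean(f(s.x)**2)).round(2))
E
python3 -c "
from h import *
p,im=look('w14')
g=glass(p,im,'green',z=observe()['ee_pos'][2]-162.5);holes(p,im);bands(p,im)
plan(595.5,-84.7,228.5-155,183)
"
```

```text
circle [592.64 -83.47  30.16] rms 1.03 px [285.5 281.7] n 419
circle [592.72 -83.47] rms 1.03 px [285.5 281.7] n 419
top only:
circle [594.53 -83.47  28.64] rms 0.44 px [284.1 287.3] n 393
band blue [615.42  34.42] rms 1.29
band green [626.01 -81.23] rms 0.96
t 12.35 yaw -176.95 tcp [594.8 -83.7 242.9] F [ 0.9  0.2 -1.1] w 56.6 q6 -0.3
shift cm(before-turn axes) [-0.069 -0.1    1.435] (after-turn axes) [-0.069 -0.099  1.435] rotvec [0.     0.0001 0.0009]
```

View pics/w14.png

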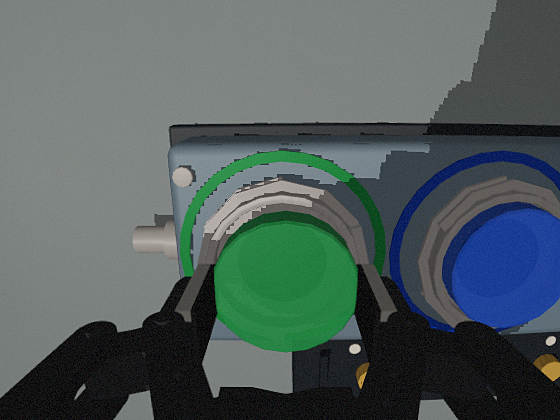

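>>> apply_moves(series=[0, 0, 0, -0.07, -0.1, 0.2, -1, 0, 0, 0, 0, 0, 0.3, -1, 0, 0, 0, 0, 0, 0.2, -1, 0, 0, 0, 0, 0, 0, -1, 0, 0, 0, 0, 0, 0, -1])

```text
time: 12.77
ee_pos: [595.8, -85.5, 235.1]
eef_rot: [-0.026, 1.0, 0.0, -0.0]
force: [-0.1, -1.1, -1.1]
gripper_width: 56.4
```

```bash
python3 -c "
from h import *
plan(595.5,-84.7,228.8-155,183)
"
```

```text
t 12.77 yaw -177.02 tcp [595.8 -85.5 235.1] F [-0.1 -1.1 -1.1] w 56.4 q6 -0.3
shift cm(before-turn axes) [0.028 0.082 0.628] (after-turn axes) [0.029 0.082 0.628] rotvec [ 0.0003 -0.0008 -0.0003]
```

>>> apply_moves(series=[0, 0, 0, 0.01, 0.05, 0, -1, 0, 0, 0, 0, 0, 0, -1, 0, 0, 0, 0, 0, 0.15, -1, 0, 0, 0, 0, 0, 0.15, -1, 0, 0, 0, 0, 0, 0, -1])

```text
time: 13.18
ee_pos: [595.7, -85.0, 232.1]
eef_rot: [-0.026, 1.0, 0.0, -0.0]
force: [-0.1, -0.2, -1.9]
gripper_width: 56.6
```

>>> apply_moves(series=[0, 0, 0, 0, 0, 0.15, -1, 0, 0, 0, 0, 0, 0.1, -1, 0, 0, 0, 0, 0, 0, -1])

```text
time: 13.43
ee_pos: [595.7, -85.0, 229.6]
eef_rot: [-0.026, 1.0, 0.0, -0.0]
force: [-0.3, 0.1, -1.1]
gripper_width: 56.6
```

```bash
python3 -c "
from h import *
plan(595.5,-84.7,228.8-155,183)
"
```

```text
t 13.43 yaw -177.01 tcp [595.7 -85.  229.6] F [-0.3  0.1 -1.1] w 56.6 q6 -0.3
shift cm(before-turn axes) [0.023 0.027 0.084] (after-turn axes) [0.023 0.027 0.084] rotvec [ 0.0002 -0.0006 -0.0002]
```

>>> apply_moves(series=[0, 0, 0, 0, 0, 0.08, -1, 0, 0, 0, 0, 0, 0, -1, 0, 0, 0, 0, 0, 0, 0.6, 0, 0, 0, 0, 0, 0, 0.6, 0, 0, 0, 0, 0, 0, 0.6])

```text
time: 13.85
ee_pos: [596.1, -85.1, 229.5]
eef_rot: [-0.026, 1.0, -0.0, 0.0]
force: [-0.3, 0.4, 0.5]
gripper_width: 68.0
```

>>> apply_moves(series=[0, 0, 0, 0, 0, -0.5, 0.6, 0, 0, 0, 0, 0, -1.5, 0.6, 0, 0, 0, 0, 0, -2.5, 1, 0, 0, 0, 0, 0, -1.5, 1, 0, 0, 0, 0, 0, -0.5, 1])

```text
time: 14.27
ee_pos: [597.3, -85.3, 297.8]
eef_rot: [-0.026, 1.0, -0.001, 0.003]
force: [0.9, -0.5, 0.9]
gripper_width: 85.6
```

```bash
python3 -c "
from h import *
look('w15')
cv2.imwrite('pics/top1.png',camera('top'))
T=cv2.imread('pics/top1.png');p=camera_params('top')
for k in HUE:
  m=mask(T,*HUE[k],smin=150,vmin=80);m[:240]=0;m[305:]=0;m[:,:100]=0;m[:,475:]=0
  for c,st in blobs(m,100): print(k,c,st,onz(p,[c],16)[0].round(1))
rows(484,365,140,183)
"
```

```text
amber [142.7 255.9] [132 246  22  21 369] [483.5 364.7  16. ]
t 14.37 yaw -177.01 grasp [597.1 -85.3 140.9] F [ 0.7 -1.2  0.1] w 85.5 q [-0.25  0.31 -0.22  1.04  0.   -0.3 ]
1 [-0.001, 0.003, -0.0, 0.68, 3.5, 0.0, 1.0]
2 [0.0, 0.0, -0.0, 0.68, 3.5, 0.01, 1.0]
3 [0.0, 0.0, -0.0, 0.68, 3.5, 0.01, 1.0]
4 [0.0, 0.0, -0.0, 0.68, 3.5, 0.01, 1.0]
5 [0.0, 0.0, -0.0, 0.68, 3.5, 0.01, 1.0]
6 [0.0, 0.0, -0.0, 0.68, 3.5, 0.01, 1.0]
7 [0.0, 0.0, -0.0, 0.68, 3.5, 0.01, 1.0]
8 [0.0, 0.0, -0.0, 0.68, 3.5, 0.01, 1.0]
9 [0.0, 0.0, -0.0, 0.68, 3.5, 0.01, 1.0]
10 [0.0, 0.0, -0.0, 0.68, 3.5, 0.01, 1.0]
11 [0.0, 0.0, -0.0, 0.68, 3.5, 0.01, 1.0]
12 [0.0, 0.0, -0.0, 0.68, 3.5, 0.01, 1.0]
13 [0.0, 0.0, -0.0, 0.68, 3.5, 0.01, 1.0]
```

View pics/w15.png

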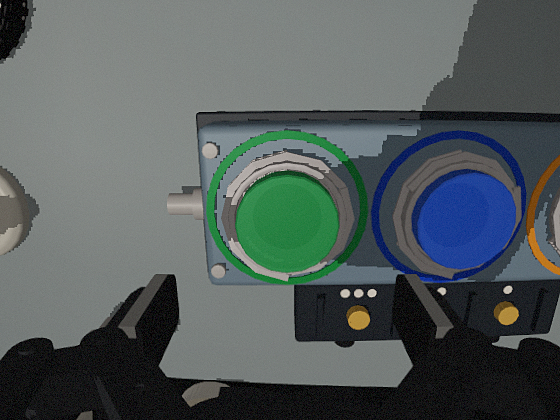

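View pics/top1.png

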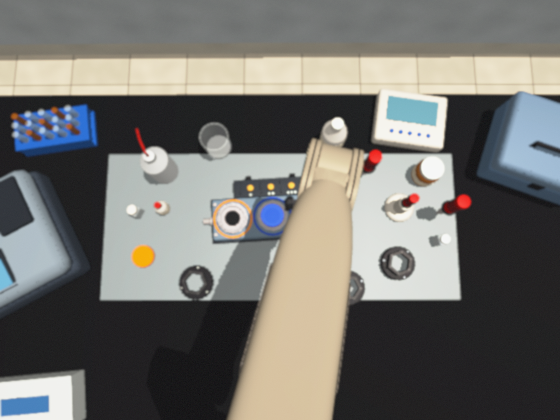

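>>> apply_moves(series=[0, 0, 0, 0.6, 3.0, 0, 1, 0, 0, 0, 0.8, 4.1, 0, 1, 0, 0, 0, 0.8, 4.1, 0, 1, 0, 0, 0, 0.8, 4.1, 0, 1, 0, 0, 0, 0.8, 4.1, 0, 1])

```text
time: 14.78
ee_pos: [546.5, 107.7, 292.6]
eef_rot: [-0.026, 1.0, -0.0, -0.001]
force: [0.3, -0.4, -0.2]
gripper_width: 85.2
```

>>> apply_moves(series=[0, 0, 0, 0.8, 4.1, 0, 1, 0, 0, 0, 0.8, 4.1, 0, 1, 0, 0, 0, 0.8, 4.1, 0, 1, 0, 0, 0, 0.8, 4.1, 0, 1, 0, 0, 0, 0.8, 4.0, 0, 0.6])

```text
time: 15.2
ee_pos: [495.9, 309.2, 292.7]
eef_rot: [-0.026, 1.0, -0.0, -0.001]
force: [1.0, 0.1, -1.0]
gripper_width: 75.5
```

```bash
python3 -c "
from h import *
rows(483.5,364.7,74,183)
"
```

```text
t 15.2 yaw -177.0 grasp [495.6 309.  137.7] F [ 1.   0.1 -1. ] w 75.5 q [ 0.45  0.29 -0.26  1.03  0.    0.39]
1 [-0.001, -0.002, 0.0, 0.31, 1.87, 2.12, 1.0]
2 [0.0, 0.0, 0.0, 0.32, 1.87, 2.12, 1.0]
3 [0.0, 0.0, 0.0, 0.32, 1.87, 2.12, 1.0]
```

>>> apply_moves(series=[0, 0, 0, 0.5, 2.6, 0.5, 0.6, 0, 0, 0, 0.3, 1.6, 1.5, 0.6, 0, 0, 0, 0.1, 1.0, 2.0, 0.6, 0, 0, 0, 0.1, 0.4, 1.5, 0.6, 0, 0, 0, 0, 0, 0.8, 0.6])

```text
time: 15.62
ee_pos: [482.5, 363.2, 227.5]
eef_rot: [-0.027, 1.0, -0.001, -0.003]
force: [-0.3, -0.1, -1.0]
gripper_width: 68.2
```

>>> apply_moves(series=[0, 0, 0, 0, 0, 0, 0.6, 0, 0, 0, 0, 0, 0, 0.6, 0, 0, 0, 0, 0, 0, 0.6, 0, 0, 0, 0, 0, 0, 0.6])

```text
time: 15.95
ee_pos: [485.3, 362.7, 232.3]
eef_rot: [-0.026, 1.0, 0.0, 0.001]
force: [0.1, 0.4, 0.8]
gripper_width: 68.6
```

```bash
python3 -c "
from h import *
p,im=look('w16')
g=glass(p,im,'amber')
plan(g[0],g[1],23,183)
"
```

```text
circle [484.15 367.54  30.  ] rms 0.59 px [293.4 235.7] n 309
circle [484.15 367.54] rms 0.59 px [293.4 235.7] n 309
top only:
circle [485.42 367.32  28.98] rms 0.26 px [293.4 237.5] n 303
t 16.0 yaw -177.06 tcp [485.3 362.8 232.4] F [-0.1 -0.4 -0.2] w 68.4 q6 0.48
shift cm(before-turn axes) [-0.023  0.447  5.44 ] (after-turn axes) [-0.034  0.453  5.44 ] rotvec [ 0.001  0.002 -0.001]
```

View pics/w16.png

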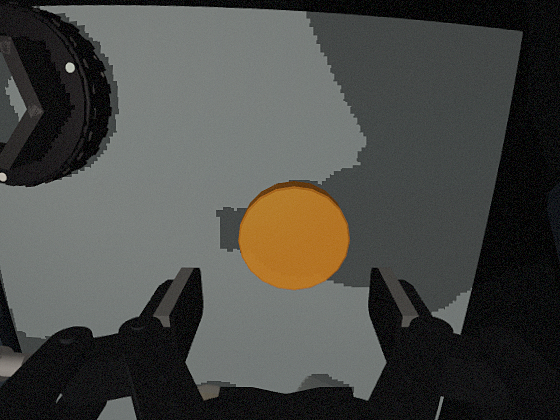

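>>> apply_moves(series=[0, 0, 0, -0.03, 0.44, 1.2, 0.6, 0, 0, 0, 0, 0, 1.6, 0.6, 0, 0, 0, 0, 0, 1.4, 0.6, 0, 0, 0, 0, 0, 0.7, 0.6, 0, 0, 0, 0, 0, 0.3, 0.6])

```text
time: 16.42
ee_pos: [483.9, 367.0, 177.5]
eef_rot: [-0.026, 1.0, -0.001, -0.001]
force: [-0.4, -1.0, -0.4]
gripper_width: 68.4
```

>>> apply_moves(series=[0, 0, 0, 0, 0, 0, 0.6, 0, 0, 0, 0, 0, 0, 0.6, 0, 0, 0, 0, 0, 0, 0.6, 0, 0, 0, 0, 0, 0, 0.6])

```text
time: 16.75
ee_pos: [485.1, 367.7, 180.1]
eef_rot: [-0.026, 1.0, 0.0, 0.001]
force: [1.1, 0.7, -0.2]
gripper_width: 67.8
```

```bash
python3 -c "
from h import *
p,im=look('w17')
g=glass(p,im,'amber')
plan(g[0],g[1],23,183)
"
```

```text
circle [483.62 367.6   30.29] rms 0.81 px [284.2 280.8] n 405
circle [483.79 367.58] rms 0.86 px [284.2 280.8] n 405
top only:
circle [485.4  367.34  28.93] rms 0.29 px [283.4 284.3] n 395
t 16.8 yaw -177.01 tcp [485.  367.6 180. ] F [-0.3 -0.1  0.2] w 68.5 q6 0.49
shift cm(before-turn axes) [-0.034 -0.031  0.204] (after-turn axes) [-0.034 -0.031  0.203] rotvec [ 0.0008  0.0015 -0.0002]
```

>>> apply_moves(series=[0, 0, 0, -0.03, -0.03, 0.15, 0.6, 0, 0, 0, 0, 0, 0, 0.3, 0, 0, 0, 0, 0, 0, -0.5, 0, 0, 0, 0, 0, 0, -1, 0, 0, 0, 0, 0, 0, -1])

```text
time: 17.22
ee_pos: [485.2, 367.3, 178.9]
eef_rot: [-0.026, 1.0, 0.0, 0.0]
force: [-1.7, -0.3, 5.8]
gripper_width: 56.6
```

```bash
python3 -c "
from h import *
p,im=look('w18')
g=glass(p,im,'amber')
plan(582.8,124.9,244-155,183)
"
```

```text
circle [483.78 367.63  30.3 ] rms 1.0 px [285.4 282.7] n 408
circle [483.96 367.62] rms 1.01 px [285.4 282.7] n 408
top only:
circle [485.58 367.38  28.84] rms 0.39 px [285.2 286.1] n 398
t 17.27 yaw -177.01 tcp [485.2 367.3 178.9] F [-1.  -1.6  6.5] w 56.4 q6 0.49
shift cm(before-turn axes) [ -8.485 -24.71   -6.518] (after-turn axes) [ -8.475 -24.715  -6.513] rotvec [ 0.0006  0.001  -0.0001]
```

>>> apply_moves(series=[0, 0, 0, 0, 0, -2, -1, 0, 0, 0, -0.2, -0.6, -3.5, -1, 0, 0, 0, -0.9, -2.6, -2.5, -1, 0, 0, 0, -1.2, -3.5, -0.5, -1, 0, 0, 0, -1.2, -3.5, 0, -1])

```text
time: 17.68
ee_pos: [526.6, 267.2, 266.0]
eef_rot: [-0.027, 1.0, 0.001, 0.003]
force: [-0.5, 0.7, -0.8]
gripper_width: 56.4
```

>>> apply_moves(series=[0, 0, 0, -1.2, -3.5, 0, -1, 0, 0, 0, -1.2, -3.5, 0, -1, 0, 0, 0, -1.1, -3.2, 0.3, -1, 0, 0, 0, -0.8, -2.3, 0.7, -1, 0, 0, 0, -0.5, -1.4, 0.5, -1])

```text
time: 18.1
ee_pos: [581.2, 128.1, 247.4]
eef_rot: [-0.025, 1.0, -0.0, 0.0]
force: [-0.5, -0.0, -1.0]
gripper_width: 56.2
```

>>> apply_moves(series=[0, 0, 0, -0.2, -0.6, 0.3, -1, 0, 0, 0, 0, 0, 0, -1, 0, 0, 0, 0, 0, 0, -1, 0, 0, 0, 0, 0, 0, -1, 0, 0, 0, 0, 0, 0, -1])

```text
time: 18.52
ee_pos: [582.3, 126.2, 244.9]
eef_rot: [-0.027, 1.0, 0.0, 0.0]
force: [0.2, 0.6, -1.4]
gripper_width: 56.6
```

```bash
python3 -c "
from h import *
p,im=look('w19')
g=glass(p,im,'amber',z=observe()['ee_pos'][2]-162.5)
plan(582.8,124.9,228.8-155,183)
"
```

```text
circle [580.43 126.39  30.2 ] rms 1.02 px [285.1 282.5] n 410
circle [580.54 126.39] rms 1.01 px [285.1 282.5] n 410
top only:
circle [582.31 126.32  28.69] rms 0.41 px [284.6 286.2] n 399
t 18.57 yaw -176.9 tcp [582.4 126.1 244.9] F [ 0.6 -0.2 -1.4] w 56.3 q6 0.05
shift cm(before-turn axes) [-0.036 -0.125  1.615] (after-turn axes) [-0.037 -0.124  1.615] rotvec [0.0003 0.0002 0.0018]
```

View pics/w19.png

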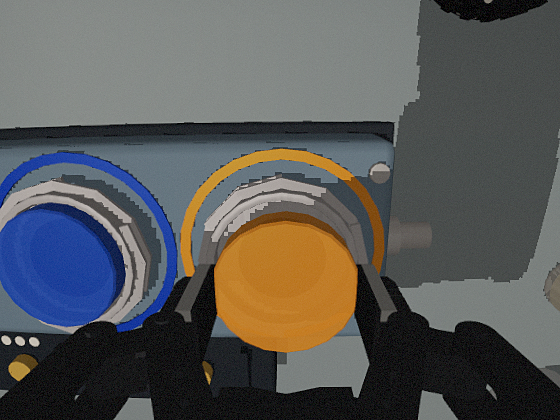

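>>> apply_moves(series=[0, 0, 0, -0.04, -0.12, 0.3, -1, 0, 0, 0, 0, 0, 0.4, -1, 0, 0, 0, 0, 0, 0.2, -1, 0, 0, 0, 0, 0, 0, -1, 0, 0, 0, 0, 0, 0, -1])

```text
time: 18.98
ee_pos: [582.9, 123.7, 235.3]
eef_rot: [-0.026, 1.0, -0.0, -0.0]
force: [0.2, 0.3, -2.1]
gripper_width: 56.5
```

>>> apply_moves(series=[0, 0, 0, 0, 0, 0, -1, 0, 0, 0, 0, 0, 0, -1])

```text
time: 19.15
ee_pos: [583.2, 123.6, 235.8]
eef_rot: [-0.026, 1.0, -0.0, 0.0]
force: [-0.4, -0.1, -1.2]
gripper_width: 56.3
```

```bash
python3 -c "
from h import *
plan(582.8,124.9,228.8-155,183)
"
```

```text
t 19.15 yaw -177.01 tcp [583.2 123.6 235.8] F [-0.4 -0.1 -1.2] w 56.3 q6 0.05
shift cm(before-turn axes) [0.038 0.128 0.695] (after-turn axes) [0.038 0.128 0.695] rotvec [-0.      0.0002 -0.0003]
```

>>> apply_moves(series=[0, 0, 0, 0.03, 0.12, 0, -1, 0, 0, 0, 0, 0, 0, -1, 0, 0, 0, 0, 0, 0, -1, 0, 0, 0, 0, 0, 0.1, -1, 0, 0, 0, 0, 0, 0, -1])

```text
time: 19.57
ee_pos: [582.7, 124.9, 234.6]
eef_rot: [-0.026, 1.0, -0.0, -0.0]
force: [0.7, -0.3, -0.7]
gripper_width: 56.5
```

>>> apply_moves(series=[0, 0, 0, 0, 0, 0.15, -1, 0, 0, 0, 0, 0, 0.15, -1, 0, 0, 0, 0, 0, 0.15, -1, 0, 0, 0, 0, 0, 0, -1])

```text
time: 19.9
ee_pos: [582.5, 124.8, 229.7]
eef_rot: [-0.026, 1.0, -0.0, -0.0]
force: [-0.3, 0.6, -1.2]
gripper_width: 56.2
```

```bash
python3 -c "
from h import *
plan(582.8,124.9,228.8-155,183)
"
```

```text
t 19.9 yaw -177.01 tcp [582.5 124.8 229.7] F [-0.3  0.6 -1.2] w 56.2 q6 0.05
shift cm(before-turn axes) [-0.027  0.007  0.086] (after-turn axes) [-0.027  0.007  0.086] rotvec [-0.     -0.0009 -0.0002]
```

>>> apply_moves(series=[0, 0, 0, 0, 0, 0.08, -1, 0, 0, 0, 0, 0, 0, -1, 0, 0, 0, 0, 0, 0, 0.6, 0, 0, 0, 0, 0, 0, 0.6, 0, 0, 0, 0, 0, 0, 0.6])

```text
time: 20.32
ee_pos: [583.0, 124.9, 229.7]
eef_rot: [-0.026, 1.0, 0.0, 0.0]
force: [-0.5, 0.1, 0.8]
gripper_width: 68.4
```

>>> apply_moves(series=[0, 0, 0, 0, 0, -0.5, 0.6, 0, 0, 0, 0, 0, -1.5, 0.6, 0, 0, 0, 0, 0, -2.5, 1, 0, 0, 0, 0, 0, -1.5, 1, 0, 0, 0, 0, 0, -0.5, 1])

```text
time: 20.73
ee_pos: [584.2, 125.0, 298.0]
eef_rot: [-0.026, 1.0, 0.0, 0.003]
force: [-0.2, 0.2, 0.4]
gripper_width: 85.5
```

```bash
python3 -c "
from h import *
look('w20')
rows(415,217,150,183)
"
```

```text
t 20.78 yaw -177.01 grasp [585.  125.1 142.7] F [0.5 0.6 0.6] w 85.3 q [ 0.1   0.3  -0.23  1.03  0.    0.05]
1 [0.0, 0.006, -0.0, 2.73, 1.68, -0.14, 1.0]
2 [0.0, 0.0, -0.0, 2.73, 1.68, -0.12, 1.0]
3 [0.0, 0.0, -0.0, 2.73, 1.68, -0.12, 1.0]
4 [0.0, 0.0, -0.0, 2.73, 1.68, -0.12, 1.0]
5 [0.0, 0.0, -0.0, 2.73, 1.68, -0.12, 1.0]
6 [0.0, 0.0, -0.0, 2.73, 1.68, -0.12, 1.0]
```

View pics/w20.png

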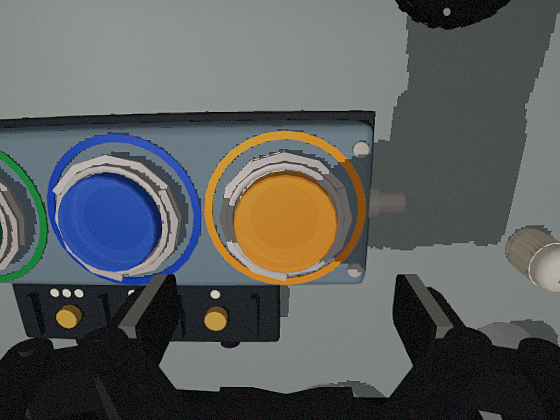

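>>> apply_moves(series=[0, 0, 0, 2.8, 1.7, 0, 1, 0, 0, 0, 3.5, 2.2, 0, 1, 0, 0, 0, 3.5, 2.2, 0, 1, 0, 0, 0, 3.5, 2.2, 0, 1, 0, 0, 0, 2.0, 1.2, 0, 1])

```text
time: 21.2
ee_pos: [420.7, 212.3, 292.8]
eef_rot: [-0.027, 1.0, -0.0, -0.003]
force: [-0.3, -1.4, 0.6]
gripper_width: 85.4
```

>>> apply_moves(series=[0, 0, 0, 1.0, 0.5, 0, 1, 0, 0, 0, 0, 0, 0, 1, 0, 0, 0, 0, 0, 0, 1, 0, 0, 0, 0, 0, 0, 1, 0, 0, 0, 0, 0, 0, 1])

```text
time: 21.62
ee_pos: [416.4, 215.8, 294.6]
eef_rot: [-0.025, 1.0, 0.0, 0.001]
force: [0.3, -0.3, -0.2]
gripper_width: 85.3
```

```bash
python3 -c "
from h import *
look('w21')
plan(415,217,150,183)
"
```

```text
t 21.67 yaw -177.1 tcp [416.3 215.8 294.5] F [-0.1 -0.5  0.4] w 85.4 q6 0.29
shift cm(before-turn axes) [ 0.123  0.124 -1.048] (after-turn axes) [ 0.124  0.124 -1.048] rotvec [ 0.      0.0009 -0.0017]
```

View pics/w21.png

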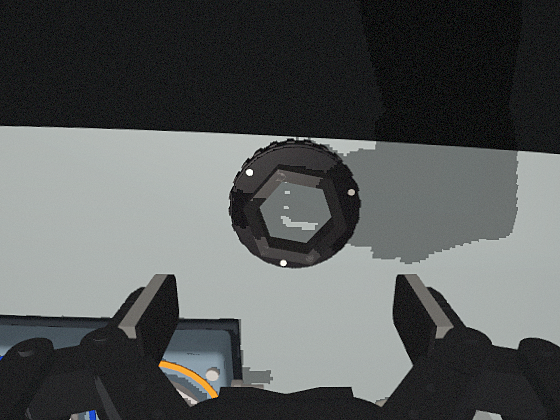

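```bash
cat >> h.py <<'E'
def dots(p,im,z=24,box=None,vmin=150):
    h=cv2.cvtColor(im,cv2.COLOR_BGR2HSV);m=((h[...,2]>vmin)&(h[...,1]<60)).astype(np.uint8)
    n,l,st,c=cv2.connectedComponentsWithStats(m);out=[]
    for i in range(1,n):
        if 8<=st[i,4]<=160 and max(st[i,2:4])<18:
            if box and not(box[0]<c[i][0]<box[2] and box[1]<c[i][1]<box[3]): continue
            out.append(c[i])
    return np.array(out),(onz(p,out,z)[:,:2] if out else None)
def ringfix(p,im,z=24,box=None,vmin=150,verb=True):
    """find triple of dots forming equilateral triangle ~ r 35..43"""
    from itertools import combinations
    c,P=dots(p,im,z,box,vmin);res=[]
    for t in combinations(range(len(c)),3):
        Q=P[list(t)];ce=Q.mean(0);r=np.hypot(*(Q-ce).T)
        s=[np.linalg.norm(Q[i]-Q[j]) for i,j in((0,1),(1,2),(0,2))]
        if np.ptp(s)<4 and 33<r.mean()<45:
            a=np.degrees(np.arctan2(*(Q-ce).T[::-1]));
            ang=np.degrees(np.angle(np.mean(np.exp(3j*np.radians(a)))))/3
            res.append((ce,ang%120,r.mean(),np.ptp(s),c[list(t)]))
            print('ring centre',ce.round(2),'lug angle mod120',round(ang%120,2),'r',r.mean().round(2),'spread',np.ptp(s).round(2),'px',c[list(t)].round(0).tolist())
    if not res: print('dots',c.round(0).tolist())
    return res
E
python3 -c "
from h import *
p=camera_params('wrist');ringfix(p,cv2.imread('pics/w21.png'))
"
```

```text
ring centre [416.41 222.2 ] lug angle mod120 111.56 r 39.55 spread 0.17 px [[249.0, 172.0], [351.0, 192.0], [283.0, 263.0]]
```

```bash
python3 -c "
from h import *
rows(416.4,222.2,215-155,201.56,g=0.6)
"
```

```text
t 21.67 yaw -177.1 grasp [416.4 215.8 139.5] F [-0.1 -0.5  0.4] w 85.4 q [ 0.34  0.09 -0.5   0.98 -0.    0.29]
1 [-0.0, 0.001, -0.109, -0.01, 0.21, 2.65, 0.6]
2 [0.0, 0.0, -0.109, -0.04, 0.21, 2.65, 0.6]
3 [0.0, 0.0, -0.109, -0.06, 0.2, 2.65, 0.6]
```

>>> apply_moves(series=[0, 0, -0.109, 0, 0.2, 2.0, 0.6, 0, 0, -0.109, -0.04, 0.2, 2.4, 0.6, 0, 0, -0.109, -0.06, 0.2, 2.0, 0.6, 0, 0, 0, 0, 0, 1.2, 0.6, 0, 0, 0, 0, 0, 0.4, 0.6])

```text
time: 22.08
ee_pos: [414.6, 221.5, 212.2]
eef_rot: [-0.188, 0.982, -0.0, -0.002]
force: [-0.4, -0.7, -0.1]
gripper_width: 68.5
```

>>> apply_moves(series=[0, 0, 0, 0, 0, 0, 0.6, 0, 0, 0, 0, 0, 0, 0.6, 0, 0, 0, 0, 0, 0, 0.6, 0, 0, 0, 0, 0, 0, 0.6])

```text
time: 22.42
ee_pos: [415.7, 222.5, 215.5]
eef_rot: [-0.188, 0.982, 0.0, 0.001]
force: [0.1, 0.6, 1.2]
gripper_width: 68.4
```

```bash
python3 -c "
from h import *
p,im=look('w22');ringfix(p,im,vmin=120)
plan(416.4,222.2,196-155,201.56)
"
```

```text
dots [[239.0, 190.0], [284.0, 212.0], [278.0, 218.0], [226.0, 249.0], [368.0, 260.0], [4.0, 377.0], [58.0, 398.0], [512.0, 398.0]]
t 22.47 yaw -158.29 tcp [415.5 222.5 215.4] F [ 0.2 -0.3 -0.1] w 68.5 q6 -0.02
shift cm(before-turn axes) [-0.066 -0.06   1.941] (after-turn axes) [-0.07  -0.06   1.941] rotvec [-0.0001  0.0022  0.0027]
```

View pics/w22.png

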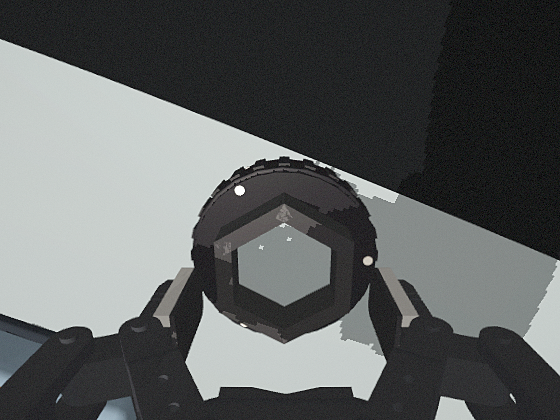

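```bash
python3 -c "
from h import *
p=camera_params('wrist')
A,B=onz(p,[(239.3,189.8),(368,260.8)],24)[:,:2];d=B-A;print(np.linalg.norm(d),39.55*3**.5)
M=(A+B)/2;n=np.array([-d[1],d[0]])/np.linalg.norm(d)
print(M+n*19.8,M-n*19.8)
"
```

```text
68.75342283612652 68.50260943934909
[377.18486593 228.20063166] [416.35045643 222.35114273]
```

Centre (416.35, 222.35), consistent. Lower and grip.

>>> apply_moves(series=[0, 0, 0, -0.07, -0.04, 0.7, 0.6, 0, 0, 0, 0, 0, 0.8, 0.6, 0, 0, 0, 0, 0, 0.3, 0.6, 0, 0, 0, 0, 0, 0, 0.6, 0, 0, 0, 0, 0, 0, 0.6])

```text
time: 22.88
ee_pos: [415.2, 222.1, 195.8]
eef_rot: [-0.188, 0.982, -0.0, -0.001]
force: [1.0, 0.4, 0.6]
gripper_width: 68.4
```

>>> apply_moves(series=[0, 0, 0, 0, 0, 0, 0.6, 0, 0, 0, 0, 0, 0, 0.3, 0, 0, 0, 0, 0, 0, -0.5, 0, 0, 0, 0, 0, 0, -1, 0, 0, 0, 0, 0, 0, -1])

```text
time: 23.3
ee_pos: [416.1, 222.6, 196.9]
eef_rot: [-0.189, 0.982, 0.001, 0.001]
force: [0.1, 1.9, 2.4]
gripper_width: 57.1
```

```bash
python3 -c "
from h import *
p,im=look('w23')
plan(416.4,222.2,196-155,201.56)
"
```

```text
t 23.35 yaw -158.26 tcp [416.1 222.6 196.9] F [-0.1  2.   2.6] w 56.6 q6 -0.03
shift cm(before-turn axes) [-0.018 -0.048  0.088] (after-turn axes) [-0.018 -0.048  0.088] rotvec [0.0008 0.0016 0.0031]
```

View pics/w23.png

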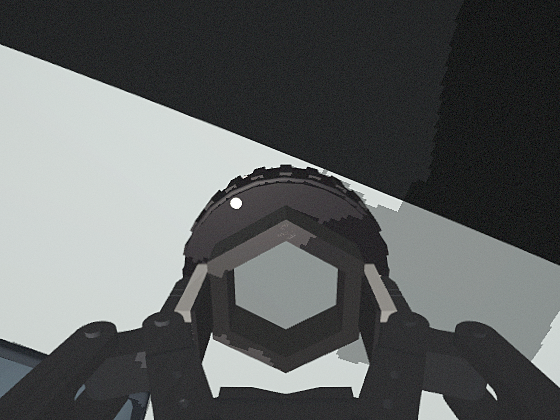

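>>> apply_moves(series=[0, 0, 0, 0, 0, -1, -1, 0, 0, 0, 0, 0, -2, -1, 0, 0, 0, 0, 0, -3, -1, 0, 0, 0, 0, 0, -2, -1])

```text
time: 23.68
ee_pos: [415.3, 221.9, 278.0]
eef_rot: [-0.188, 0.982, -0.001, -0.0]
force: [1.0, 0.6, -1.3]
gripper_width: 56.6
```

```bash
python3 -c "
from h import *
p,im=look('w24')
rows(582.9,125.0,275-155,243.5,g=-1)
"
```

```text
t 23.73 yaw -158.28 grasp [418.2 222.9 126.8] F [0.4 0.6 1.8] w 56.3 q [ 0.35  0.11 -0.51  0.94 -0.   -0.03]
1 [-0.002, 0.006, -0.122, -1.96, -2.53, 0.13, -1]
2 [0.0, 0.0, -0.122, -1.64, -2.75, 0.11, -1]
3 [0.0, 0.0, -0.122, -1.3, -2.93, 0.11, -1]
4 [0.0, 0.0, -0.122, -0.93, -3.07, 0.11, -1]
5 [0.0, 0.0, -0.122, -0.55, -3.16, 0.11, -1]
6 [0.0, 0.0, -0.122, -0.16, -3.2, 0.11, -1]
```

View pics/w24.png

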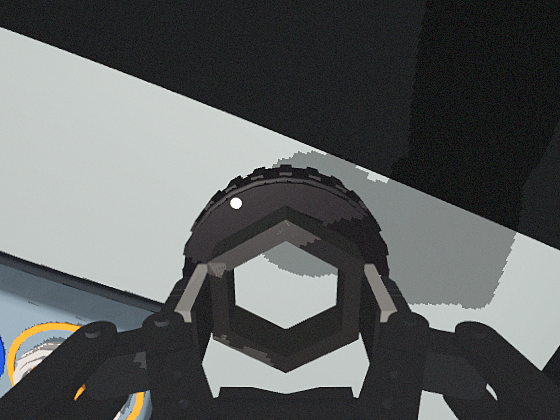

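>>> apply_moves(series=[0, 0, -0.122, -1.9, -2.4, 0, -1, 0, 0, -0.122, -1.6, -2.7, 0, -1, 0, 0, -0.122, -1.3, -2.9, 0, -1, 0, 0, -0.122, -0.9, -3.0, 0, -1, 0, 0, -0.122, -0.5, -2.7, 0, -1])

```text
time: 24.15
ee_pos: [548.4, 144.1, 276.1]
eef_rot: [-0.477, 0.879, -0.0, -0.001]
force: [-0.2, -0.1, -1.3]
gripper_width: 56.8
```

>>> apply_moves(series=[0, 0, -0.122, -0.1, -1.8, 0, -1, 0, 0, 0, 0, -1.2, 0, -1, 0, 0, 0, 0, -0.6, 0, -1, 0, 0, 0, 0, 0, 0, -1, 0, 0, 0, 0, 0, 0, -1])

```text
time: 24.57
ee_pos: [578.2, 128.6, 275.9]
eef_rot: [-0.527, 0.85, 0.001, -0.001]
force: [-0.1, 0.2, -1.6]
gripper_width: 56.4
```

>>> apply_moves(series=[0, 0, 0, 0, 0, 0, -1, 0, 0, 0, 0, 0, 0, -1, 0, 0, 0, 0, 0, 0, -1])

```text
time: 24.82
ee_pos: [578.2, 129.0, 276.4]
eef_rot: [-0.528, 0.849, 0.0, -0.0]
force: [1.1, -0.2, -2.0]
gripper_width: 56.5
```

```bash
python3 -c "
from h import *
p,im=look('w25')
plan(582.9,125.0,265-155,243.5)
"
```

```text
t 24.87 yaw -116.3 tcp [578.4 128.9 276.4] F [-1.   0.8 -1.6] w 56.5 q6 -1.0
shift cm(before-turn axes) [ 0.149 -0.572  1.144] (after-turn axes) [ 0.147 -0.572  1.144] rotvec [ 0.0003 -0.0002  0.0035]
```

View pics/w25.png

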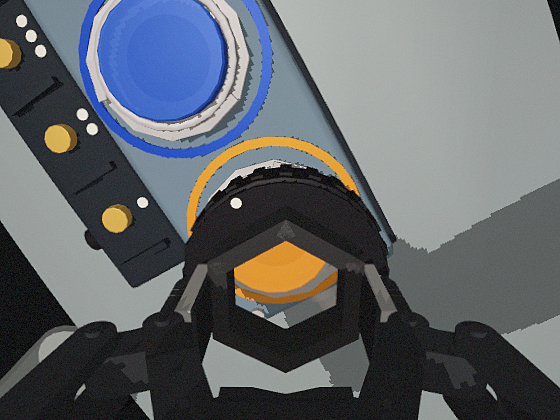

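```bash
python3 -c "
from h import *
p=camera_params('wrist');im=cv2.imread('pics/w25.png')
glass(p,im,'blue',66)
m=mask(im,105,125,110,50);circ(p,m,40)
"
```

```text
circle [588.5   21.41  29.44] rms 1.62 px [162.3  56.2] n 373
circle [588.41  21.3 ] rms 1.9 px [162.3  56.2] n 373
top only:
circle [589.29  20.49  28.53] rms 1.39 px [159.8  54.8] n 366
circle [594.77  15.56  33.73] rms 1.88 px [162.2  56. ] n 375
```

>>> apply_moves(series=[0, 0, 0.003, 0.1, -0.4, 0.3, -1, 0, 0, 0, 0.05, -0.17, 0.5, -1, 0, 0, 0, 0, 0, 0.3, -1, 0, 0, 0, 0, 0, 0, -1, 0, 0, 0, 0, 0, 0, -1])

```text
time: 25.28
ee_pos: [583.3, 124.4, 264.7]
eef_rot: [-0.526, 0.85, 0.0, -0.001]
force: [-0.2, 0.7, -1.9]
gripper_width: 56.4
```

>>> apply_moves(series=[0, 0, 0, 0, 0, 0, -1, 0, 0, 0, 0, 0, 0, -1, 0, 0, 0, 0, 0, 0, -1])

```text
time: 25.53
ee_pos: [583.7, 124.5, 265.5]
eef_rot: [-0.526, 0.85, -0.0, 0.0]
force: [0.7, -0.4, -1.0]
gripper_width: 56.2
```

```bash
python3 -c "
from h import *
plan(582.9,125.0,247-155,243.5)
look('w26')
"
```

```text
t 25.53 yaw -116.5 tcp [583.7 124.5 265.5] F [ 0.7 -0.4 -1. ] w 56.2 q6 -1.01
shift cm(before-turn axes) [-0.009  0.09   1.854] (after-turn axes) [-0.009  0.09   1.854] rotvec [-0.0002  0.0002 -0.0001]
```

View pics/w26.png

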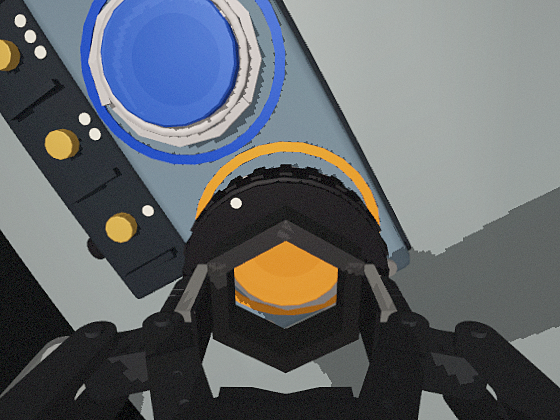

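>>> apply_moves(series=[0, 0, 0, 0, 0.07, 0.2, -1, 0, 0, 0, 0, 0, 0.3, -1, 0, 0, 0, 0, 0, 0.3, -1, 0, 0, 0, 0, 0, 0.2, -1, 0, 0, 0, 0, 0, 0, -1])

```text
time: 26.0
ee_pos: [582.5, 124.8, 254.5]
eef_rot: [-0.526, 0.85, 0.0, -0.001]
force: [-0.1, -0.1, -1.8]
gripper_width: 56.4
```

>>> apply_moves(series=[0, 0, 0, 0, 0, 0.2, -1, 0, 0, 0, 0, 0, 0.2, -1, 0, 0, 0, 0, 0, 0.1, -1, 0, 0, 0, 0, 0, 0, -1])

```text
time: 26.33
ee_pos: [582.8, 124.8, 250.0]
eef_rot: [-0.526, 0.85, 0.0, -0.0]
force: [1.1, 0.5, -1.9]
gripper_width: 56.4
```

```bash
python3 -c "
from h import *
plan(582.9,125.0,247-155,243.5)
look('w27')
"
```

```text
t 26.33 yaw -116.51 tcp [582.8 124.8 250. ] F [ 1.1  0.5 -1.9] w 56.4 q6 -1.01
shift cm(before-turn axes) [-0.024  0.002  0.302] (after-turn axes) [-0.024  0.002  0.302] rotvec [ 0.0005 -0.0003 -0.0001]
```

View pics/w27.png

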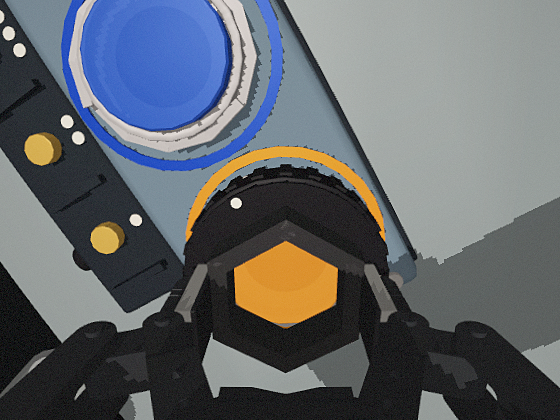

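>>> apply_moves(series=[0, 0, 0, 0, 0, 0.15, -1, 0, 0, 0, 0, 0, 0.15, -1, 0, 0, 0, 0, 0, 0, -1])

```text
time: 26.63
ee_pos: [582.8, 124.8, 247.1]
eef_rot: [-0.526, 0.85, 0.0, -0.0]
force: [-0.7, -0.4, -2.3]
gripper_width: 56.5
```

>>> apply_moves(series=[0, 0, 0, 0, 0, 0.1, -1, 0, 0, 0, 0, 0, 0.1, -1, 0, 0, 0, 0, 0, 0, -1])

```text
time: 26.88
ee_pos: [583.0, 124.9, 246.4]
eef_rot: [-0.526, 0.85, -0.0, 0.0]
force: [-1.8, -0.1, 4.9]
gripper_width: 56.4
```

>>> apply_moves(series=[0, 0, 0.1, 0, 0, 0.035, -1, 0, 0, 0.1, 0, 0, 0.035, -1, 0, 0, 0.1, 0, 0, 0.035, -1, 0, 0, 0.1, 0, 0, 0.035, -1, 0, 0, 0, 0, 0, 0, -1])

```text
time: 27.3
ee_pos: [583.4, 124.8, 245.1]
eef_rot: [-0.346, 0.938, -0.0, 0.001]
force: [-1.3, 0.2, 5.0]
gripper_width: 56.4
```

```bash
cat >> h.py <<'E'
def st():
    s=observe();Rm=R.from_quat(s['eef_rot']).as_matrix()
    print('t',round(s['time'],2),'tcp',s['ee_pos'].round(1),'yaw',np.degrees(np.arctan2(Rm[1,0],Rm[0,0])).round(2),'tilt',Rm[:2,2].round(4),'F',s['force'].round(1),'T',s['ft_torque'].round(2),'w',round(s['gripper_width'],1),'q',s['q'].round(2))
E
python3 -c "
from h import *
st();look('w28')"
```

```text
t 27.3 tcp [583.4 124.8 245.1] yaw -139.54 tilt [0.0016 0.    ] F [-1.3  0.2  5. ] T [-0.06  0.35 -0.2 ] w 56.4 q [ 0.1   0.35 -0.28  0.93 -0.   -0.6 ]
```

View pics/w28.png

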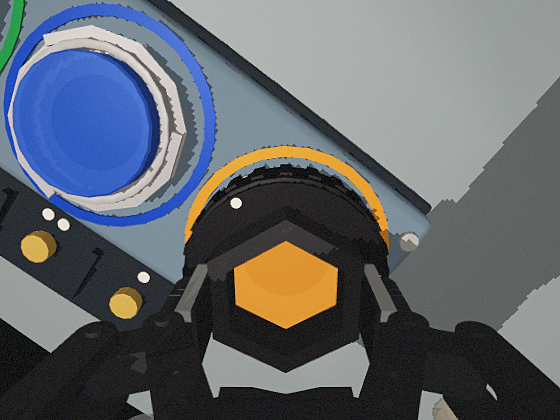

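>>> apply_moves(series=[0, 0, 0.12, 0, 0, 0.04, -1, 0, 0, 0.12, 0, 0, 0.04, -1, 0, 0, 0.12, 0, 0, 0.04, -1, 0, 0, 0.12, 0, 0, 0.04, -1, 0, 0, 0.12, 0, 0, 0.04, -1])

```text
time: 27.77
ee_pos: [583.3, 124.7, 243.0]
eef_rot: [-0.053, 0.999, -0.0, 0.001]
force: [-1.9, -1.5, 6.4]
gripper_width: 56.8
```

>>> apply_moves(series=[0, 0, 0.12, 0, 0, 0.04, -1, 0, 0, 0.12, 0, 0, 0.04, -1, 0, 0, 0.12, 0, 0, 0.04, -1, 0, 0, 0.12, 0, 0, 0.04, -1, 0, 0, 0, 0, 0, 0, -1])

```text
time: 28.18
ee_pos: [583.2, 124.7, 241.3]
eef_rot: [0.186, 0.983, 0.0, 0.0]
force: [-2.1, 0.4, 6.3]
gripper_width: 56.5
```

```bash
python3 -c "
from h import *
st()"
```

```text
t 28.18 tcp [583.2 124.7 241.3] yaw 158.59 tilt [ 0.0009 -0.    ] F [-2.1  0.4  6.3] T [-0.05  0.44 -0.18] w 56.5 q [ 0.1   0.36 -0.29  0.93 -0.    0.48]
```

>>> apply_moves(series=[0, 0, 0.09, 0, 0, 0.03, -1, 0, 0, 0.09, 0, 0, 0.03, -1, 0, 0, 0.09, 0, 0, 0.03, -1, 0, 0, 0.06, 0, 0, 0.02, -1, 0, 0, 0, 0, 0, 0, -1])

```text
time: 28.6
ee_pos: [583.6, 124.8, 240.8]
eef_rot: [0.343, 0.939, 0.0, 0.001]
force: [-2.1, -0.4, 7.7]
gripper_width: 56.3
```

```bash
python3 -c "
from h import *
st()"
```

```text
t 28.6 tcp [583.6 124.8 240.8] yaw 139.83 tilt [ 0.0021 -0.    ] F [-2.1 -0.4  7.7] T [-0.19  0.43 -0.1 ] w 56.3 q [ 0.1   0.36 -0.29  0.93 -0.    0.8 ]
```

>>> apply_moves(series=[0, 0, 0.04, 0, 0, 0.01, -1, 0, 0, 0.04, 0, 0, 0, -1, 0, 0, 0, 0, 0, 0, -1])

```text
time: 28.85
ee_pos: [583.5, 124.8, 240.7]
eef_rot: [0.38, 0.925, 0.0, 0.001]
force: [-1.6, -0.9, 8.9]
gripper_width: 56.4
```

```bash
python3 -c "
from h import *
st();look('w29')"
```

```text
t 28.85 tcp [583.5 124.8 240.7] yaw 135.3 tilt [ 0.0019 -0.0003] F [-1.6 -0.9  8.9] T [-0.17  0.46 -0.04] w 56.4 q [ 0.1   0.36 -0.29  0.93 -0.    0.88]
```

View pics/w29.png

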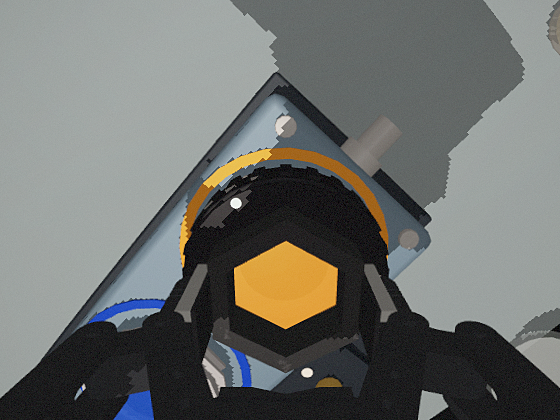

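>>> apply_moves(series=[0, 0, 0.04, 0, 0, 0, -1, 0, 0, 0.04, 0, 0, 0, -1, 0, 0, 0, 0, 0, 0, -1])

```text
time: 29.15
ee_pos: [583.4, 124.8, 240.7]
eef_rot: [0.417, 0.909, 0.0, 0.001]
force: [-3.1, -0.8, 7.5]
gripper_width: 56.2
```

```bash
python3 -c "
from h import *
st();print(observe()['joint_efforts'].round(2));look('w30')"
```

```text
t 29.15 tcp [583.4 124.8 240.7] yaw 130.71 tilt [ 0.0018 -0.0002] F [-3.1 -0.8  7.5] T [-0.19  0.48 -0.05] w 56.2 q [ 0.1   0.36 -0.29  0.93 -0.    0.96]
[  0.3  -39.95  23.47  -0.95   0.16   0.11]
```

View pics/w30.png

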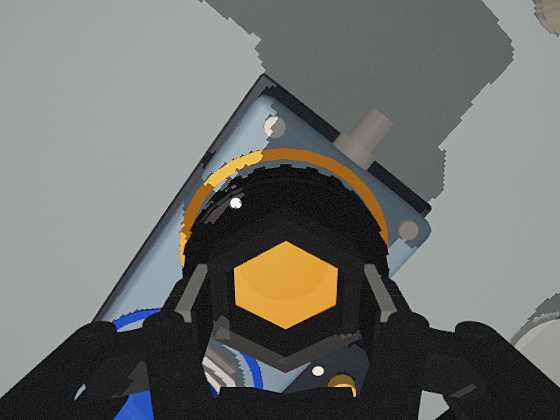

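>>> apply_moves(series=[0, 0, 0.04, 0, 0, -0.05, -1, 0, 0, 0.04, 0, 0, 0, -1, 0, 0, 0, 0, 0, 0, -1])

```text
time: 29.45
ee_pos: [583.3, 124.8, 240.8]
eef_rot: [0.453, 0.892, 0.0, 0.001]
force: [-2.2, -0.6, 5.8]
gripper_width: 56.5
```

```bash
python3 -c "
from h import *
st();print(observe()['joint_efforts'].round(2))
im=cv2.imread('pics/w30.png');cv2.imwrite('pics/z30.png',cv2.resize(im[130:400,150:420],None,fx=2.2,fy=2.2,interpolation=cv2.INTER_CUBIC)+40)
side=camera('side');cv2.imwrite('pics/s1.png',cv2.resize(side[180:300,220:340],None,fx=5,fy=5,interpolation=cv2.INTER_CUBIC))
"
```

```text
t 29.45 tcp [583.3 124.8 240.8] yaw 126.13 tilt [ 0.0014 -0.0002] F [-2.2 -0.6  5.8] T [-0.19  0.35 -0.01] w 56.5 q [ 0.1   0.36 -0.29  0.93 -0.    1.04]
[  0.24 -41.15  23.91  -0.7    0.15   0.12]
```

View pics/s1.png

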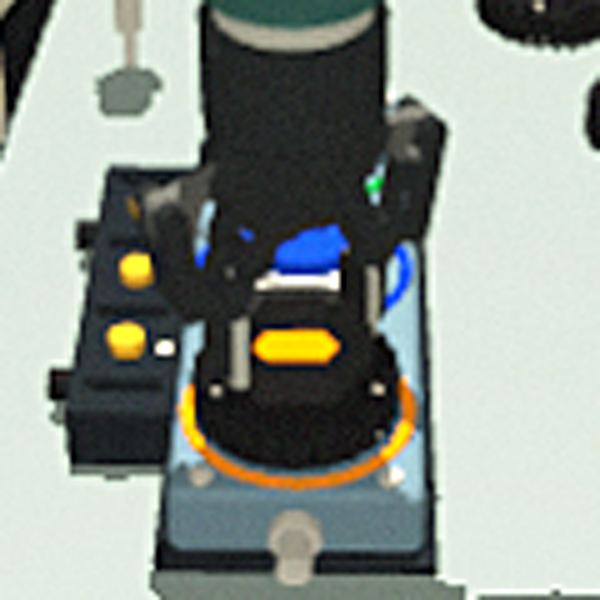

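>>> apply_moves(series=[0, 0, 0, 0, 0, -0.1, -1, 0, 0, 0, 0, 0, 0, -1, 0, 0, 0, 0, 0, 0, -1])

```text
time: 29.75
ee_pos: [583.3, 124.8, 240.8]
eef_rot: [0.453, 0.891, 0.0, 0.0]
force: [0.6, -0.6, 0.3]
gripper_width: 56.1
```

>>> apply_moves(series=[0, 0, 0, 0, 0, -0.1, -1, 0, 0, 0, 0, 0, 0, -1, 0, 0, 0, 0, 0, 0, -1])

```text
time: 30.0
ee_pos: [583.3, 124.8, 241.0]
eef_rot: [0.454, 0.891, 0.0, 0.0]
force: [4.8, -0.2, -5.6]
gripper_width: 56.1
```

>>> apply_moves(series=[0, 0, 0, 0, 0, -0.1, -1, 0, 0, 0, 0, 0, 0, -1, 0, 0, 0, 0, 0, 0, -1])

```text
time: 30.25
ee_pos: [583.2, 124.8, 241.1]
eef_rot: [0.454, 0.891, 0.0, 0.0]
force: [5.7, 0.1, -12.8]
gripper_width: 56.2
```

```bash
python3 -c "
from h import *
st();print(observe()['joint_efforts'].round(2))
"
```

```text
t 30.25 tcp [583.2 124.8 241.1] yaw 126.05 tilt [0.0004 0.0001] F [  5.7   0.1 -12.8] T [ 0.07 -1.49  0.15] w 56.2 q [ 0.1   0.36 -0.29  0.93  0.    1.04]
[  0.65 -50.52  25.72   2.55   0.13   0.06]
```

>>> apply_moves(series=[0, 0, 0, 0, 0, 0.1, -1, 0, 0, 0, 0, 0, 0.1, -1, 0, 0, 0, 0, 0, 0, -1])

```text
time: 30.5
ee_pos: [583.3, 124.8, 241.0]
eef_rot: [0.454, 0.891, 0.0, 0.0]
force: [3.6, 0.1, -3.7]
gripper_width: 56.4
```

```bash
python3 -c "
from h import *
st();print(observe()['joint_efforts'].round(2))
"
```

```text
t 30.5 tcp [583.3 124.8 241. ] yaw 126.04 tilt [ 0.0008 -0.    ] F [ 3.6  0.1 -3.7] T [-0.06 -0.75  0.  ] w 56.4 q [ 0.1   0.36 -0.29  0.93 -0.    1.04]
[ 5.700e-01 -4.565e+01  2.427e+01  1.290e+00  2.000e-01  3.000e-02]
```

>>> apply_moves(series=[0, 0, 0.05, 0, 0, 0, -1, 0, 0, 0.05, 0, 0, 0, -1, 0, 0, 0, 0, 0, 0, -1])

```text
time: 30.75
ee_pos: [582.7, 124.8, 240.8]
eef_rot: [0.498, 0.867, -0.0, -0.0]
force: [2.1, 0.3, -2.7]
gripper_width: 56.1
```

```bash
python3 -c "
from h import *
st();print(observe()['joint_efforts'].round(2));look('w31')
"
```

```text
t 30.75 tcp [582.7 124.8 240.8] yaw 120.23 tilt [-0.0005  0.    ] F [ 2.1  0.3 -2.7] T [-0.06 -0.57 -0.25] w 56.1 q [ 0.1   0.36 -0.29  0.93  0.    1.15]
[  0.73 -45.67  24.81   0.87   0.13  -0.05]
```

View pics/w31.png

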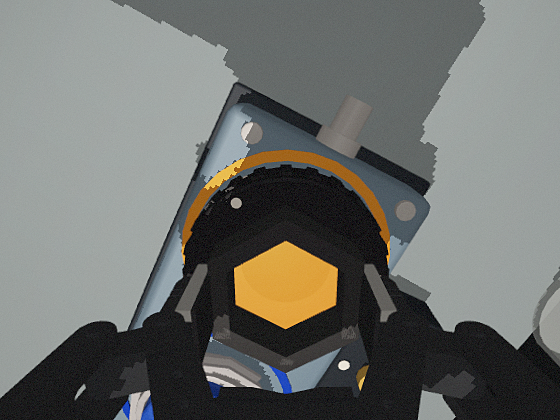

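>>> apply_moves(series=[0, 0, 0.04, 0, 0, 0.05, -1, 0, 0, 0, 0, 0, 0, -1, 0, 0, 0, 0, 0, 0, -1, 0, 0, 0, 0, 0, 0, -1])

```text
time: 31.13
ee_pos: [582.7, 124.8, 240.6]
eef_rot: [0.515, 0.857, -0.0, -0.0]
force: [0.4, -0.5, 1.7]
gripper_width: 56.5
```

```bash
python3 -c "
from h import *
st();print(observe()['joint_efforts'].round(3))
"
```

```text
t 31.13 tcp [582.7 124.8 240.6] yaw 118.06 tilt [-0.0005  0.0001] F [ 0.4 -0.5  1.7] T [-0.08  0.01 -0.16] w 56.5 q [ 0.1   0.36 -0.29  0.93  0.    1.18]
[  0.384 -43.121  24.448  -0.064   0.09   -0.189]
```

>>> apply_moves(series=[0, 0, 0.04, 0, 0, 0.03, -1, 0, 0, 0, 0, 0, 0, -1, 0, 0, 0, 0, 0, 0, -1, 0, 0, 0, 0, 0, 0, -1])

```text
time: 31.47
ee_pos: [582.8, 124.8, 240.6]
eef_rot: [0.532, 0.847, 0.0, -0.0]
force: [-2.6, -0.4, 6.5]
gripper_width: 56.4
```

```bash
python3 -c "
from h import *
st();print(observe()['joint_efforts'].round(3))
"
```

```text
t 31.47 tcp [582.8 124.8 240.6] yaw 115.76 tilt [-0.0002  0.0002] F [-2.6 -0.4  6.5] T [-0.05  0.32 -0.26] w 56.4 q [ 0.1   0.36 -0.29  0.93  0.    1.22]
[  0.304 -41.145  23.986  -0.639   0.065  -0.238]
```

>>> apply_moves(series=[0, 0, 0.04, 0, 0, -0.05, -1, 0, 0, 0, 0, 0, -0.03, -1, 0, 0, 0, 0, 0, 0, -1, 0, 0, 0, 0, 0, 0, -1])

```text
time: 31.8
ee_pos: [582.8, 124.8, 240.6]
eef_rot: [0.549, 0.836, 0.0, -0.0]
force: [0.1, 0.4, 1.6]
gripper_width: 57.2
```

```bash
python3 -c "
from h import *
st();print(observe()['joint_efforts'].round(3))
"
```

```text
t 31.8 tcp [582.8 124.8 240.6] yaw 113.45 tilt [-0.0004  0.0003] F [0.1 0.4 1.6] T [ 0.05 -0.02 -0.32] w 57.2 q [ 0.1   0.36 -0.29  0.93  0.    1.26]
[ 2.9800e-01 -4.3404e+01  2.4746e+01 -7.6000e-02 -2.5000e-02 -3.0100e-01]
```

>>> apply_moves(series=[0, 0, 0.05, 0, 0, 0, -1, 0, 0, 0, 0, 0, 0, -1, 0, 0, 0, 0, 0, 0, -1, 0, 0, 0, 0, 0, 0, -1])

```text
time: 32.13
ee_pos: [582.8, 124.8, 240.5]
eef_rot: [0.569, 0.822, -0.0, -0.0]
force: [-0.5, -1.1, 1.5]
gripper_width: 56.5
```

```bash
python3 -c "
from h import *
st();print(observe()['joint_efforts'].round(3));look('w32')
"
```

```text
t 32.13 tcp [582.8 124.8 240.5] yaw 110.58 tilt [-0.0005  0.0003] F [-0.5 -1.1  1.5] T [ 0.09  0.03 -0.27] w 56.5 q [ 0.1   0.36 -0.29  0.93  0.    1.31]
[  0.189 -43.584  24.954  -0.145  -0.069  -0.318]
```

View pics/w32.png

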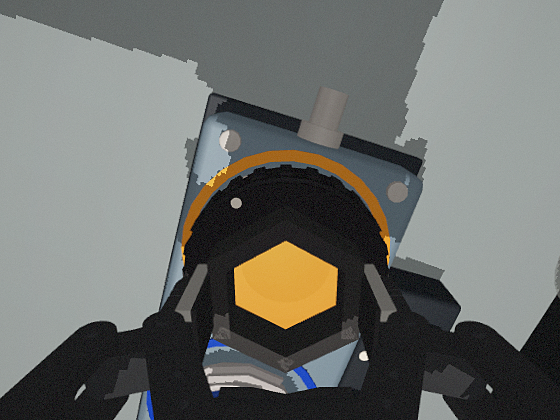

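>>> apply_moves(series=[0, 0, 0, 0, 0, -0.1, -1, 0, 0, 0, 0, 0, -0.1, -1, 0, 0, 0, 0, 0, 0, -1, 0, 0, 0, 0, 0, 0, -1])

```text
time: 32.52
ee_pos: [582.9, 124.8, 240.7]
eef_rot: [0.57, 0.822, -0.0, -0.0]
force: [5.1, 1.0, -16.1]
gripper_width: 56.2
```

```bash
python3 -c "
from h import *
st();print(observe()['joint_efforts'].round(3))
"
```

```text
t 32.52 tcp [582.9 124.8 240.7] yaw 110.56 tilt [-0.0009  0.0003] F [  5.1   1.  -16.1] T [ 0.3  -1.4  -0.32] w 56.2 q [ 0.1   0.36 -0.29  0.93  0.    1.31]
[  0.359 -52.444  27.469   2.311  -0.2    -0.339]
```

>>> apply_moves(series=[0, 0, 0, 0, 0, 0.1, -1, 0, 0, 0, 0, 0, 0.08, -1, 0, 0, 0, 0, 0, 0, 0.6, 0, 0, 0, 0, 0, 0, 0.6, 0, 0, 0, 0, 0, 0, 0.6])

```text
time: 32.93
ee_pos: [583.2, 124.8, 242.1]
eef_rot: [0.569, 0.822, 0.0, 0.0]
force: [-0.7, -0.1, 0.1]
gripper_width: 68.1
```

>>> apply_moves(series=[0, 0, 0, 0, 0, -1, 0.6, 0, 0, 0, 0, 0, -2, 0.6, 0, 0, 0, 0, 0, -3, 1, 0, 0, 0, 0, 0, -2, 1, 0, 0, 0, 0, 0, -0.5, 1])

```text
time: 33.35
ee_pos: [584.7, 125.0, 331.8]
eef_rot: [0.569, 0.822, 0.003, 0.003]
force: [1.1, -0.8, 0.7]
gripper_width: 85.4
```

>>> apply_moves(series=[0, 0, 0, 0, 0, 0, 1, 0, 0, 0, 0, 0, 0, 1, 0, 0, 0, 0, 0, 0, 1, 0, 0, 0, 0, 0, 0, 1])

```text
time: 33.68
ee_pos: [582.1, 124.7, 324.2]
eef_rot: [0.569, 0.822, -0.001, -0.001]
force: [-0.1, -0.1, -0.7]
gripper_width: 85.3
```

```bash
python3 -c "
from h import *
st();p,im=look('w33');ringfix(p,im,z=68,vmin=120)
cv2.imwrite('pics/top2.png',camera('top'))
"
```

```text
t 33.68 tcp [582.1 124.7 324.2] yaw 110.57 tilt [-0.0033 -0.0003] F [-0.1 -0.1 -0.7] T [-0.    0.    0.05] w 85.3 q [ 0.1   0.28 -0.2   1.1   0.    1.31]
ring centre [582.97 124.97] lug angle mod120 20.39 r 39.43 spread 0.08 px [[255.0, 164.0], [349.0, 218.0], [258.0, 266.0]]
```

View pics/w33.png

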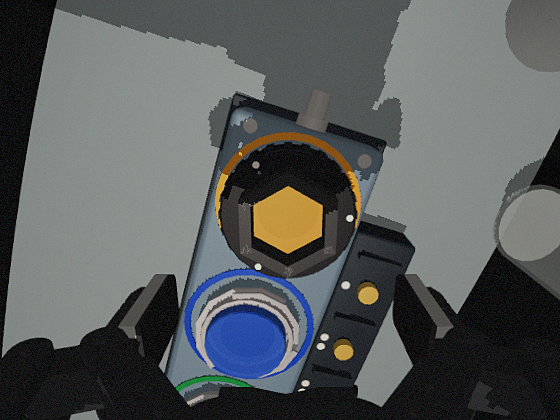

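```bash
python3 -c "
from h import *
T=cv2.imread('pics/top2.png');cv2.imwrite('pics/t2z.png',cv2.resize(T[120:310,95:475],None,fx=2.1,fy=2.1,interpolation=cv2.INTER_CUBIC))
rows(400,-179,150,183)"
```

```text
t 33.78 yaw 110.57 grasp [581.9 124.7 169.4] F [0.6 0.3 0. ] w 85.6 q [ 0.1   0.28 -0.2   1.1  -0.    1.31]
1 [-0.003, -0.001, -0.115, -2.0, -2.52, 0.18, 1.0]
2 [0.0, 0.0, -0.115, -1.7, -2.74, 0.18, 1.0]
3 [0.0, 0.0, -0.115, -1.38, -2.91, 0.18, 1.0]
4 [0.0, 0.0, -0.115, -1.03, -3.05, 0.18, 1.0]
5 [0.0, 0.0, -0.115, -0.68, -3.15, 0.18, 1.0]
6 [0.0, 0.0, -0.115, -0.31, -3.21, 0.18, 1.0]
7 [0.0, 0.0, -0.115, 0.06, -3.22, 0.18, 1.0]
8 [0.0, 0.0, -0.115, 0.43, -3.19, 0.18, 1.0]
9 [0.0, 0.0, -0.115, 0.79, -3.12, 0.18, 1.0]
10 [0.0, 0.0, -0.115, 1.14, -3.01, 0.18, 1.0]
11 [0.0, 0.0, -0.115, 1.48, -2.86, 0.18, 1.0]
```

View pics/t2z.png

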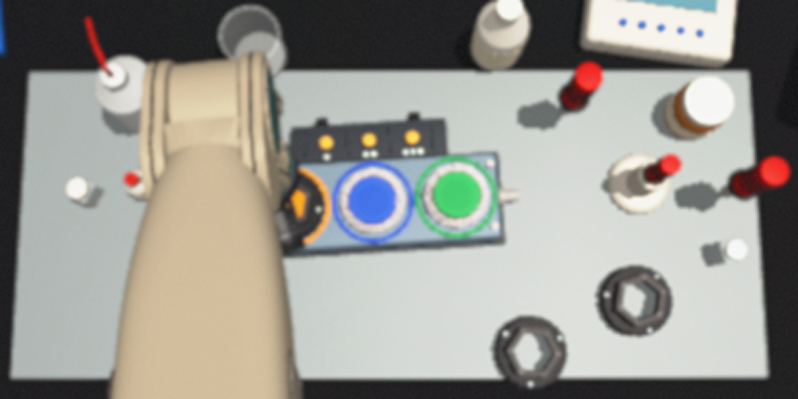

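>>> apply_moves(series=[0, 0, -0.115, -2.0, -2.5, 0, 1, 0, 0, -0.115, -1.7, -2.7, 0, 1, 0, 0, -0.115, -1.4, -2.9, 0, 1, 0, 0, -0.115, -1.0, -3.0, 0, 1, 0, 0, -0.115, -0.7, -3.2, 0, 1])

```text
time: 34.2
ee_pos: [499.7, -13.9, 325.1]
eef_rot: [0.31, 0.951, -0.0, -0.001]
force: [0.9, -0.8, 0.9]
gripper_width: 85.5
```

>>> apply_moves(series=[0, 0, -0.115, -0.3, -3.2, 0, 1, 0, 0, -0.115, 0.1, -3.2, 0, 1, 0, 0, -0.115, 0.4, -3.2, 0, 1, 0, 0, -0.115, 0.8, -3.1, 0, 1, 0, 0, -0.115, 1.1, -2.8, 0.5, 1])

```text
time: 34.62
ee_pos: [418.0, -149.7, 321.1]
eef_rot: [0.029, 1.0, -0.0, 0.0]
force: [0.3, -1.1, -1.2]
gripper_width: 85.5
```

>>> apply_moves(series=[0, 0, -0.115, 1.2, -2.2, 0.7, 1, 0, 0, 0, 0.4, -0.8, 0.5, 1, 0, 0, 0, 0, 0, 0, 1, 0, 0, 0, 0, 0, 0, 1, 0, 0, 0, 0, 0, 0, 1])

```text
time: 35.03
ee_pos: [402.4, -177.2, 308.8]
eef_rot: [-0.026, 1.0, 0.0, 0.0]
force: [-1.1, 0.6, 0.4]
gripper_width: 85.5
```

```bash
python3 -c "
from h import *
st();p,im=look('w34');ringfix(p,im,vmin=120)
"
```

```text
t 35.03 tcp [ 402.4 -177.2  308.8] yaw -177.04 tilt [0.0001 0.0007] F [-1.1  0.6  0.4] T [ 0.01 -0.   -0.03] w 85.5 q [-0.56  0.02 -0.54  1.01  0.   -0.61]
ring centre [ 402.85 -178.61] lug angle mod120 55.59 r 39.47 spread 0.07 px [[290.0, 149.0], [232.0, 224.0], [326.0, 236.0]]
```

View pics/w34.png

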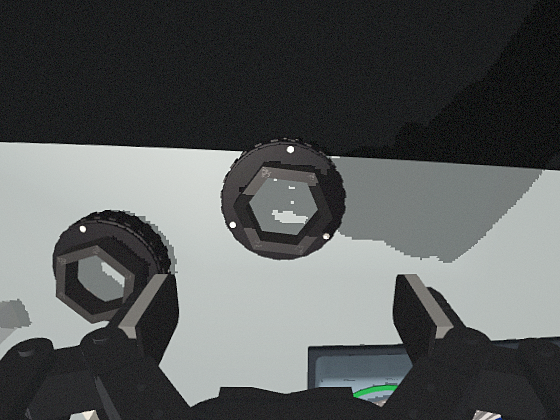

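```bash
python3 -c "
from h import *
rows(402.85,-178.6,215-155,205.6,g=0.6)
"
```

```text
t 35.08 yaw -176.99 grasp [ 402.7 -177.1  154. ] F [-0.4 -0.2 -0.1] w 85.3 q [-0.56  0.02 -0.54  1.01  0.   -0.61]
1 [0.0, 0.0, -0.099, -0.0, -0.04, 2.35, 0.6]
2 [0.0, 0.0, -0.099, -0.0, -0.04, 2.35, 0.6]
3 [0.0, 0.0, -0.099, 0.0, -0.04, 2.35, 0.6]
4 [0.0, 0.0, -0.099, 0.01, -0.04, 2.35, 0.6]
```

>>> apply_moves(series=[0, 0, -0.099, 0, -0.04, 2.2, 0.6, 0, 0, -0.099, 0, -0.04, 2.6, 0.6, 0, 0, -0.099, 0, -0.04, 2.4, 0.6, 0, 0, -0.099, 0, -0.04, 1.5, 0.6, 0, 0, 0, 0, 0, 0.6, 0.6])

```text
time: 35.5
ee_pos: [401.8, -177.8, 213.9]
eef_rot: [-0.224, 0.975, 0.001, -0.001]
force: [0.2, 0.6, -0.3]
gripper_width: 68.0
```

>>> apply_moves(series=[0, 0, 0, 0, 0, 0, 0.6, 0, 0, 0, 0, 0, 0, 0.6, 0, 0, 0, 0, 0, 0, 0.6, 0, 0, 0, 0, 0, 0, 0.6])

```text
time: 35.83
ee_pos: [403.2, -179.7, 217.2]
eef_rot: [-0.222, 0.975, -0.001, 0.001]
force: [0.2, -0.3, 0.4]
gripper_width: 68.4
```

```bash
python3 -c "
from h import *
p,im=look('w35');ringfix(p,im,vmin=120)
plan(402.85,-178.6,196-155,205.6)
"
```

```text
dots [[333.0, 188.0], [289.0, 208.0], [206.0, 258.0], [60.0, 296.0], [59.0, 397.0], [512.0, 398.0]]
t 35.88 yaw -154.35 tcp [ 403.  -179.7  217.1] F [0.2 0.6 1.1] w 68.2 q6 -1.01
shift cm(before-turn axes) [-0.029  0.111  2.109] (after-turn axes) [-0.032  0.106  2.109] rotvec [-0.0022  0.0014  0.0008]
```

View pics/w35.png

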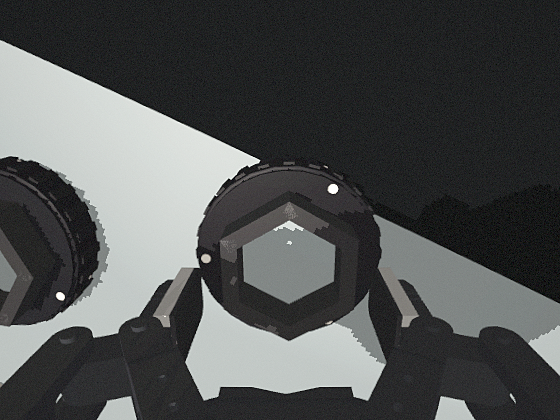

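>>> apply_moves(series=[0, 0, 0, -0.03, 0.1, 0.8, 0.6, 0, 0, 0, 0, 0, 0.9, 0.6, 0, 0, 0, 0, 0, 0.35, 0.6, 0, 0, 0, 0, 0, 0, 0.6, 0, 0, 0, 0, 0, 0, 0.6])

```text
time: 36.3
ee_pos: [401.7, -178.1, 194.7]
eef_rot: [-0.222, 0.975, 0.001, -0.001]
force: [-0.2, 0.6, 0.1]
gripper_width: 68.2
```

>>> apply_moves(series=[0, 0, 0, 0, 0, 0, 0.6, 0, 0, 0, 0, 0, 0, 0.3, 0, 0, 0, 0, 0, 0, -0.5, 0, 0, 0, 0, 0, 0, -1, 0, 0, 0, 0, 0, 0, -1])

```text
time: 36.72
ee_pos: [402.3, -178.4, 195.8]
eef_rot: [-0.222, 0.975, -0.0, 0.0]
force: [-0.4, 1.6, 4.4]
gripper_width: 56.7
```

```bash
python3 -c "
from h import *
st();p,im=look('w36')
"
```

```text
t 36.72 tcp [ 402.3 -178.4  195.8] yaw -154.32 tilt [0.0008 0.0001] F [-0.4  1.6  4.4] T [ 0.37  0.09 -0.  ] w 56.7 q [-0.56  0.18 -0.66  0.73  0.   -1.01]
```

View pics/w36.png

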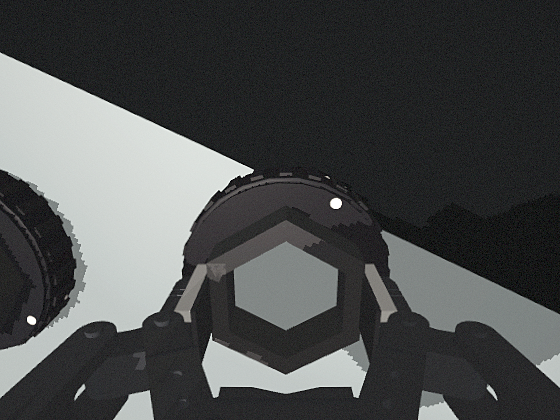

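>>> apply_moves(series=[0, 0, 0, 0, 0, -1, -1, 0, 0, 0, 0, 0, -2.5, -1, 0, 0, 0, 0, 0, -3, -1, 0, 0, 0, 0, 0, -1.5, -1, 0, 0, 0, 0, 0, -0.5, -1])

```text
time: 37.18
ee_pos: [403.2, -179.1, 283.5]
eef_rot: [-0.222, 0.975, -0.002, 0.002]
force: [0.5, 0.5, -1.1]
gripper_width: 56.7
```

```bash
python3 -c "
from h import *
rows(589.0,20.15,278-155,183.5,g=-1)
"
```

```text
t 37.18 yaw -154.33 grasp [ 403.9 -179.7  128.5] F [ 0.5  0.5 -1.1] w 56.7 q [-0.56  0.05 -0.57  0.94 -0.   -1.01]
1 [-0.005, 0.003, 0.048, -3.17, 1.24, 0.07, -1]
2 [0.0, 0.0, 0.048, -3.11, 1.39, 0.07, -1]
3 [0.0, 0.0, 0.048, -3.04, 1.54, 0.07, -1]
4 [0.0, 0.0, 0.048, -2.96, 1.68, 0.07, -1]
5 [0.0, 0.0, 0.048, -2.88, 1.83, 0.07, -1]
6 [0.0, 0.0, 0.048, -2.78, 1.96, 0.07, -1]
7 [0.0, 0.0, 0.048, -2.69, 2.09, 0.07, -1]
8 [0.0, 0.0, 0.048, -2.58, 2.22, 0.07, -1]
```

>>> apply_moves(series=[0, 0, 0.048, -3.2, 1.2, 0, -1, 0, 0, 0.048, -3.1, 1.4, 0, -1, 0, 0, 0.048, -3.0, 1.5, 0, -1, 0, 0, 0.048, -3.0, 1.7, 0, -1, 0, 0, 0.048, -2.9, 1.8, 0, -1])

```text
time: 37.6
ee_pos: [519.0, -52.9, 279.4]
eef_rot: [-0.103, 0.995, 0.0, -0.001]
force: [0.4, -1.4, -2.0]
gripper_width: 56.4
```

>>> apply_moves(series=[0, 0, 0.048, -2.8, 2.0, 0, -1, 0, 0, 0.048, -2.4, 1.8, 0, -1, 0, 0, 0.048, -1.5, 1.3, 0, -1, 0, 0, 0, -0.9, 0.8, 0, -1, 0, 0, 0, -0.4, 0.4, 0, -1])

```text
time: 38.02
ee_pos: [589.1, 21.1, 279.4]
eef_rot: [-0.033, 0.999, -0.0, -0.001]
force: [-0.8, -0.7, -2.3]
gripper_width: 56.6
```

>>> apply_moves(series=[0, 0, 0, 0, 0, 0, -1, 0, 0, 0, 0, 0, 0, -1, 0, 0, 0, 0, 0, 0, -1, 0, 0, 0, 0, 0, 0, -1, 0, 0, 0, 0, 0, 0, -1])

```text
time: 38.43
ee_pos: [588.0, 19.2, 280.4]
eef_rot: [-0.032, 1.0, -0.0, -0.0]
force: [0.3, -1.0, -1.4]
gripper_width: 56.6
```

```bash
python3 -c "
from h import *
plan(589.0,20.15,264-155,183.5)
p,im=look('w37')
"
```

```text
t 38.43 yaw -176.39 tcp [588.   19.2 280.4] F [ 0.3 -1.  -1.4] w 56.6 q6 -0.14
shift cm(before-turn axes) [-0.111  0.084  1.641] (after-turn axes) [-0.11   0.084  1.641] rotvec [-0.0001 -0.0004  0.0019]
```

View pics/w37.png

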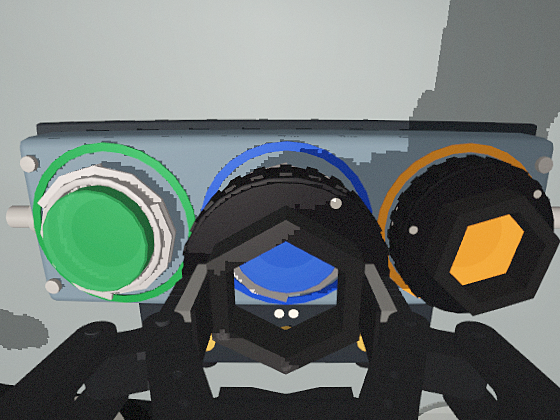

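>>> apply_moves(series=[0, 0, 0, -0.1, 0.08, 0.4, -1, 0, 0, 0, 0, 0, 0.7, -1, 0, 0, 0, 0, 0, 0.4, -1, 0, 0, 0, 0, 0, 0.1, -1, 0, 0, 0, 0, 0, 0, -1])

```text
time: 38.9
ee_pos: [589.0, 21.0, 263.3]
eef_rot: [-0.032, 0.999, 0.0, -0.001]
force: [-0.3, -0.2, -2.0]
gripper_width: 56.5
```

>>> apply_moves(series=[0, 0, 0, 0, 0, 0, -1, 0, 0, 0, 0, 0, 0, -1, 0, 0, 0, 0, 0, 0, -1])

```text
time: 39.15
ee_pos: [589.7, 20.9, 264.6]
eef_rot: [-0.032, 0.999, -0.0, 0.0]
force: [-0.4, 0.4, -1.4]
gripper_width: 56.6
```

```bash
python3 -c "
from h import *
plan(589.0,20.15,247-155,183.5)
p,im=look('w38')
"
```

```text
t 39.15 yaw -176.32 tcp [589.7  20.9 264.6] F [-0.4  0.4 -1.4] w 56.6 q6 -0.14
shift cm(before-turn axes) [ 0.078 -0.073  1.762] (after-turn axes) [ 0.077 -0.073  1.762] rotvec [-0.0001  0.0005  0.0031]
```

View pics/w38.png

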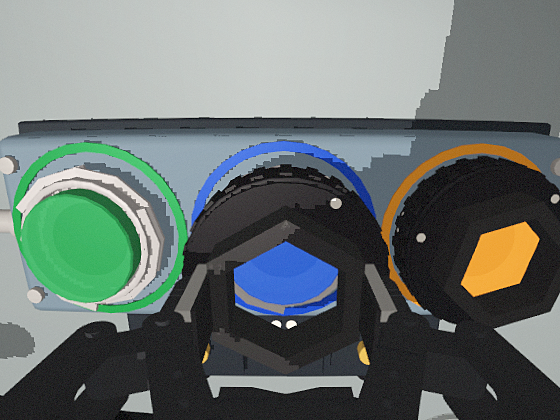

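>>> apply_moves(series=[0, 0, 0, 0.07, -0.06, 0.2, -1, 0, 0, 0, 0, 0, 0.3, -1, 0, 0, 0, 0, 0, 0.3, -1, 0, 0, 0, 0, 0, 0.2, -1, 0, 0, 0, 0, 0, 0, -1])

```text
time: 39.62
ee_pos: [588.5, 20.3, 253.6]
eef_rot: [-0.032, 0.999, 0.0, -0.001]
force: [0.2, 0.7, -2.4]
gripper_width: 56.4
```

>>> apply_moves(series=[0, 0, 0, 0, 0, 0.2, -1, 0, 0, 0, 0, 0, 0.2, -1, 0, 0, 0, 0, 0, 0.1, -1, 0, 0, 0, 0, 0, 0, -1])

```text
time: 39.95
ee_pos: [588.7, 20.3, 249.0]
eef_rot: [-0.032, 0.999, 0.0, -0.0]
force: [-0.1, 0.7, -1.6]
gripper_width: 56.4
```

```bash
python3 -c "
from h import *
plan(589.0,20.15,246-155,183.5)
"
```

```text
t 39.95 yaw -176.32 tcp [588.7  20.3 249. ] F [-0.1  0.7 -1.6] w 56.4 q6 -0.14
shift cm(before-turn axes) [-0.026 -0.014  0.304] (after-turn axes) [-0.026 -0.014  0.304] rotvec [ 0.0001 -0.0006  0.0031]
```

>>> apply_moves(series=[0, 0, 0.003, -0.02, 0, 0.15, -1, 0, 0, 0, 0, 0, 0.15, -1, 0, 0, 0, 0, 0, 0, -1])

```text
time: 40.2
ee_pos: [588.9, 20.3, 246.1]
eef_rot: [-0.031, 1.0, 0.0, -0.0]
force: [-0.3, 0.7, -2.2]
gripper_width: 56.3
```

>>> apply_moves(series=[0, 0, 0, 0, 0, 0.1, -1, 0, 0, 0, 0, 0, 0.1, -1, 0, 0, 0, 0, 0, 0, -1])

```text
time: 40.45
ee_pos: [589.2, 20.3, 245.5]
eef_rot: [-0.031, 1.0, -0.0, 0.0]
force: [-2.2, 1.2, 4.0]
gripper_width: 56.4
```

```bash
python3 -c "
from h import *
st();print(observe()['joint_efforts'].round(3))
"
```

```text
t 40.45 tcp [589.2  20.3 245.5] yaw -176.5 tilt [ 0.0004 -0.0001] F [-2.2  1.2  4. ] T [0.04 0.54 0.04] w 56.4 q [-0.08  0.34 -0.3   0.93 -0.   -0.14]
[-1.5200e-01 -4.1121e+01  2.4892e+01 -9.5200e-01  2.0000e-02  0.0000e+00]
```

>>> apply_moves(series=[0, 0, 0.12, 0, 0, 0.04, -1, 0, 0, 0.12, 0, 0, 0.04, -1, 0, 0, 0.12, 0, 0, 0.04, -1, 0, 0, 0.12, 0, 0, 0.04, -1, 0, 0, 0.12, 0, 0, 0.04, -1])

```text
time: 40.87
ee_pos: [589.7, 20.0, 243.5]
eef_rot: [0.269, 0.963, -0.0, 0.001]
force: [-1.1, -1.8, 3.4]
gripper_width: 57.0
```

>>> apply_moves(series=[0, 0, 0.12, 0, 0, 0.04, -1, 0, 0, 0.12, 0, 0, 0.04, -1, 0, 0, 0.12, 0, 0, 0.04, -1, 0, 0, 0.12, 0, 0, 0.04, -1, 0, 0, 0.12, 0, 0, 0.04, -1])

```text
time: 41.28
ee_pos: [589.8, 19.9, 241.5]
eef_rot: [0.542, 0.841, -0.0, 0.001]
force: [-0.1, -2.0, 2.2]
gripper_width: 56.6
```

>>> apply_moves(series=[0, 0, 0.12, 0, 0, 0.04, -1, 0, 0, 0.12, 0, 0, 0.04, -1, 0, 0, 0.12, 0, 0, 0.03, -1, 0, 0, 0.12, 0, 0, 0.02, -1, 0, 0, 0, 0, 0, 0, -1])

```text
time: 41.7
ee_pos: [589.7, 20.1, 240.0]
eef_rot: [0.725, 0.689, 0.001, 0.001]
force: [-0.1, -0.6, 3.3]
gripper_width: 57.0
```

```bash
python3 -c "
from h import *
st();print(observe()['joint_efforts'].round(3))
"
```

```text
t 41.7 tcp [589.7  20.1 240. ] yaw 87.12 tilt [ 0.0019 -0.0004] F [-0.1 -0.6  3.3] T [-0.01 -0.02 -0.06] w 57.0 q [-0.08  0.35 -0.3   0.92 -0.    1.55]
[  0.21  -42.187  24.045  -0.105   0.086   0.614]
```

>>> apply_moves(series=[0, 0, 0.08, 0, 0, 0.02, -1, 0, 0, 0.08, 0, 0, 0.02, -1, 0, 0, 0, 0, 0, 0, -1, 0, 0, 0, 0, 0, 0, -1])

```text
time: 42.03
ee_pos: [589.8, 20.2, 239.8]
eef_rot: [0.775, 0.631, 0.001, 0.001]
force: [-1.4, -0.3, 6.0]
gripper_width: 56.2
```

```bash
python3 -c "
from h import *
st();print(observe()['joint_efforts'].round(3))
"
```

```text
t 42.03 tcp [589.8  20.2 239.8] yaw 78.31 tilt [ 0.0024 -0.0002] F [-1.4 -0.3  6. ] T [-0.12  0.1  -0.09] w 56.2 q [-0.08  0.35 -0.3   0.92 -0.    1.7 ]
[ 2.3100e-01 -4.0568e+01  2.2996e+01 -1.4500e-01  9.1000e-02 -3.6000e-02]
```

>>> apply_moves(series=[0, 0, 0.06, 0, 0, 0, -1, 0, 0, 0.06, 0, 0, 0, -1, 0, 0, 0, 0, 0, 0, -1, 0, 0, 0, 0, 0, 0, -1])

```text
time: 42.37
ee_pos: [589.8, 20.2, 239.8]
eef_rot: [0.812, 0.584, 0.001, 0.001]
force: [0.0, 0.4, 5.5]
gripper_width: 56.3
```

```bash
python3 -c "
from h import *
st();print(observe()['joint_efforts'].round(3))
"
```

```text
t 42.37 tcp [589.8  20.2 239.8] yaw 71.43 tilt [ 0.0023 -0.0003] F [0.  0.4 5.5] T [-0.02  0.16 -0.02] w 56.3 q [-0.08  0.35 -0.3   0.92 -0.    1.82]
[ 2.3000e-01 -4.0466e+01  2.3029e+01 -2.1600e-01  9.6000e-02 -3.2000e-02]
```

>>> apply_moves(series=[0, 0, 0.06, 0, 0, 0, -1, 0, 0, 0.06, 0, 0, 0, -1, 0, 0, 0, 0, 0, 0, -1, 0, 0, 0, 0, 0, 0, -1])

```text
time: 42.7
ee_pos: [589.7, 20.2, 239.7]
eef_rot: [0.846, 0.534, 0.001, 0.001]
force: [-0.1, -0.8, 6.2]
gripper_width: 56.3
```

```bash
python3 -c "
from h import *
st();print(observe()['joint_efforts'].round(3));look('w39')
"
```

```text
t 42.7 tcp [589.7  20.2 239.7] yaw 64.54 tilt [ 0.0021 -0.0003] F [-0.1 -0.8  6.2] T [-0.09  0.09 -0.1 ] w 56.3 q [-0.08  0.35 -0.3   0.92 -0.    1.94]
[  0.314 -40.666  23.141  -0.195   0.125  -0.073]
```

View pics/w39.png

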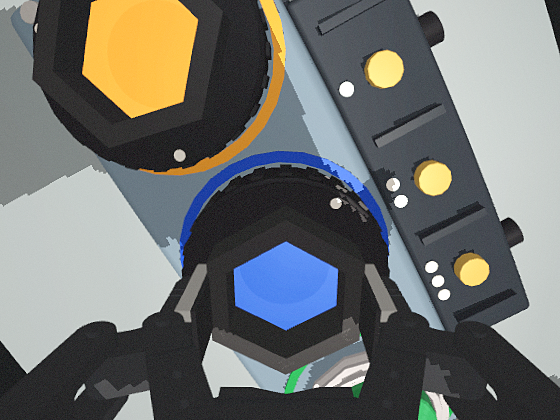

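>>> apply_moves(series=[0, 0, 0.06, 0, 0, 0, -1, 0, 0, 0, 0, 0, -0.03, -1, 0, 0, 0, 0, 0, 0, -1, 0, 0, 0, 0, 0, 0, -1])

```text
time: 43.08
ee_pos: [589.7, 20.2, 239.6]
eef_rot: [0.861, 0.508, 0.001, 0.001]
force: [0.2, -0.6, 5.2]
gripper_width: 56.6
```

```bash
python3 -c "
from h import *
st();print(observe()['joint_efforts'].round(3))
"
```

```text
t 43.08 tcp [589.7  20.2 239.6] yaw 61.03 tilt [ 0.0019 -0.0003] F [ 0.2 -0.6  5.2] T [-0.18 -0.14 -0.07] w 56.6 q [-0.08  0.35 -0.3   0.92 -0.    2.  ]
[  0.506 -40.652  22.461   0.284   0.218  -0.057]
```

>>> apply_moves(series=[0, 0, 0.06, 0, 0, 0, -1, 0, 0, 0, 0, 0, -0.02, -1, 0, 0, 0, 0, 0, 0, -1, 0, 0, 0, 0, 0, 0, -1])

```text
time: 43.42
ee_pos: [589.6, 20.1, 239.6]
eef_rot: [0.877, 0.481, 0.001, 0.0]
force: [1.5, -0.8, 4.8]
gripper_width: 56.2
```

```bash
python3 -c "
from h import *
st();print(observe()['joint_efforts'].round(3))
"
```

```text
t 43.42 tcp [589.6  20.1 239.6] yaw 57.52 tilt [ 0.0016 -0.0003] F [ 1.5 -0.8  4.8] T [-0.22 -0.33 -0.22] w 56.2 q [-0.08  0.35 -0.3   0.92 -0.    2.06]
[  0.977 -40.869  21.974   0.679   0.289  -0.233]
```

>>> apply_moves(series=[0, 0, 0.03, 0, 0, -0.05, -1, 0, 0, 0, 0, 0, -0.1, -1, 0, 0, 0, 0, 0, -0.05, -1, 0, 0, 0, 0, 0, 0, -1, 0, 0, 0, 0, 0, 0, -1])

```text
time: 43.83
ee_pos: [589.4, 20.1, 239.6]
eef_rot: [0.884, 0.468, 0.0, 0.0]
force: [5.6, -1.5, -6.4]
gripper_width: 56.7
```

```bash
python3 -c "
from h import *
st();print(observe()['joint_efforts'].round(3))
"
```

```text
t 43.83 tcp [589.4  20.1 239.6] yaw 55.78 tilt [ 0.0007 -0.0002] F [ 5.6 -1.5 -6.4] T [-0.31 -1.34 -0.25] w 56.7 q [-0.08  0.35 -0.3   0.92 -0.    2.09]
[  1.191 -46.636  23.587   2.353   0.32   -0.235]
```

>>> apply_moves(series=[0, 0, 0, 0, 0, 0.1, -1, 0, 0, 0, 0, 0, 0, -1, 0, 0, 0, 0, 0, 0, 0.6, 0, 0, 0, 0, 0, 0, 0.6, 0, 0, 0, 0, 0, 0, 0.6])

```text
time: 44.25
ee_pos: [587.9, 20.6, 239.5]
eef_rot: [0.884, 0.468, -0.001, -0.001]
force: [0.7, -0.4, 0.2]
gripper_width: 68.2
```

>>> apply_moves(series=[0, 0, 0, 0, 0, -1, 0.6, 0, 0, 0, 0, 0, -2.5, 0.6, 0, 0, 0, 0, 0, -3, 1, 0, 0, 0, 0, 0, -1.5, 1, 0, 0, 0, 0, 0, -0.5, 1])

```text
time: 44.67
ee_pos: [590.2, 20.4, 329.7]
eef_rot: [0.884, 0.468, 0.003, 0.002]
force: [0.1, -0.0, 0.6]
gripper_width: 85.5
```

```bash
python3 -c "
from h import *
st();p,im=look('w40');ringfix(p,im,z=68,vmin=120)
rows(464,-313,150,183,dyaw=127)
"
```

```text
t 44.67 tcp [590.2  20.4 329.7] yaw 55.76 tilt [ 0.0063 -0.0002] F [ 0.1 -0.   0.6] T [ 0.02 -0.   -0.  ] w 85.5 q [-0.07  0.26 -0.21  1.09  0.    2.09]
ring centre [583.23 124.79] lug angle mod120 20.34 r 39.41 spread 0.15 px [[210.0, 27.0], [110.0, 80.0], [205.0, 145.0]]
ring centre [589.75  20.42] lug angle mod120 25.51 r 39.47 spread 0.1 px [[314.0, 165.0], [222.0, 216.0], [312.0, 264.0]]
ring centre [621.67  -2.1 ] lug angle mod120 84.75 r 39.08 spread 1.79 px [[314.0, 165.0], [401.0, 219.0], [312.0, 264.0]]
t 44.72 yaw 55.76 grasp [590.8  20.3 173.9] F [ 1.1 -0.2  0.5] w 85.5 q [-0.08  0.26 -0.21  1.09  0.    2.09]
1 [0.005, -0.003, -0.123, -1.93, 0.46, 0.13, 1.0]
2 [0.0, 0.0, -0.123, -1.97, 0.22, 0.13, 1.0]
3 [0.0, 0.0, -0.123, -1.98, -0.02, 0.13, 1.0]
4 [0.0, 0.0, -0.123, -1.96, -0.26, 0.13, 1.0]
5 [0.0, 0.0, -0.123, -1.92, -0.5, 0.13, 1.0]
6 [0.0, 0.0, -0.123, -1.84, -0.73, 0.13, 1.0]
7 [0.0, 0.0, -0.123, -1.74, -0.95, 0.13, 1.0]
8 [0.0, 0.0, -0.123, -1.6, -1.16, 0.13, 1.0]
9 [0.0, 0.0, -0.123, -1.45, -1.35, 0.13, 1.0]
10 [0.0, 0.0, -0.123, -1.27, -1.52, 0.13, 1.0]
11 [0.0, 0.0, -0.123, -1.08, -1.66, 0.13, 1.0]
12 [0.0, 0.0, -0.123, -0.87, -1.78, 0.13, 1.0]
13 [0.0, 0.0, -0.123, -0.64, -1.87, 0.13, 1.0]
14 [0.0, 0.0, -0.123, -0.41, -1.94, 0.13, 1.0]
15 [0.0, 0.0, -0.123, -0.16, -1.97, 0.13, 1.0]
16 [0.0, 0.0, -0.123, 0.08, -1.98, 0.13, 1.0]
17 [0.0, 0.0, -0.123, 0.32, -1.95, 0.13, 1.0]
18 [0.0, 0.0, -0.123, 0.56, -1.9, 0.13, 1.0]
```

View pics/w40.png

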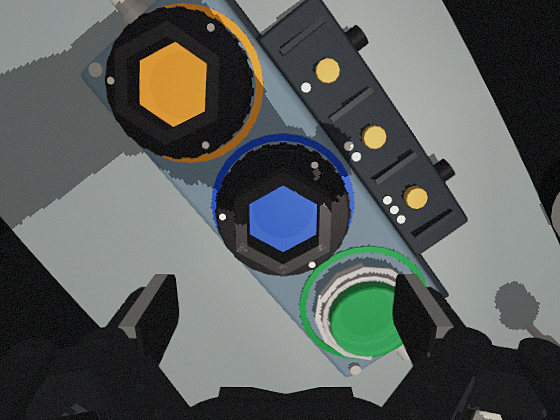

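>>> apply_moves(series=[0, 0, -0.123, -1.9, 0.5, 0, 1, 0, 0, -0.123, -2.0, 0.2, 0, 1, 0, 0, -0.123, -2.0, 0, 0, 1, 0, 0, -0.123, -2.0, -0.3, 0, 1, 0, 0, -0.123, -1.9, -0.5, 0, 1])

```text
time: 45.13
ee_pos: [552.5, -73.3, 323.7]
eef_rot: [0.699, 0.715, -0.001, -0.001]
force: [-0.2, 0.7, -0.0]
gripper_width: 85.4
```

>>> apply_moves(series=[0, 0, -0.123, -1.8, -0.7, 0, 1, 0, 0, -0.123, -1.7, -1.0, 0, 1, 0, 0, -0.123, -1.6, -1.2, 0, 1, 0, 0, -0.123, -1.4, -1.4, 0, 1, 0, 0, -0.123, -1.3, -1.5, 0, 1])

```text
time: 45.55
ee_pos: [516.3, -165.0, 323.7]
eef_rot: [0.45, 0.893, 0.0, -0.002]
force: [-0.3, 0.2, 0.5]
gripper_width: 85.5
```

>>> apply_moves(series=[0, 0, -0.123, -1.1, -1.7, 0, 1, 0, 0, -0.123, -0.9, -1.8, 0.2, 1, 0, 0, -0.123, -0.6, -1.9, 0.4, 1, 0, 0, -0.123, -0.4, -1.9, 0.5, 1, 0, 0, -0.123, -0.2, -2.0, 0.5, 1])

```text
time: 45.97
ee_pos: [481.1, -258.2, 307.7]
eef_rot: [0.158, 0.987, 0.001, -0.001]
force: [0.5, -0.4, -0.1]
gripper_width: 84.9
```

>>> apply_moves(series=[0, 0, -0.123, 0.1, -2.0, 0.5, 1, 0, 0, -0.123, 0.3, -1.9, 0.2, 1, 0, 0, -0.123, 0.6, -1.6, 0, 1, 0, 0, 0, 0, 0, 0, 1, 0, 0, 0, 0, 0, 0, 1])

```text
time: 46.38
ee_pos: [460.2, -310.2, 301.0]
eef_rot: [-0.021, 1.0, 0.001, -0.001]
force: [0.3, -0.3, -0.2]
gripper_width: 85.2
```

>>> apply_moves(series=[0, 0, 0, 0, 0, 0, 1, 0, 0, 0, 0, 0, 0, 1])

```text
time: 46.55
ee_pos: [461.0, -309.2, 301.7]
eef_rot: [-0.022, 1.0, 0.001, -0.0]
force: [-0.4, 1.0, 0.3]
gripper_width: 85.4
```

```bash
python3 -c "
from h import *
st();p,im=look('w41');ringfix(p,im,vmin=120)
"
```

```text
t 46.55 tcp [ 461.  -309.2  301.7] yaw -177.43 tilt [-0.0007  0.0011] F [-0.4  1.   0.3] T [0.02 0.03 0.01] w 85.4 q [-0.71  0.23 -0.31  1.03  0.   -0.75]
ring centre [ 466.38 -313.21] lug angle mod120 79.62 r 39.57 spread 0.17 px [[261.0, 160.0], [334.0, 226.0], [241.0, 253.0]]
```

View pics/w41.png

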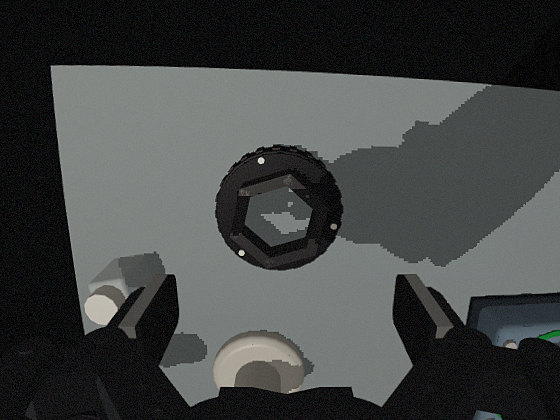

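```bash
python3 -c "
from h import *
p=camera_params('wrist')
print(onz(p,[(258,362)],8),onz(p,[(103,307)],60))
rows(466.4,-313.2,215-155,169.6,g=0.6)
"
```

```text
[[ 606.0818092  -325.75314242    8.        ]] [[ 524.87822109 -426.98785231   60.        ]]
t 46.6 yaw -177.4 grasp [ 461.1 -309.1  146.9] F [-0.1  0.3  0.6] w 85.5 q [-0.71  0.23 -0.31  1.03  0.   -0.75]
1 [0.001, -0.0, 0.076, -0.17, -0.14, 2.9, 0.6]
2 [0.0, 0.0, 0.076, -0.18, -0.13, 2.9, 0.6]
3 [0.0, 0.0, 0.076, -0.19, -0.11, 2.9, 0.6]
```

>>> apply_moves(series=[0, 0, 0.076, -0.2, -0.14, 2.2, 0.6, 0, 0, 0.076, -0.2, -0.13, 2.6, 0.6, 0, 0, 0.076, -0.2, -0.11, 2.2, 0.6, 0, 0, 0, 0, 0, 1.2, 0.6, 0, 0, 0, 0, 0, 0.4, 0.6])

```text
time: 47.02
ee_pos: [466.1, -312.6, 213.8]
eef_rot: [0.09, 0.996, 0.001, -0.002]
force: [-0.6, 0.1, -0.3]
gripper_width: 67.8
```

>>> apply_moves(series=[0, 0, 0, 0, 0, 0, 0.6, 0, 0, 0, 0, 0, 0, 0.6, 0, 0, 0, 0, 0, 0, 0.6, 0, 0, 0, 0, 0, 0, 0.6])

```text
time: 47.35
ee_pos: [467.5, -314.6, 217.7]
eef_rot: [0.091, 0.996, -0.001, 0.001]
force: [-0.5, -0.4, 0.4]
gripper_width: 68.5
```

```bash
python3 -c "
from h import *
p,im=look('w42');ringfix(p,im,vmin=120)
plan(466.4,-313.2,196-155,169.6)
"
```

```text
dots [[243.0, 185.0], [295.0, 246.0], [370.0, 255.0], [512.0, 397.0]]
t 47.4 yaw 169.54 tcp [ 467.4 -314.6  217.6] F [ 0.3  0.1 -1.2] w 68.5 q6 -0.52
shift cm(before-turn axes) [0.131 0.119 2.155] (after-turn axes) [0.126 0.116 2.155] rotvec [-0.0013  0.0022 -0.001 ]
```

View pics/w42.png

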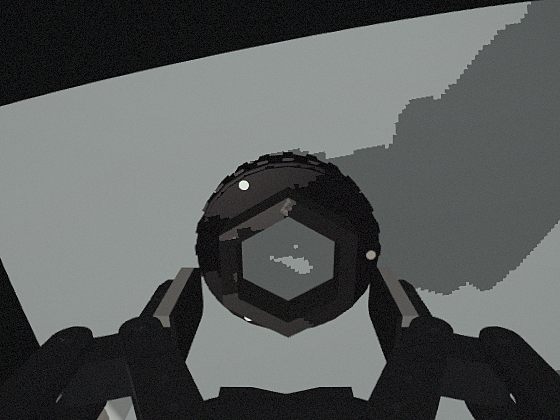

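>>> apply_moves(series=[0, 0, 0, 0.12, 0.11, 0.8, 0.6, 0, 0, 0, 0, 0, 0.9, 0.6, 0, 0, 0, 0, 0, 0.4, 0.6, 0, 0, 0, 0, 0, 0, 0.6, 0, 0, 0, 0, 0, 0, 0.6])

```text
time: 47.82
ee_pos: [465.5, -312.5, 194.3]
eef_rot: [0.091, 0.996, 0.001, -0.001]
force: [-0.1, 1.2, 0.3]
gripper_width: 68.2
```

>>> apply_moves(series=[0, 0, 0, 0, 0, 0, 0.6, 0, 0, 0, 0, 0, 0, 0.3, 0, 0, 0, 0, 0, 0, -0.5, 0, 0, 0, 0, 0, 0, -1, 0, 0, 0, 0, 0, 0, -1])

```text
time: 48.23
ee_pos: [466.3, -312.9, 195.7]
eef_rot: [0.091, 0.996, -0.0, 0.001]
force: [0.4, 2.2, 3.6]
gripper_width: 56.6
```

```bash
python3 -c "
from h import *
st();p,im=look('w43')
"
```

```text
t 48.23 tcp [ 466.3 -312.9  195.7] yaw 169.53 tilt [ 0.0013 -0.0003] F [0.4 2.2 3.6] T [ 0.25 -0.13  0.01] w 56.6 q [-0.71  0.36 -0.4   0.81  0.   -0.52]
```

View pics/w43.png

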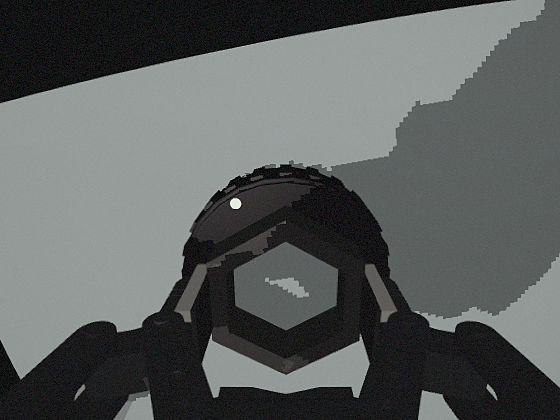

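>>> apply_moves(series=[0, 0, 0, 0, 0, -1, -1, 0, 0, 0, 0, 0, -2.5, -1, 0, 0, 0, 0, 0, -3, -1, 0, 0, 0, 0, 0, -1.5, -1, 0, 0, 0, 0, 0, -0.5, -1])

```text
time: 48.7
ee_pos: [466.8, -313.8, 283.7]
eef_rot: [0.091, 0.996, -0.002, 0.002]
force: [0.2, -0.4, -0.5]
gripper_width: 56.3
```

```bash
python3 -c "
from h import *
rows(595.6,-84.7,279-155,243.5,g=-1)
"
```

```text
t 48.7 yaw 169.52 grasp [ 467.5 -314.4  128.7] F [ 0.2 -0.4 -0.5] w 56.3 q [-0.71  0.26 -0.32  0.99 -0.   -0.52]
1 [-0.004, 0.004, -0.117, -0.77, 2.26, 0.04, -1]
2 [0.0, 0.0, -0.117, -1.03, 2.15, 0.04, -1]
3 [0.0, 0.0, -0.117, -1.28, 2.02, 0.04, -1]
4 [0.0, 0.0, -0.117, -1.5, 1.86, 0.04, -1]
5 [0.0, 0.0, -0.117, -1.71, 1.67, 0.04, -1]
6 [0.0, 0.0, -0.117, -1.89, 1.45, 0.04, -1]
7 [0.0, 0.0, -0.117, -2.05, 1.22, 0.04, -1]
8 [0.0, 0.0, -0.117, -2.18, 0.97, 0.04, -1]
9 [0.0, 0.0, -0.117, -2.28, 0.71, 0.04, -1]
10 [0.0, 0.0, -0.117, -2.35, 0.44, 0.04, -1]
11 [0.0, 0.0, -0.117, -2.38, 0.16, 0.04, -1]
```

>>> apply_moves(series=[0, 0, -0.117, -0.8, 2.2, 0, -1, 0, 0, -0.117, -1.0, 2.2, 0, -1, 0, 0, -0.117, -1.3, 2.0, 0, -1, 0, 0, -0.117, -1.5, 1.9, 0, -1, 0, 0, -0.117, -1.7, 1.7, 0, -1])

```text
time: 49.12
ee_pos: [524.0, -207.2, 279.1]
eef_rot: [-0.202, 0.979, 0.001, -0.001]
force: [0.9, -0.3, -1.9]
gripper_width: 56.4
```

>>> apply_moves(series=[0, 0, -0.117, -1.9, 1.5, 0, -1, 0, 0, -0.117, -2.0, 1.2, 0, -1, 0, 0, -0.117, -2.2, 1.0, 0, -1, 0, 0, -0.117, -2.2, 0.7, 0, -1, 0, 0, -0.117, -1.9, 0.4, 0, -1])

```text
time: 49.53
ee_pos: [579.4, -106.9, 279.0]
eef_rot: [-0.477, 0.879, 0.001, -0.001]
force: [0.4, -0.4, -1.6]
gripper_width: 56.3
```

>>> apply_moves(series=[0, 0, -0.117, -1.6, 0.1, 0, -1, 0, 0, 0, -0.8, 0.1, 0, -1, 0, 0, 0, -0.3, 0.1, 0, -1, 0, 0, 0, 0, 0, 0, -1, 0, 0, 0, 0, 0, 0, -1])

```text
time: 49.95
ee_pos: [590.1, -84.2, 279.7]
eef_rot: [-0.524, 0.852, 0.0, -0.001]
force: [-1.3, -0.3, -1.8]
gripper_width: 56.1
```

>>> apply_moves(series=[0, 0, 0, 0, 0, 0, -1, 0, 0, 0, 0, 0, 0, -1, 0, 0, 0, 0, 0, 0, -1])

```text
time: 50.2
ee_pos: [590.4, -84.5, 280.2]
eef_rot: [-0.524, 0.852, -0.0, -0.0]
force: [0.2, 0.7, -2.2]
gripper_width: 56.4
```

```bash
python3 -c "
from h import *
p,im=look('w44')
plan(595.6,-84.7,264-155,243.5)
"
```

```text
t 50.25 yaw -116.81 tcp [590.5 -84.4 280.2] F [ 1.2  0.  -1.4] w 56.5 q6 -1.35
shift cm(before-turn axes) [-0.203 -0.47   1.624] (after-turn axes) [-0.2   -0.472  1.624] rotvec [-0.0001 -0.0001 -0.0055]
```

View pics/w44.png

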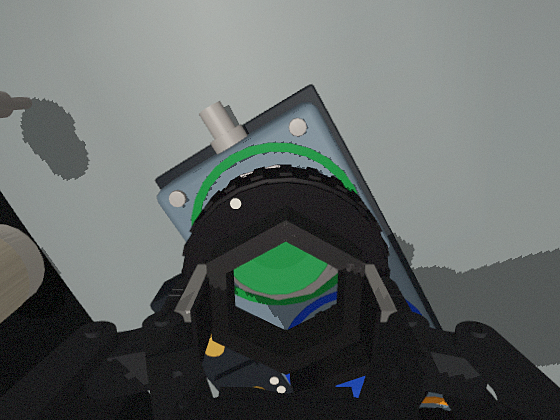

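>>> apply_moves(series=[0, 0, -0.005, -0.1, -0.2, 0.4, -1, 0, 0, 0, -0.1, -0.25, 0.7, -1, 0, 0, 0, 0, 0, 0.4, -1, 0, 0, 0, 0, 0, 0.1, -1, 0, 0, 0, 0, 0, 0, -1])

```text
time: 50.67
ee_pos: [595.2, -83.9, 263.1]
eef_rot: [-0.527, 0.85, 0.001, -0.001]
force: [-1.0, -0.4, -0.9]
gripper_width: 56.9
```

>>> apply_moves(series=[0, 0, 0, 0, 0, 0, -1, 0, 0, 0, 0, 0, 0, -1, 0, 0, 0, 0, 0, 0, -1])

```text
time: 50.92
ee_pos: [595.7, -84.0, 264.4]
eef_rot: [-0.527, 0.85, -0.0, 0.0]
force: [0.4, -0.3, -1.0]
gripper_width: 56.5
```

```bash
python3 -c "
from h import *
plan(595.6,-84.7,246-155,243.5)
look('w45')
"
```

```text
t 50.92 yaw -116.45 tcp [595.7 -84.  264.4] F [ 0.4 -0.3 -1. ] w 56.5 q6 -1.36
shift cm(before-turn axes) [ 0.067 -0.021  1.843] (after-turn axes) [ 0.067 -0.022  1.843] rotvec [-0.0004  0.0001  0.0009]
```

View pics/w45.png

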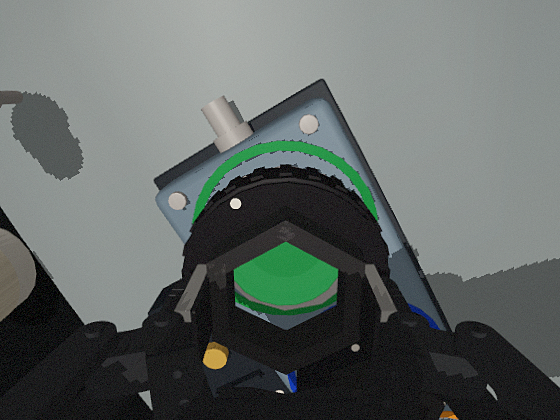

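>>> apply_moves(series=[0, 0, 0, 0.06, 0, 0.2, -1, 0, 0, 0, 0, 0, 0.3, -1, 0, 0, 0, 0, 0, 0.3, -1, 0, 0, 0, 0, 0, 0.2, -1, 0, 0, 0, 0, 0, 0, -1])

```text
time: 51.38
ee_pos: [594.9, -84.5, 253.3]
eef_rot: [-0.527, 0.85, 0.001, -0.0]
force: [-0.8, -0.5, -1.6]
gripper_width: 56.6
```

>>> apply_moves(series=[0, 0, 0, 0, 0, 0.2, -1, 0, 0, 0, 0, 0, 0.2, -1, 0, 0, 0, 0, 0, 0.1, -1, 0, 0, 0, 0, 0, 0, -1])

```text
time: 51.72
ee_pos: [595.2, -84.5, 248.8]
eef_rot: [-0.527, 0.85, 0.0, -0.0]
force: [-0.7, 0.0, -1.3]
gripper_width: 56.6
```

```bash
python3 -c "
from h import *
plan(595.6,-84.7,246-155,243.5)
"
```

```text
t 51.72 yaw -116.45 tcp [595.2 -84.5 248.8] F [-0.7  0.  -1.3] w 56.6 q6 -1.36
shift cm(before-turn axes) [ 0.001 -0.043  0.283] (after-turn axes) [ 0.001 -0.043  0.283] rotvec [ 0.0005 -0.0001  0.0009]
```

>>> apply_moves(series=[0, 0, 0, 0, -0.03, 0.15, -1, 0, 0, 0, 0, 0, 0.15, -1, 0, 0, 0, 0, 0, 0, -1])

```text
time: 51.97
ee_pos: [595.5, -84.7, 245.8]
eef_rot: [-0.527, 0.85, 0.0, -0.0]
force: [0.6, 0.5, -1.8]
gripper_width: 56.5
```

>>> apply_moves(series=[0, 0, 0, 0, 0, 0.1, -1, 0, 0, 0, 0, 0, 0.1, -1, 0, 0, 0, 0, 0, 0, -1])

```text
time: 52.22
ee_pos: [595.7, -84.7, 245.2]
eef_rot: [-0.527, 0.85, -0.0, 0.0]
force: [-1.7, 0.3, 4.6]
gripper_width: 56.8
```

```bash
python3 -c "
from h import *
st();print(observe()['joint_efforts'].round(3))
"
```

```text
t 52.22 tcp [595.7 -84.7 245.2] yaw -116.45 tilt [ 0.0002 -0.0001] F [-1.7  0.3  4.6] T [0.17 0.57 0.  ] w 56.8 q [-0.25  0.36 -0.27  0.94 -0.   -1.36]
[-1.3800e-01 -4.2256e+01  2.5010e+01 -9.4000e-01  1.3000e-02  1.0000e-03]
```

>>> apply_moves(series=[0, 0, 0.12, 0, 0, 0.04, -1, 0, 0, 0.12, 0, 0, 0.04, -1, 0, 0, 0.12, 0, 0, 0.04, -1, 0, 0, 0.12, 0, 0, 0.04, -1, 0, 0, 0.12, 0, 0, 0.04, -1])

```text
time: 52.63
ee_pos: [596.1, -85.0, 243.3]
eef_rot: [-0.249, 0.968, -0.001, 0.001]
force: [-2.1, -0.7, 3.6]
gripper_width: 56.6
```

>>> apply_moves(series=[0, 0, 0.12, 0, 0, 0.04, -1, 0, 0, 0.12, 0, 0, 0.04, -1, 0, 0, 0.12, 0, 0, 0.04, -1, 0, 0, 0.12, 0, 0, 0.04, -1, 0, 0, 0.12, 0, 0, 0.04, -1])

```text
time: 53.05
ee_pos: [596.2, -85.0, 241.3]
eef_rot: [0.048, 0.999, -0.001, 0.001]
force: [-0.3, -2.2, 2.0]
gripper_width: 56.7
```

>>> apply_moves(series=[0, 0, 0.12, 0, 0, 0.04, -1, 0, 0, 0.12, 0, 0, 0.04, -1, 0, 0, 0.12, 0, 0, 0.03, -1, 0, 0, 0.12, 0, 0, 0.02, -1, 0, 0, 0, 0, 0, 0, -1])

```text
time: 53.47
ee_pos: [596.1, -84.9, 239.8]
eef_rot: [0.283, 0.959, -0.0, 0.001]
force: [-0.2, 0.4, 2.6]
gripper_width: 56.7
```

>>> apply_moves(series=[0, 0, 0.1, 0, 0, 0.02, -1, 0, 0, 0.1, 0, 0, 0.02, -1, 0, 0, 0.08, 0, 0, 0, -1, 0, 0, 0, 0, 0, 0, -1, 0, 0, 0, 0, 0, 0, -1])

```text
time: 53.88
ee_pos: [596.2, -84.9, 239.6]
eef_rot: [0.411, 0.912, 0.0, 0.001]
force: [-0.8, -0.3, 5.7]
gripper_width: 56.2
```

```bash
python3 -c "
from h import *
st();print(observe()['joint_efforts'].round(3));look('w46')
"
```

```text
t 53.88 tcp [596.2 -84.9 239.6] yaw 131.48 tilt [ 0.0019 -0.0007] F [-0.8 -0.3  5.7] T [-0.07  0.24 -0.1 ] w 56.2 q [-0.25  0.37 -0.27  0.93 -0.    0.6 ]
[  0.391 -41.648  23.456  -0.365   0.154  -0.062]
```

View pics/w46.png

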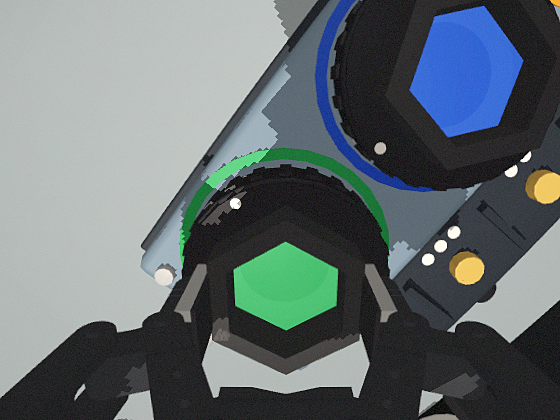

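Turned 112°; continue gently to where torque rises.

>>> apply_moves(series=[0, 0, 0.06, 0, 0, 0, -1, 0, 0, 0.06, 0, 0, -0.02, -1, 0, 0, 0, 0, 0, 0, -1, 0, 0, 0, 0, 0, 0, -1])

```text
time: 54.27
ee_pos: [596.1, -84.9, 239.5]
eef_rot: [0.465, 0.885, 0.0, 0.001]
force: [0.3, -0.2, 5.4]
gripper_width: 57.0
```

```bash
python3 -c "
from h import *
st();print(observe()['joint_efforts'].round(3))
"
```

```text
t 54.27 tcp [596.1 -84.9 239.5] yaw 124.61 tilt [ 0.0015 -0.0006] F [ 0.3 -0.2  5.4] T [-0.09  0.21 -0.12] w 57.0 q [-0.25  0.37 -0.27  0.93 -0.    0.72]
[  0.431 -41.635  23.295  -0.253   0.191  -0.084]
```

>>> apply_moves(series=[0, 0, 0.06, 0, 0, -0.03, -1, 0, 0, 0.06, 0, 0, -0.02, -1, 0, 0, 0, 0, 0, 0, -1, 0, 0, 0, 0, 0, 0, -1])

```text
time: 54.6
ee_pos: [596.0, -84.9, 239.3]
eef_rot: [0.518, 0.856, 0.0, 0.001]
force: [1.4, -1.1, 2.3]
gripper_width: 56.6
```

```bash
python3 -c "
from h import *
st();print(observe()['joint_efforts'].round(3))
"
```

```text
t 54.6 tcp [596.  -84.9 239.3] yaw 117.67 tilt [ 0.0012 -0.0002] F [ 1.4 -1.1  2.3] T [-0.14 -0.13 -0.22] w 56.6 q [-0.25  0.37 -0.27  0.93  0.    0.84]
[  0.678 -43.406  23.588   0.383   0.154  -0.194]
```

>>> apply_moves(series=[0, 0, 0.04, 0, 0, -0.05, -1, 0, 0, 0, 0, 0, -0.1, -1, 0, 0, 0, 0, 0, 0, -1, 0, 0, 0, 0, 0, 0, -1])

```text
time: 54.93
ee_pos: [595.8, -84.9, 239.4]
eef_rot: [0.535, 0.845, 0.0, 0.0]
force: [4.6, -2.1, -9.0]
gripper_width: 56.5
```

```bash
python3 -c "
from h import *
st();print(observe()['joint_efforts'].round(3))
"
```

```text
t 54.93 tcp [595.8 -84.9 239.4] yaw 115.3 tilt [0.0004 0.0001] F [ 4.6 -2.1 -9. ] T [-0.35 -1.16 -0.26] w 56.5 q [-0.25  0.37 -0.27  0.93  0.    0.88]
[  0.978 -49.328  25.103   2.126   0.142  -0.224]
```

>>> apply_moves(series=[0, 0, 0, 0, 0, 0.1, -1, 0, 0, 0, 0, 0, 0, -1, 0, 0, 0, 0, 0, 0, 0.6, 0, 0, 0, 0, 0, 0, 0.6, 0, 0, 0, 0, 0, 0, 0.6])

```text
time: 55.35
ee_pos: [595.1, -84.4, 239.9]
eef_rot: [0.535, 0.845, -0.0, -0.001]
force: [0.2, -0.5, 0.6]
gripper_width: 68.3
```

>>> apply_moves(series=[0, 0, 0, 0, 0, -1, 0.6, 0, 0, 0, 0, 0, -2.5, 0.6, 0, 0, 0, 0, 0, -3, 1, 0, 0, 0, 0, 0, -2.5, 1, 0, 0, 0, 0, 0, -1, 1])

```text
time: 55.77
ee_pos: [596.8, -84.9, 345.1]
eef_rot: [0.536, 0.844, 0.001, 0.003]
force: [1.3, 0.6, 1.0]
gripper_width: 85.3
```

```bash
python3 -c "
from h import *
st();p,im=look('w47');ringfix(p,im,z=68,vmin=120)
cv2.imwrite('pics/top3.png',camera('top'))
"
```

```text
t 55.77 tcp [596.8 -84.9 345.1] yaw 115.23 tilt [ 0.007  -0.0016] F [1.3 0.6 1. ] T [ 0.01 -0.02  0.03] w 85.3 q [-0.25  0.27 -0.16  1.13  0.    0.88]
ring centre [596.14 -84.56] lug angle mod120 24.97 r 39.42 spread 0.21 px [[252.0, 156.0], [339.0, 205.0], [254.0, 251.0]]
```

View pics/w47.png

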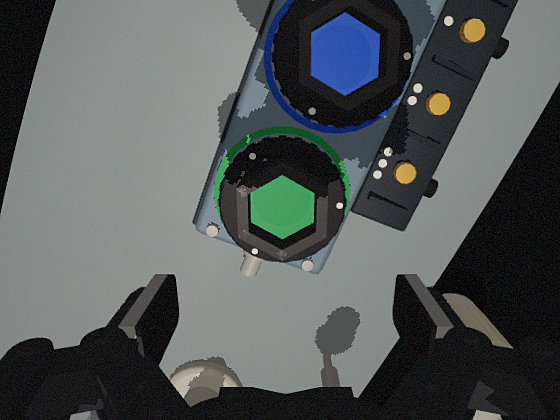

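```bash
python3 -c "
from h import *
pt=camera_params('top');ps=camera_params('side')
for n,a,b in [('decoyA top',(375.5,152.5),(243.5,134)),('decoyB top',(466,198.5),(288,110)),('real top',(415.5,196.5),(281.5,133.5))]:
  print(n,tri(pt,a,ps,b))
T=cv2.imread('pics/top3.png');S=camera('side');cv2.imwrite('pics/s2.png',S)
cv2.imwrite('pics/zz.png',np.hstack([cv2.resize(T[135:225,340:480],None,fx=4.2,fy=4.2,interpolation=cv2.INTER_CUBIC)[:378,:420*1],cv2.resize(S[95:215,225:315],(378*90//120,378),interpolation=cv2.INTER_CUBIC)]))
rows(610,-320,220,183)
"
```

```text
decoyA top (array([ 713.95147058, -229.59605736,  187.65321021]), np.float64(10.051846349281483))
decoyB top (array([ 605.6256942 , -440.61897798,  180.82291603]), np.float64(7.247535822043153))
real top (array([ 616.88289304, -331.48509489,  147.7322207 ]), np.float64(6.4472365156176155))
t 55.92 yaw 115.22 grasp [596.1 -84.8 185.9] F [0.1 0.6 0.1] w 85.7 q [-0.25  0.27 -0.17  1.13  0.    0.88]
1 [0.002, 0.002, -0.118, -2.19, -0.87, -0.34, 1.0]
2 [0.0, 0.0, -0.118, -2.07, -1.13, -0.34, 1.0]
3 [0.0, 0.0, -0.118, -1.92, -1.36, -0.34, 1.0]
4 [0.0, 0.0, -0.118, -1.75, -1.58, -0.34, 1.0]
5 [0.0, 0.0, -0.118, -1.55, -1.78, -0.34, 1.0]
6 [0.0, 0.0, -0.118, -1.33, -1.95, -0.34, 1.0]
7 [0.0, 0.0, -0.118, -1.09, -2.09, -0.34, 1.0]
8 [0.0, 0.0, -0.118, -0.84, -2.2, -0.34, 1.0]
9 [0.0, 0.0, -0.118, -0.57, -2.29, -0.34, 1.0]
10 [0.0, 0.0, -0.118, -0.3, -2.34, -0.34, 1.0]
```

View pics/zz.png

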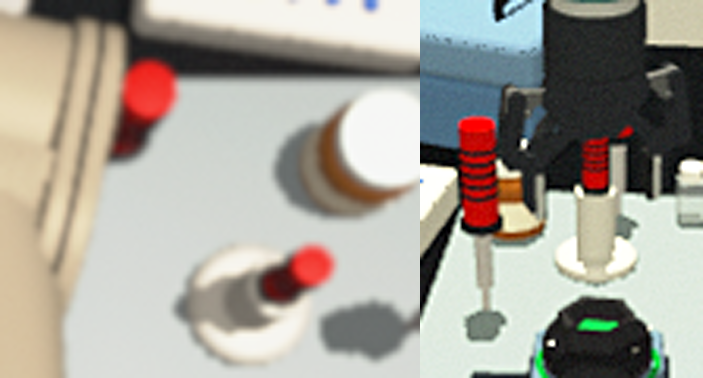

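>>> apply_moves(series=[0, 0, -0.118, -1.5, -0.6, -1.2, 1, 0, 0, -0.118, -2.1, -1.1, -1.4, 1, 0, 0, -0.118, -1.9, -1.3, -1.0, 1, 0, 0, -0.118, -1.8, -1.6, 0, 1, 0, 0, -0.118, -1.6, -1.8, 0, 0.5])

```text
time: 56.33
ee_pos: [602.9, -196.2, 374.2]
eef_rot: [0.264, 0.965, 0.0, -0.001]
force: [0.3, 0.7, -0.7]
gripper_width: 75.1
```

>>> apply_moves(series=[0, 0, -0.118, -1.3, -1.9, 0, 0.2, 0, 0, -0.118, -1.1, -2.1, 0, 0, 0, 0, -0.118, -0.8, -2.2, 0, 0, 0, 0, -0.118, -0.6, -2.3, 0, 0, 0, 0, -0.118, -0.3, -2.2, 0, 0])

```text
time: 56.75
ee_pos: [609.5, -312.3, 372.6]
eef_rot: [-0.027, 1.0, 0.001, -0.002]
force: [1.3, 0.8, -1.3]
gripper_width: 42.5
```

>>> apply_moves(series=[0, 0, 0, 0, -0.6, 0, 0, 0, 0, 0, 0, 0, 0, 0, 0, 0, 0, 0, 0, 0, 0, 0, 0, 0, 0, 0, 0, 0, 0, 0, 0, 0, 0, 0, 0])

```text
time: 57.17
ee_pos: [610.4, -316.0, 375.2]
eef_rot: [-0.025, 1.0, 0.0, -0.0]
force: [-0.4, 1.2, 0.1]
gripper_width: 43.0
```

```bash
python3 -c "
from h import *
st();p,im=look('w48')
h=cv2.cvtColor(im,cv2.COLOR_BGR2HSV);m=((h[...,0]<6)|(h[...,0]>174))&(h[...,1]>150)&(h[...,2]>60)
for c,s in blobs(m,100): print(c,s)
"
```

```text
t 57.17 tcp [ 610.4 -316.   375.2] yaw -177.15 tilt [-0.001  0.001] F [-0.4  1.2  0.1] T [ 0.03  0.04 -0.01] w 43.0 q [-0.57  0.4   0.09  1.26  0.   -0.62]
[127.7 184.2] [100 167  43  46 651]
[116.4 190.7] [ 95 176  32  42 179]
[108.5 195.6] [ 85 179  35  44 212]
[100.2 200.5] [ 77 184  35  46 244]
[ 90.3 205.8] [ 65 188  39  49 289]
[ 52.4 229.4] [  13  194   81   73 4352]
[271.9 202. ] [255 197  33  15 167]
[267.5 243.9] [ 247  220   42   48 1575]
[418.2 407.1] [407 388  34  32 647]
```

View pics/w48.png

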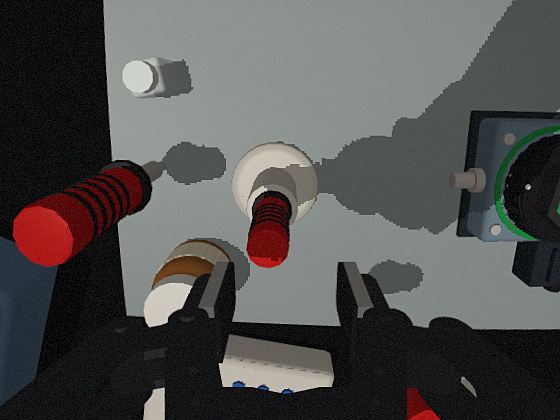

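```bash
python3 -c "
from h import *
im=cv2.imread('pics/w48.png');p=camera_params('wrist')
z=im[130:290,210:350];cv2.imwrite('pics/z48.png',cv2.resize(z,None,fx=4,fy=4,interpolation=cv2.INTER_CUBIC))
v=im[...,2].astype(int);m=(v>190)&(im[...,1]<60);m[:, :240]=0;m[:,300:]=0;m[:215]=0;m[280:]=0
for t in (140,160,180,200,210): print(t,((v>t)&(im[...,1]<80))[215:280,240:300].sum())
# foot
h=cv2.cvtColor(im,cv2.COLOR_BGR2HSV)
"
```

```text
140 229
160 229
180 39
200 0
210 0
```

View pics/z48.png

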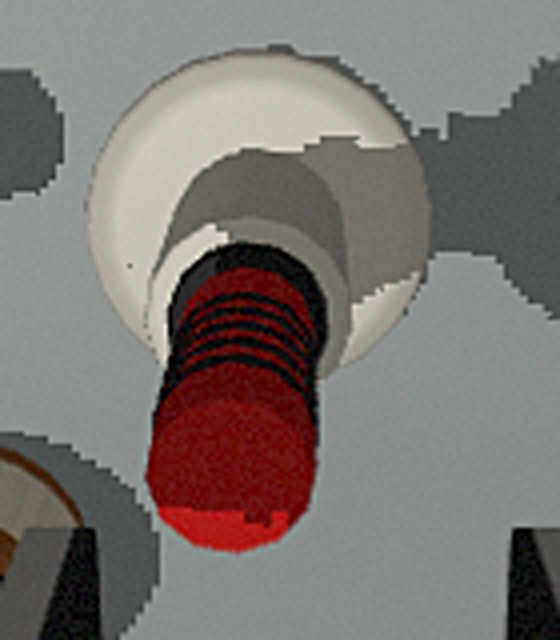

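```bash
python3 -c "
from h import *
p=camera_params('wrist')
print('cap',onz(p,[(268,248.6)],155),'foot',onz(p,[(275,184)],3))
e=onz(p,[(247,248.6),(289.2,248.6)],155);print('dia',np.linalg.norm(e[1]-e[0]))
"
```

```text
cap [[ 617.43035842 -324.86810618  155.        ]] foot [[ 617.43006017 -325.00465331    3.        ]]
dia 23.201240455136336
```

```bash
python3 -c "
from h import *
rows(617.4,-325,150,183,n=3,g=0)
"
```

```text
t 57.22 yaw -177.14 grasp [ 610.5 -316.   220.5] F [-0.2 -0.8 -0.2] w 42.4 q [-0.57  0.4   0.09  1.26  0.   -0.62]
1 [0.001, -0.0, -0.001, -0.21, -0.31, 2.35, 0]
2 [0.0, 0.0, -0.001, -0.21, -0.31, 2.35, 0]
3 [0.0, 0.0, -0.001, -0.21, -0.31, 2.35, 0]
```

>>> apply_moves(series=[0, 0, -0.002, -0.4, -0.5, 0.5, 0, 0, 0, 0, -0.24, -0.43, 1.2, 0, 0, 0, 0, 0, 0, 1.5, 0, 0, 0, 0, 0, 0, 1, 0, 0, 0, 0, 0, 0, 0.5, 0])

```text
time: 57.63
ee_pos: [616.8, -326.0, 325.5]
eef_rot: [-0.026, 1.0, 0.001, -0.002]
force: [-0.2, -0.0, -1.0]
gripper_width: 42.7
```

>>> apply_moves(series=[0, 0, 0, 0, 0, 0, 0, 0, 0, 0, 0, 0, 0, 0, 0, 0, 0, 0, 0, 0, 0, 0, 0, 0, 0, 0, 0, 0])

```text
time: 57.97
ee_pos: [617.7, -326.5, 329.7]
eef_rot: [-0.026, 1.0, -0.001, 0.001]
force: [-1.0, 0.8, -0.7]
gripper_width: 43.0
```

```bash
python3 -c "
from h import *
p,im=look('w49')
plan(617.4,-325,123,183)
"
```

```text
t 58.02 yaw -177.07 tcp [ 617.7 -326.5  329.7] F [-0.3  0.5  0.5] w 42.5 q6 -0.63
shift cm(before-turn axes) [0.03  0.159 5.175] (after-turn axes) [0.022 0.154 5.175] rotvec [-0.0011  0.0015 -0.0012]
```

View pics/w49.png

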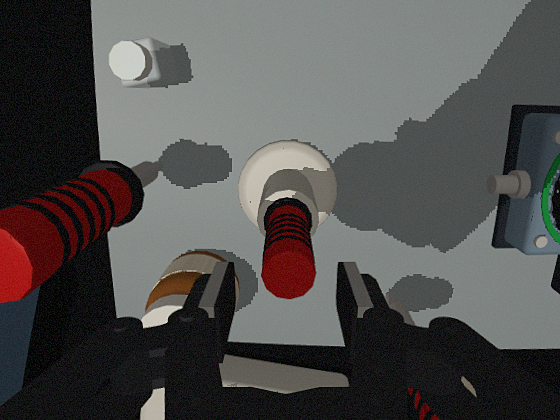

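>>> apply_moves(series=[0, 0, 0, 0.02, 0.15, 1.2, 0, 0, 0, 0, 0, 0, 1.5, 0, 0, 0, 0, 0, 0, 1.3, 0, 0, 0, 0, 0, 0, 0.8, 0, 0, 0, 0, 0, 0, 0.3, 0])

```text
time: 58.43
ee_pos: [616.3, -324.3, 274.9]
eef_rot: [-0.026, 1.0, 0.001, -0.002]
force: [-0.5, -0.2, -0.7]
gripper_width: 42.7
```

>>> apply_moves(series=[0, 0, 0, 0, 0, 0, 0, 0, 0, 0, 0, 0, 0, 0, 0, 0, 0, 0, 0, 0, 0, 0, 0, 0, 0, 0, 0, 0])

```text
time: 58.77
ee_pos: [617.5, -325.1, 278.7]
eef_rot: [-0.026, 1.0, -0.001, 0.001]
force: [-0.1, -0.0, 0.3]
gripper_width: 42.7
```

```bash
python3 -c "
from h import *
p,im=look('w50')
plan(617.4,-325,123,183)
"
```

```text
t 58.82 yaw -177.07 tcp [ 617.5 -325.1  278.7] F [-0.1 -0.3  0.4] w 42.8 q6 -0.63
shift cm(before-turn axes) [0.008 0.008 0.068] (after-turn axes) [0.008 0.008 0.068] rotvec [-0.001   0.0015 -0.0012]
```

View pics/w50.png

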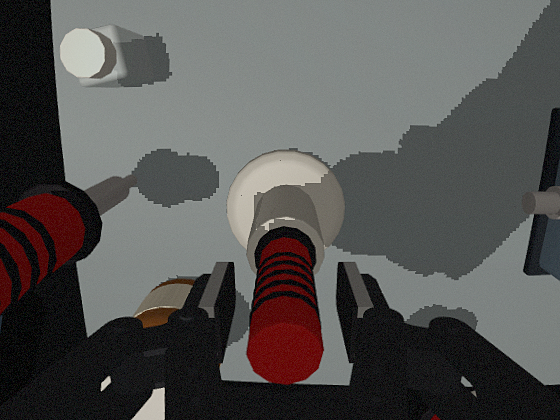

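Wait, settle a bit, then close.

>>> apply_moves(series=[0, 0, 0, 0, 0, 0.05, 0, 0, 0, 0, 0, 0, 0, 0, 0, 0, 0, 0, 0, 0, -0.3, 0, 0, 0, 0, 0, 0, -0.6, 0, 0, 0, 0, 0, 0, -1])

```text
time: 59.23
ee_pos: [617.2, -324.9, 277.5]
eef_rot: [-0.026, 1.0, -0.0, 0.0]
force: [-1.1, 0.2, 1.5]
gripper_width: 22.4
```

>>> apply_moves(series=[0, 0, 0, 0, 0, 0, -1, 0, 0, 0, 0, 0, 0, -1, 0, 0, 0, 0, 0, 0, -1])

```text
time: 59.48
ee_pos: [617.2, -324.9, 277.4]
eef_rot: [-0.026, 1.0, -0.0, 0.0]
force: [-0.9, -0.4, 2.4]
gripper_width: 22.4
```

```bash
python3 -c "
from h import *
st();p,im=look('w51')
"
```

```text
t 59.48 tcp [ 617.2 -324.9  277.4] yaw -177.07 tilt [ 0.0003 -0.0001] F [-0.9 -0.4  2.4] T [0.05 0.02 0.05] w 22.4 q [-0.58  0.48 -0.01  1.08  0.   -0.63]
```

View pics/w51.png

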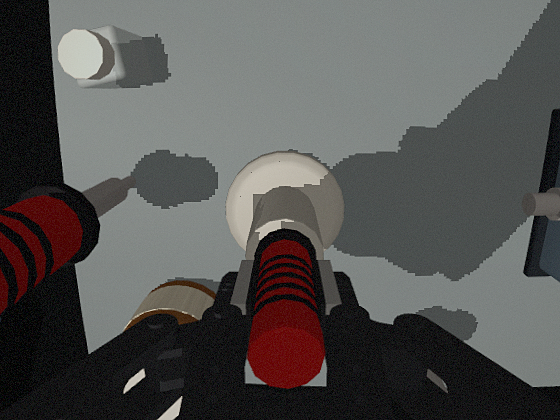

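>>> apply_moves(series=[0, 0, 0, 0, 0, -0.5, -1, 0, 0, 0, 0, 0, -1.5, -1, 0, 0, 0, 0, 0, -2.0, -1, 0, 0, 0, 0, 0, -2.0, -1, 0, 0, 0, 0, 0, -1.5, -1])

```text
time: 59.95
ee_pos: [617.2, -325.0, 353.5]
eef_rot: [-0.026, 1.0, -0.0, 0.0]
force: [0.5, 0.0, -1.3]
gripper_width: 22.4
```

>>> apply_moves(series=[0, 0, 0, 0, 0, -1.0, -1, 0, 0, 0, 0, 0, -0.7, -1, 0, 0, 0, 0, 0, 0, -1, 0, 0, 0, 0, 0, 0, -1])

```text
time: 60.28
ee_pos: [617.0, -324.7, 368.7]
eef_rot: [-0.026, 1.0, 0.0, -0.0]
force: [0.6, -0.3, -1.4]
gripper_width: 23.0
```

```bash
python3 -c "
from h import *
st();p,im=look('w52')
cv2.imwrite('pics/s3.png',camera('side'))
rows(640,0,372-155,183,g=-1)
"
```

```text
t 60.28 tcp [ 617.  -324.7  368.7] yaw -177.07 tilt [-0.0005  0.0003] F [ 0.6 -0.3 -1.4] T [0.03 0.   0.03] w 23.0 q [-0.58  0.42  0.1   1.25  0.   -0.63]
t 60.38 yaw -177.07 grasp [ 616.4 -324.4  212.6] F [ 1.  -0.6 -1.3] w 22.5 q [-0.58  0.42  0.1   1.25 -0.   -0.63]
1 [0.001, -0.002, -0.0, -0.44, 3.59, -0.04, -1]
2 [0.0, 0.0, -0.0, -0.44, 3.59, -0.05, -1]
3 [0.0, 0.0, -0.0, -0.44, 3.59, -0.05, -1]
4 [0.0, 0.0, -0.0, -0.44, 3.59, -0.05, -1]
5 [0.0, 0.0, -0.0, -0.44, 3.59, -0.05, -1]
6 [0.0, 0.0, -0.0, -0.45, 3.59, -0.05, -1]
7 [0.0, 0.0, -0.0, -0.45, 3.59, -0.05, -1]
8 [0.0, 0.0, -0.0, -0.45, 3.59, -0.05, -1]
9 [0.0, 0.0, -0.0, -0.45, 3.59, -0.05, -1]
```

View pics/w52.png

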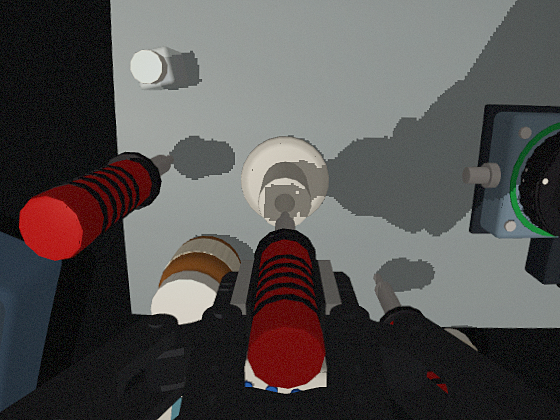

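View pics/s3.png

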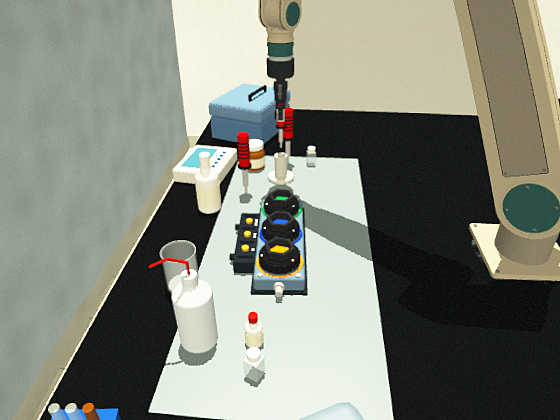

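```bash
python3 -c "
from h import *
rows(595,-180,368-155,183,g=-1)
"
```

```text
t 60.38 yaw -177.07 grasp [ 616.4 -324.4  212.6] F [ 1.  -0.6 -1.3] w 22.5 q [-0.58  0.42  0.1   1.25 -0.   -0.63]
1 [0.001, -0.002, -0.0, 0.36, 3.64, -0.0, -1]
2 [0.0, 0.0, -0.0, 0.36, 3.64, -0.01, -1]
3 [0.0, 0.0, -0.0, 0.36, 3.64, -0.01, -1]
4 [0.0, 0.0, -0.0, 0.35, 3.64, -0.01, -1]
```

>>> apply_moves(series=[0, 0, 0, 0.5, 2.0, 0, -1, 0, 0, 0, 0.4, 3.0, 0, -1, 0, 0, 0, 0.3, 3.5, 0, -1, 0, 0, 0, 0.2, 3.5, 0, -1, 0, 0, 0, 0, 3.5, 0, -1])

```text
time: 60.8
ee_pos: [594.1, -169.4, 367.6]
eef_rot: [-0.025, 1.0, 0.001, -0.001]
force: [0.3, -0.5, -0.8]
gripper_width: 22.6
```

```bash
python3 -c "
from h import *
rows(664.6,79,340-155,183,g=-1)
"
```

```text
t 60.8 yaw -177.13 grasp [ 593.6 -169.2  212.6] F [ 0.3 -0.5 -0.8] w 22.6 q [-0.38  0.29 -0.09  1.19  0.   -0.43]
1 [0.001, -0.003, -0.0, -1.19, 3.49, 0.4, -1]
2 [0.0, 0.0, -0.0, -1.19, 3.49, 0.39, -1]
3 [0.0, 0.0, -0.0, -1.19, 3.49, 0.39, -1]
4 [0.0, 0.0, -0.0, -1.19, 3.49, 0.39, -1]
5 [0.0, 0.0, -0.0, -1.19, 3.49, 0.39, -1]
6 [0.0, 0.0, -0.0, -1.19, 3.49, 0.39, -1]
7 [0.0, 0.0, -0.0, -1.19, 3.49, 0.39, -1]
```

>>> apply_moves(series=[0, 0, 0, -1.2, 3.5, 0, -1, 0, 0, 0, -1.3, 3.6, 0, -1, 0, 0, 0, -1.3, 3.6, 0, -1, 0, 0, 0, -1.3, 3.6, 0, -1, 0, 0, 0, -1.2, 3.6, 0, -1])

```text
time: 61.22
ee_pos: [648.8, 13.1, 367.8]
eef_rot: [-0.026, 1.0, 0.0, -0.001]
force: [0.5, -0.3, -1.0]
gripper_width: 22.9
```

>>> apply_moves(series=[0, 0, 0, -1.0, 3.0, 0, -1, 0, 0, 0, -0.6, 2.0, 0, -1, 0, 0, 0, -0.3, 1.2, 0.5, -1, 0, 0, 0, -0.1, 0.4, 0.5, -1, 0, 0, 0, 0, 0, 0.5, -1])

```text
time: 61.63
ee_pos: [665.2, 78.6, 352.6]
eef_rot: [-0.026, 1.0, -0.0, -0.001]
force: [-0.4, -0.1, -0.7]
gripper_width: 23.0
```

>>> apply_moves(series=[0, 0, 0, 0, 0, 0, -1, 0, 0, 0, 0, 0, 0, -1, 0, 0, 0, 0, 0, 0, -1, 0, 0, 0, 0, 0, 0, -1])

```text
time: 61.97
ee_pos: [665.6, 76.9, 354.5]
eef_rot: [-0.025, 1.0, -0.0, 0.0]
force: [0.4, -1.0, -1.1]
gripper_width: 22.7
```

```bash
python3 -c "
from h import *
plan(664.6,79,320-155,183)
look('w53')
"
```

```text
t 61.97 yaw -177.17 tcp [665.6  76.9 354.5] F [ 0.4 -1.  -1.1] w 22.7 q6 -0.03
shift cm(before-turn axes) [0.092 0.211 3.446] (after-turn axes) [0.091 0.21  3.446] rotvec [-0.0002  0.0004 -0.0029]
```

View pics/w53.png

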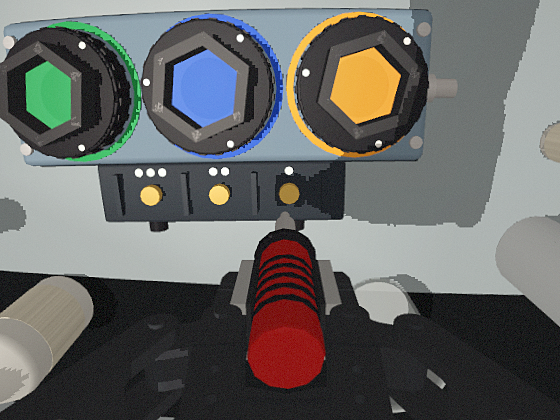

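```bash
python3 -c "
from h import *
p=camera_params('wrist');im=cv2.imread('pics/w53.png')
h=cv2.cvtColor(im,cv2.COLOR_BGR2HSV)
m=(h[...,0]>15)&(h[...,0]<30)&(h[...,1]>130)&(h[...,2]>60);m[:180]=0;m[210:]=0
for c,s in blobs(m): print('stud',c,s,onz(p,[c],42).round(1))
pt=camera_params('top')
print('wash neck top',onz(pt,[(149,156)],150),'base',onz(pt,[(163,170)],0),'beaker rim',onz(pt,[(213,136)],95))
print(tri(pt,(148.5,155.5),camera_params('side'),(189,272)))
"
```

```text
stud [288.8 193. ] [279 183  21  21 342] [[665.2  80.   42. ]]
stud [150.9 195.8] [140 185  23  21 262] [[672.7 -28.6  42. ]]
stud [220.2 195.3] [209 184  21  21 211] [[669.6  26.5  42. ]]
wash neck top [[721.58896046 319.79265483 150.        ]] base [[722.62785699 324.42767867   0.        ]] beaker rim [[790.18066281 172.05506483  95.        ]]
(array([718.69669765, 315.94553052, 167.1348744 ]), np.float64(1.135028122433347))
```

>>> apply_moves(series=[0, 0, -0.002, 0.08, 0.22, 0.8, -1, 0, 0, 0, 0, 0, 1.4, -1, 0, 0, 0, 0, 0, 1.2, -1, 0, 0, 0, 0, 0, 0.6, -1, 0, 0, 0, 0, 0, 0.2, -1])

```text
time: 62.43
ee_pos: [663.7, 80.3, 309.8]
eef_rot: [-0.027, 1.0, 0.0, -0.002]
force: [-0.8, -0.8, -0.7]
gripper_width: 22.7
```

>>> apply_moves(series=[0, 0, 0, 0, 0, 0, -1, 0, 0, 0, 0, 0, 0, -1, 0, 0, 0, 0, 0, 0, -1, 0, 0, 0, 0, 0, 0, -1])

```text
time: 62.77
ee_pos: [665.1, 80.4, 313.1]
eef_rot: [-0.027, 1.0, 0.0, 0.001]
force: [-0.1, -0.6, -1.7]
gripper_width: 22.4
```

```bash
python3 -c "
from h import *
plan(664.8,79.3,302-155,183)
look('w54')
"
```

```text
t 62.77 yaw -176.95 tcp [665.1  80.4 313.1] F [-0.1 -0.6 -1.7] w 22.4 q6 -0.03
shift cm(before-turn axes) [ 0.034 -0.105  1.107] (after-turn axes) [ 0.032 -0.105  1.107] rotvec [-0.      0.0016  0.0008]
```

View pics/w54.png

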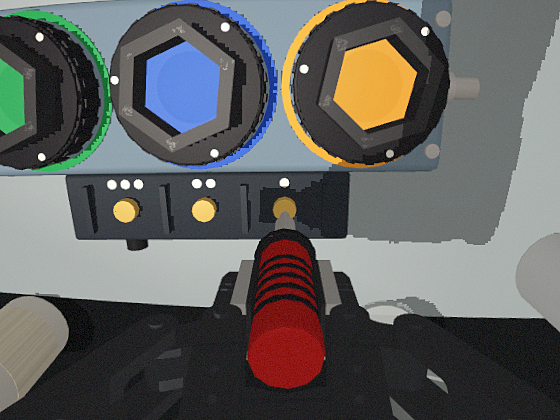

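>>> apply_moves(series=[0, 0, 0, 0.03, -0.09, 0.2, -1, 0, 0, 0, 0, 0, 0.25, -1, 0, 0, 0, 0, 0, 0.2, -1, 0, 0, 0, 0, 0, 0, -1, 0, 0, 0, 0, 0, 0, -1])

```text
time: 63.23
ee_pos: [664.2, 79.4, 305.3]
eef_rot: [-0.027, 1.0, 0.0, -0.0]
force: [0.6, 0.5, -0.8]
gripper_width: 23.0
```

```bash
python3 -c "
from h import *
plan(664.8,79.3,302-155,183)
"
```

```text
t 63.23 yaw -176.96 tcp [664.2  79.4 305.3] F [ 0.6  0.5 -0.8] w 23.0 q6 -0.03
shift cm(before-turn axes) [-0.055 -0.011  0.328] (after-turn axes) [-0.055 -0.011  0.328] rotvec [ 0.     -0.0007  0.0008]
```

>>> apply_moves(series=[0, 0, 0, -0.03, 0, 0.1, -1, 0, 0, 0, 0, 0, 0.1, -1, 0, 0, 0, 0, 0, 0.1, -1, 0, 0, 0, 0, 0, 0, -1, 0, 0, 0, 0, 0, 0, -1])

```text
time: 63.65
ee_pos: [664.8, 79.4, 302.9]
eef_rot: [-0.027, 1.0, -0.0, 0.0]
force: [-0.4, -0.4, 0.1]
gripper_width: 22.7
```

```bash
python3 -c "
from h import *
st();p,im=look('w55');cv2.imwrite('pics/z55.png',cv2.resize(im[150:260,200:370],None,fx=4,fy=4,interpolation=cv2.INTER_CUBIC))
"
```

```text
t 63.65 tcp [664.8  79.4 302.9] yaw -176.96 tilt [ 0.0004 -0.    ] F [-0.4 -0.4  0.1] T [-0.    0.11 -0.01] w 22.7 q [ 0.02  0.42 -0.05  1.1  -0.   -0.03]
```

View pics/z55.png

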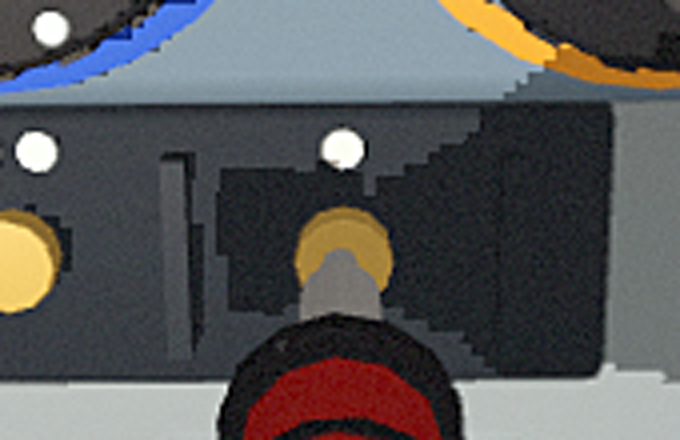

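>>> apply_moves(series=[0, 0, 0, 0, 0, 0.1, -1, 0, 0, 0, 0, 0, 0.1, -1, 0, 0, 0, 0, 0, 0, -1, 0, 0, 0, 0, 0, 0, -1])

```text
time: 64.03
ee_pos: [664.8, 79.4, 300.8]
eef_rot: [-0.027, 1.0, -0.0, 0.0]
force: [0.1, -0.4, 1.5]
gripper_width: 22.5
```

>>> apply_moves(series=[0, 0, 0, 0, 0, 0, -1, 0, 0, 0, 0, 0, 0, -1, 0, 0, 0, 0, 0, 0, -1])

```text
time: 64.28
ee_pos: [664.8, 79.4, 300.8]
eef_rot: [-0.027, 1.0, 0.0, 0.0]
force: [0.3, -0.0, 0.9]
gripper_width: 22.7
```

```bash
python3 -c "
from h import *
st()
"
```

```text
t 64.28 tcp [664.8  79.4 300.8] yaw -176.95 tilt [0.0003 0.    ] F [ 0.3 -0.   0.9] T [-0.04  0.06 -0.02] w 22.7 q [ 0.02  0.42 -0.05  1.1   0.   -0.03]
```

>>> apply_moves(series=[0, 0, 0, 0, 0, -0.5, -1, 0, 0, 0, 0, 0, -1.0, -1, 0, 0, 0, 0, -1.0, -0.5, -1, 0, 0, 0, 0, -1.8, 0, -1, 0, 0, 0, -0.05, -1.6, 0, -1])

```text
time: 64.7
ee_pos: [667.9, 34.6, 322.0]
eef_rot: [-0.027, 1.0, -0.0, 0.001]
force: [0.4, 0.6, -1.6]
gripper_width: 22.2
```

>>> apply_moves(series=[0, 0, 0, 0, -0.8, 0, -1, 0, 0, 0, 0, -0.2, 0.3, -1, 0, 0, 0, 0, 0, 0.4, -1, 0, 0, 0, 0, 0, 0.3, -1, 0, 0, 0, 0, 0, 0, -1])

```text
time: 65.12
ee_pos: [667.4, 25.9, 309.1]
eef_rot: [-0.027, 1.0, 0.0, -0.001]
force: [0.0, -0.1, -1.4]
gripper_width: 22.6
```

>>> apply_moves(series=[0, 0, 0, 0, 0, 0, -1, 0, 0, 0, 0, 0, 0, -1, 0, 0, 0, 0, 0, 0, -1])

```text
time: 65.37
ee_pos: [668.1, 26.0, 310.8]
eef_rot: [-0.027, 1.0, 0.0, 0.0]
force: [-0.2, -0.4, -1.6]
gripper_width: 22.5
```

```bash
python3 -c "
from h import *
plan(668.2,25.3,301-155,183)
p,im=look('w56')
"
```

```text
t 65.37 yaw -176.92 tcp [668.1  26.  310.8] F [-0.2 -0.4 -1.6] w 22.5 q6 -0.11
shift cm(before-turn axes) [-0.003 -0.071  0.977] (after-turn axes) [-0.003 -0.071  0.977] rotvec [0.     0.0002 0.0014]
```

View pics/w56.png

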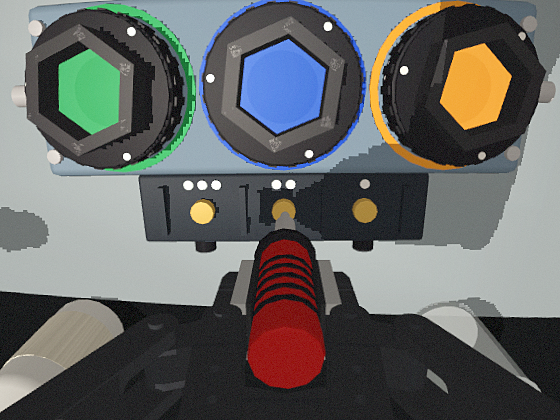

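>>> apply_moves(series=[0, 0, 0, 0, -0.06, 0.25, -1, 0, 0, 0, 0, 0, 0.25, -1, 0, 0, 0, 0, 0, 0.15, -1, 0, 0, 0, 0, 0, 0.1, -1, 0, 0, 0, 0, 0, 0.1, -1])

```text
time: 65.83
ee_pos: [668.2, 24.9, 302.3]
eef_rot: [-0.027, 1.0, 0.0, 0.0]
force: [-0.2, 1.1, 1.4]
gripper_width: 22.7
```

>>> apply_moves(series=[0, 0, 0, 0, 0, 0.1, -1, 0, 0, 0, 0, 0, 0, -1, 0, 0, 0, 0, 0, 0, -1, 0, 0, 0, 0, 0, 0, -1])

```text
time: 66.17
ee_pos: [668.2, 24.9, 301.4]
eef_rot: [-0.027, 1.0, 0.0, 0.0]
force: [-0.6, 0.7, 1.3]
gripper_width: 22.5
```

```bash
python3 -c "
from h import *
st();p,im=look('w57');cv2.imwrite('pics/z57.png',cv2.resize(im[150:260,200:370],None,fx=4,fy=4,interpolation=cv2.INTER_CUBIC))
"
```

```text
t 66.17 tcp [668.2  24.9 301.4] yaw -176.96 tilt [0.0003 0.0001] F [-0.6  0.7  1.3] T [ 0.02  0.06 -0.  ] w 22.5 q [-0.06  0.42 -0.05  1.1   0.   -0.11]
```

View pics/z57.png

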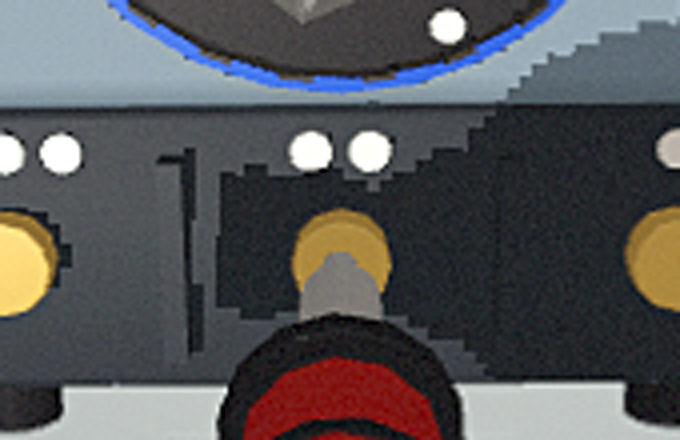

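Contact on stud 2 (about 2.5 N above the hanging reading). Now stud 3.

>>> apply_moves(series=[0, 0, 0, 0, 0, -0.5, -1, 0, 0, 0, 0, 0, -1.0, -1, 0, 0, 0, 0, -1.0, -0.5, -1, 0, 0, 0, 0, -1.8, 0, -1, 0, 0, 0, -0.05, -1.6, 0, -1])

```text
time: 66.63
ee_pos: [671.3, -20.0, 322.6]
eef_rot: [-0.027, 1.0, -0.0, 0.001]
force: [-0.6, 0.6, -0.4]
gripper_width: 22.7
```

>>> apply_moves(series=[0, 0, 0, 0, -0.8, 0, -1, 0, 0, 0, 0, -0.2, 0.3, -1, 0, 0, 0, 0, 0, 0.4, -1, 0, 0, 0, 0, 0, 0.3, -1, 0, 0, 0, 0, 0, 0, -1])

```text
time: 67.05
ee_pos: [670.8, -28.5, 309.6]
eef_rot: [-0.027, 1.0, 0.0, -0.001]
force: [-0.7, 0.8, -0.9]
gripper_width: 22.3
```

>>> apply_moves(series=[0, 0, 0, 0, 0, 0, -1, 0, 0, 0, 0, 0, 0, -1, 0, 0, 0, 0, 0, 0, -1])

```text
time: 67.3
ee_pos: [671.5, -28.5, 311.3]
eef_rot: [-0.027, 1.0, 0.0, 0.0]
force: [-0.5, -0.6, -0.6]
gripper_width: 22.3
```

```bash
python3 -c "
from h import *
plan(671.4,-29,301.4-155,183)
p,im=look('w58')
"
```

```text
t 67.3 yaw -176.91 tcp [671.5 -28.5 311.3] F [-0.5 -0.6 -0.6] w 22.3 q6 -0.19
shift cm(before-turn axes) [ 0.016 -0.051  0.985] (after-turn axes) [ 0.016 -0.051  0.985] rotvec [0.     0.0001 0.0015]
```

View pics/w58.png

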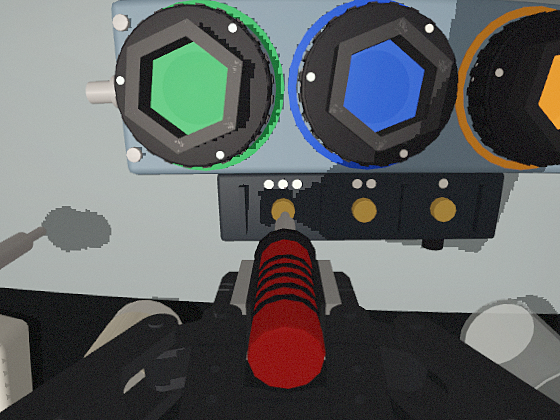

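>>> apply_moves(series=[0, 0, 0, 0, -0.06, 0.25, -1, 0, 0, 0, 0, 0, 0.25, -1, 0, 0, 0, 0, 0, 0.15, -1, 0, 0, 0, 0, 0, 0.1, -1, 0, 0, 0, 0, 0, 0.1, -1])

```text
time: 67.77
ee_pos: [671.5, -29.6, 302.7]
eef_rot: [-0.027, 1.0, 0.0, 0.0]
force: [0.1, 0.5, 2.2]
gripper_width: 22.8
```

>>> apply_moves(series=[0, 0, 0, 0, 0, 0.12, -1, 0, 0, 0, 0, 0, 0, -1, 0, 0, 0, 0, 0, 0, -1, 0, 0, 0, 0, 0, 0, -1])

```text
time: 68.1
ee_pos: [671.5, -29.6, 301.7]
eef_rot: [-0.027, 1.0, -0.0, 0.0]
force: [-0.8, 0.3, 1.1]
gripper_width: 22.6
```

```bash
python3 -c "
from h import *
st();p,im=look('w59');cv2.imwrite('pics/z59.png',cv2.resize(im[150:260,200:370],None,fx=4,fy=4,interpolation=cv2.INTER_CUBIC))
"
```

```text
t 68.1 tcp [671.5 -29.6 301.7] yaw -176.96 tilt [0.0002 0.    ] F [-0.8  0.3  1.1] T [0.04 0.12 0.04] w 22.6 q [-0.14  0.42 -0.04  1.1   0.   -0.19]
```

View pics/z59.png

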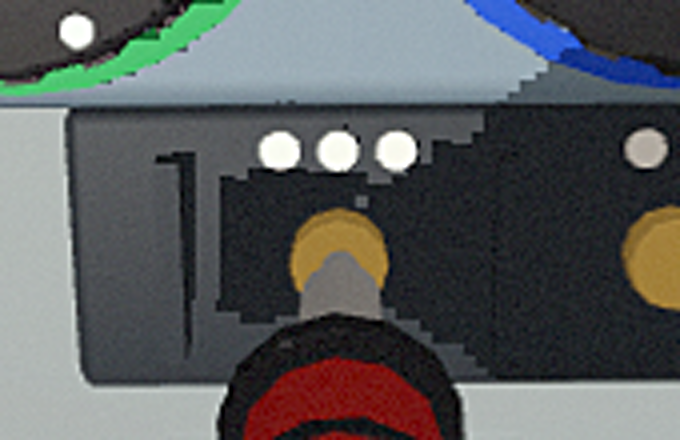

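>>> apply_moves(series=[0, 0, 0, 0, 0, -1, -1, 0, 0, 0, 0.3, 0, -2, -1, 0, 0, 0, 1.2, -0.5, -2, -1, 0, 0, 0, 2.0, -2, -1.3, -1, 0, 0, 0, 2.0, -2.8, -0.4, -1])

```text
time: 68.57
ee_pos: [620.1, -84.6, 372.1]
eef_rot: [-0.028, 1.0, -0.0, 0.003]
force: [-0.3, -0.6, -0.4]
gripper_width: 22.4
```

```bash
python3 -c "
from h import *
rows(596,-190,370-155,182.93,g=-1)
"
```

```text
t 68.57 yaw -176.76 grasp [620.9 -84.7 217.1] F [-0.3 -0.6 -0.4] w 22.4 q [-0.24  0.29 -0.07  1.2   0.   -0.3 ]
1 [-0.001, 0.005, 0.002, 1.0, -3.46, 0.07, -1]
2 [0.0, 0.0, 0.002, 0.99, -3.46, 0.07, -1]
3 [0.0, 0.0, 0.002, 0.99, -3.47, 0.07, -1]
```

>>> apply_moves(series=[0, 0, 0.003, 1.2, -3.2, 0, -1, 0, 0, 0, 1.0, -3.5, 0, -1, 0, 0, 0, 0.2, -3.6, 0, -1, 0, 0, 0, -0.6, -3.6, 0, -1, 0, 0, 0, -0.8, -3.4, 0, -1])

```text
time: 68.98
ee_pos: [617.4, -260.6, 369.4]
eef_rot: [-0.025, 1.0, -0.0, 0.0]
force: [1.1, 0.2, -1.3]
gripper_width: 22.5
```

```bash
python3 -c "
from h import *
rows(617.2,-324.9,370-155,182.93,g=-1)
"
```

```text
t 68.98 yaw -177.17 grasp [ 617.4 -260.7  214.4] F [ 1.1  0.2 -1.3] w 22.5 q [-0.5   0.37  0.03  1.23 -0.   -0.55]
1 [-0.0, 0.0, -0.001, 0.17, -3.21, -0.03, -1]
2 [0.0, 0.0, -0.001, 0.17, -3.21, -0.03, -1]
```

>>> apply_moves(series=[0, 0, 0, 0.1, -2.8, 0, -1, 0, 0, 0, 0.1, -2.0, 0, -1, 0, 0, 0, 0.1, -1.2, 0, -1, 0, 0, 0, 0, -0.4, 0, -1, 0, 0, 0, 0, 0, 0, -1])

```text
time: 69.4
ee_pos: [618.3, -323.3, 368.5]
eef_rot: [-0.025, 1.0, 0.0, -0.0]
force: [0.0, 1.6, -1.3]
gripper_width: 22.8
```

>>> apply_moves(series=[0, 0, 0, 0, 0, 0, -1, 0, 0, 0, 0, 0, 0, -1, 0, 0, 0, 0, 0, 0, -1, 0, 0, 0, 0, 0, 0, -1, 0, 0, 0, 0, 0, 0, -1])

```text
time: 69.82
ee_pos: [618.5, -321.9, 368.6]
eef_rot: [-0.026, 1.0, 0.0, 0.0]
force: [-1.6, -0.9, -0.6]
gripper_width: 22.7
```

```bash
python3 -c "
from h import *
plan(617.2,-324.9,370-155,182.93)
look('w60')
"
```

```text
t 69.82 yaw -177.06 tcp [ 618.5 -321.9  368.6] F [-1.6 -0.9 -0.6] w 22.7 q6 -0.62
shift cm(before-turn axes) [ 0.148 -0.291 -0.138] (after-turn axes) [ 0.148 -0.291 -0.138] rotvec [0.0001 0.     0.0001]
```

View pics/w60.png

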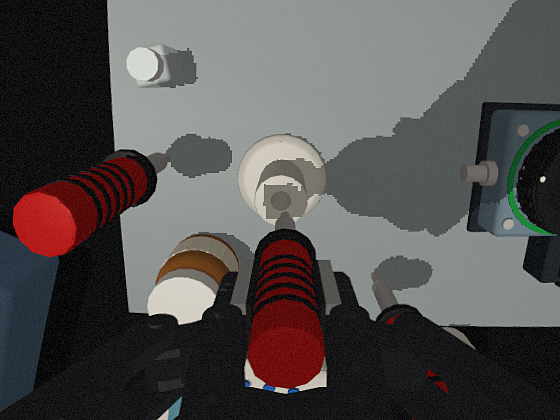

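>>> apply_moves(series=[0, 0, 0, 0.14, -0.28, 0.4, -1, 0, 0, 0, 0, 0, 0.8, -1, 0, 0, 0, 0, 0, 0.6, -1, 0, 0, 0, 0, 0, 0.2, -1, 0, 0, 0, 0, 0, 0, -1])

```text
time: 70.28
ee_pos: [616.6, -325.5, 346.7]
eef_rot: [-0.025, 1.0, 0.001, -0.001]
force: [0.1, 0.9, -1.0]
gripper_width: 22.9
```

>>> apply_moves(series=[0, 0, 0, 0, 0, 0, -1, 0, 0, 0, 0, 0, 0, -1, 0, 0, 0, 0, 0, 0, -1, 0, 0, 0, 0, 0, 0, -1])

```text
time: 70.62
ee_pos: [617.3, -325.8, 348.9]
eef_rot: [-0.025, 1.0, -0.0, 0.0]
force: [0.5, -1.0, -1.2]
gripper_width: 22.7
```

```bash
python3 -c "
from h import *
plan(617.2,-324.9,342-155,182.93)
"
```

```text
t 70.62 yaw -177.13 tcp [ 617.3 -325.8  348.9] F [ 0.5 -1.  -1.2] w 22.7 q6 -0.63
shift cm(before-turn axes) [0.005 0.086 0.693] (after-turn axes) [0.004 0.086 0.693] rotvec [-0.0005  0.0007 -0.001 ]
```

>>> apply_moves(series=[0, 0, -0.001, 0, 0.07, 0.2, -1, 0, 0, 0, 0, 0, 0.3, -1, 0, 0, 0, 0, 0, 0.3, -1, 0, 0, 0, 0, 0, 0.2, -1, 0, 0, 0, 0, 0, 0, -1])

```text
time: 71.03
ee_pos: [616.8, -324.8, 337.5]
eef_rot: [-0.026, 1.0, 0.0, -0.001]
force: [-0.8, -0.1, -1.9]
gripper_width: 23.1
```

>>> apply_moves(series=[0, 0, 0, 0, 0, 0, -1, 0, 0, 0, 0, 0, 0, -1, 0, 0, 0, 0, 0, 0, -1])

```text
time: 71.28
ee_pos: [617.2, -325.0, 338.6]
eef_rot: [-0.026, 1.0, -0.0, 0.0]
force: [-0.5, 0.8, -1.1]
gripper_width: 22.8
```

```bash
python3 -c "
from h import *
plan(617.2,-324.9,320-155,182.93)
look('w61')
"
```

```text
t 71.28 yaw -177.07 tcp [ 617.2 -325.   338.6] F [-0.5  0.8 -1.1] w 22.8 q6 -0.63
shift cm(before-turn axes) [-0.002  0.013  1.864] (after-turn axes) [-0.002  0.013  1.864] rotvec [-0.0002  0.0003 -0.    ]
```

View pics/w61.png

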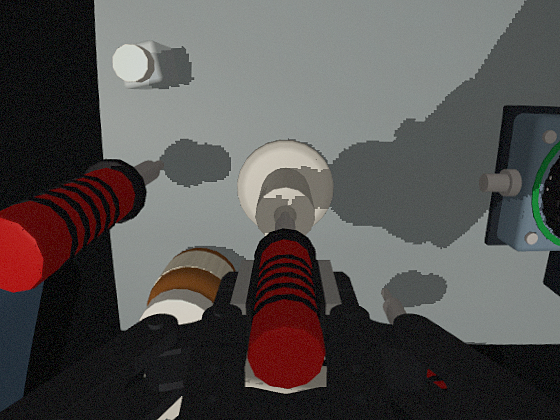

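Pin is in the hole. Descend in small steps.

>>> apply_moves(series=[0, 0, 0, 0, 0.01, 0.4, -1, 0, 0, 0, 0, 0, 0.5, -1, 0, 0, 0, 0, 0, 0.5, -1, 0, 0, 0, 0, 0, 0.4, -1, 0, 0, 0, 0, 0, 0, -1])

```text
time: 71.75
ee_pos: [616.7, -324.6, 318.7]
eef_rot: [-0.026, 1.0, 0.001, -0.001]
force: [-0.4, -0.0, -1.4]
gripper_width: 22.6
```

>>> apply_moves(series=[0, 0, 0, 0, 0, 0.5, -1, 0, 0, 0, 0, 0, 0.6, -1, 0, 0, 0, 0, 0, 0.6, -1, 0, 0, 0, 0, 0, 0.4, -1, 0, 0, 0, 0, 0, 0, -1])

```text
time: 72.17
ee_pos: [616.7, -324.7, 297.9]
eef_rot: [-0.026, 1.0, 0.0, -0.001]
force: [-0.1, 0.2, -1.6]
gripper_width: 22.9
```

```bash
python3 -c "
from h import *
plan(617.2,-324.9,277.4-155,182.93)
"
```

```text
t 72.17 yaw -177.07 tcp [ 616.7 -324.7  297.9] F [-0.1  0.2 -1.6] w 22.9 q6 -0.63
shift cm(before-turn axes) [-0.048 -0.025  2.046] (after-turn axes) [-0.045 -0.023  2.046] rotvec [ 0.001  -0.0016 -0.0001]
```

>>> apply_moves(series=[0, 0, 0, 0, 0, 0.4, -1, 0, 0, 0, 0, 0, 0.5, -1, 0, 0, 0, 0, 0, 0.4, -1, 0, 0, 0, 0, 0, 0.3, -1, 0, 0, 0, 0, 0, 0, -1])

```text
time: 72.58
ee_pos: [616.8, -324.7, 282.3]
eef_rot: [-0.026, 1.0, 0.0, -0.001]
force: [0.2, -0.4, -1.3]
gripper_width: 22.5
```

>>> apply_moves(series=[0, 0, 0, 0, 0, 0.1, -1, 0, 0, 0, 0, 0, 0.1, -1, 0, 0, 0, 0, 0, 0, -1, 0, 0, 0, 0, 0, 0, -1])

```text
time: 72.92
ee_pos: [617.2, -324.9, 281.7]
eef_rot: [-0.026, 1.0, -0.0, 0.0]
force: [-1.3, 0.0, -0.9]
gripper_width: 22.7
```

```bash
python3 -c "
from h import *
plan(617.2,-324.9,277.4-155,182.93)
"
```

```text
t 72.92 yaw -177.07 tcp [ 617.2 -324.9  281.7] F [-1.3  0.  -0.9] w 22.7 q6 -0.63
shift cm(before-turn axes) [-0.002 -0.     0.426] (after-turn axes) [-0.003 -0.     0.426] rotvec [-0.0002  0.0002  0.    ]
```

>>> apply_moves(series=[0, 0, 0, 0, 0, 0.15, -1, 0, 0, 0, 0, 0, 0.15, -1, 0, 0, 0, 0, 0, 0.1, -1, 0, 0, 0, 0, 0, 0, -1, 0, 0, 0, 0, 0, 0, -1])

```text
time: 73.33
ee_pos: [617.1, -324.9, 277.6]
eef_rot: [-0.026, 1.0, -0.0, 0.0]
force: [0.3, 0.5, -0.3]
gripper_width: 22.4
```

```bash
python3 -c "
from h import *
plan(617.2,-324.9,277.4-155,182.93)
"
```

```text
t 73.33 yaw -177.07 tcp [ 617.1 -324.9  277.6] F [ 0.3  0.5 -0.3] w 22.4 q6 -0.63
shift cm(before-turn axes) [-0.006 -0.002  0.018] (after-turn axes) [-0.006 -0.002  0.018] rotvec [-0.0001  0.0001 -0.    ]
```

>>> apply_moves(series=[0, 0, 0, 0, 0, 0.05, -1, 0, 0, 0, 0, 0, 0, -1, 0, 0, 0, 0, 0, 0, -1])

```text
time: 73.58
ee_pos: [617.2, -324.9, 277.4]
eef_rot: [-0.026, 1.0, -0.0, 0.0]
force: [-0.8, -0.1, 2.8]
gripper_width: 22.9
```

>>> apply_moves(series=[0, 0, 0, 0, 0, 0, -0.3, 0, 0, 0, 0, 0, 0, 0, 0, 0, 0, 0, 0, 0, 0, 0, 0, 0, 0, 0, 0, 0, 0, 0, 0, 0, 0, 0, 0])

```text
time: 74.0
ee_pos: [617.1, -324.9, 276.8]
eef_rot: [-0.026, 1.0, 0.0, -0.0]
force: [-0.0, -0.3, 0.5]
gripper_width: 42.5
```

>>> apply_moves(series=[0, 0, 0, 0, 0, -1, 0, 0, 0, 0, 0, 0, -2, 0, 0, 0, 0, 0, 0, -2.5, 0, 0, 0, 0, 0, 0, -3, 0, 0, 0, 0, 0, 0, -3, 0])

```text
time: 74.42
ee_pos: [616.8, -324.7, 393.4]
eef_rot: [-0.026, 1.0, 0.0, -0.0]
force: [0.2, -0.6, -0.1]
gripper_width: 43.1
```

```bash
python3 -c "
from h import *
st();look('w62')
rows(480,-200,420-155,182.93,g=0)
"
```

```text
t 74.42 tcp [ 616.8 -324.7  393.4] yaw -177.07 tilt [-0.0007  0.0005] F [ 0.2 -0.6 -0.1] T [-0.   -0.04  0.09] w 43.1 q [-0.58  0.41  0.14  1.3   0.   -0.63]
t 74.47 yaw -177.06 grasp [ 619.9 -326.6  246.8] F [ 1.6 -0.5  5.1] w 42.9 q [-0.58  0.41  0.15  1.3  -0.   -0.63]
1 [-0.007, 0.009, -0.0, 2.63, 2.65, -0.41, 0]
2 [0.0, 0.0, 0.0, 2.64, 2.65, -0.36, 0]
3 [0.0, 0.0, 0.0, 2.64, 2.65, -0.36, 0]
4 [0.0, 0.0, 0.0, 2.64, 2.65, -0.36, 0]
5 [0.0, 0.0, 0.0, 2.64, 2.65, -0.36, 0]
```

View pics/w62.png

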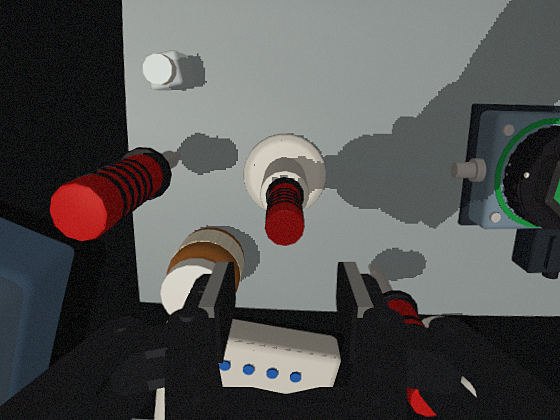

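```bash
python3 -c "
from h import *
rows(600,-180,430-155,182.93,g=0);
"
```

```text
t 74.47 yaw -177.06 grasp [ 619.9 -326.6  246.8] F [ 1.6 -0.5  5.1] w 42.9 q [-0.58  0.41  0.15  1.3  -0.   -0.63]
1 [-0.007, 0.009, 0.0, 0.27, 3.65, -0.73, 0]
2 [0.0, 0.0, 0.0, 0.27, 3.66, -0.71, 0]
3 [0.0, 0.0, 0.0, 0.27, 3.66, -0.71, 0]
4 [0.0, 0.0, 0.0, 0.27, 3.66, -0.71, 0]
```

>>> apply_moves(series=[0, 0, 0, 0.3, 2.0, -1.5, 0, 0, 0, 0, 0.5, 3.5, -1.5, 0, 0, 0, 0, 0.5, 3.8, -0.5, 0, 0, 0, 0, 0.3, 3.8, 0, 0, 0, 0, 0, 0, 3.8, 0, 0])

```text
time: 74.88
ee_pos: [591.8, -155.7, 428.8]
eef_rot: [-0.025, 1.0, -0.0, 0.001]
force: [1.0, 0.3, 0.4]
gripper_width: 42.7
```

>>> apply_moves(series=[0, 0, 0, -0.8, 3.8, 0, 0, 0, 0, 0, -0.8, 3.8, 0, 0, 0, 0, 0, -0.8, 3.5, 0, 0, 0, 0, 0, -0.6, 2.5, 0, 0, 0, 0, 0, -0.4, 1.5, 0, 0])

```text
time: 75.3
ee_pos: [618.7, -1.3, 427.9]
eef_rot: [-0.027, 1.0, 0.0, 0.001]
force: [1.3, -0.7, -0.6]
gripper_width: 42.8
```

>>> apply_moves(series=[0, 0, 0, 0, 0, 0, 0, 0, 0, 0, 0, 0, 0, 0, 0, 0, 0, 0, 0, 0, 0, 0, 0, 0, 0, 0, 0, 0, 0, 0, 0, 0, 0, 0, 0])

```text
time: 75.72
ee_pos: [618.6, -5.6, 427.1]
eef_rot: [-0.025, 1.0, -0.0, 0.0]
force: [-0.9, 0.1, 0.5]
gripper_width: 42.6
```

```bash
python3 -c "
from h import *
st();p,im=look('w63');ringfix(p,im,z=68,vmin=120,box=(0,0,560,260))
S=camera('side');cv2.imwrite('pics/s4.png',cv2.resize(S[95:300,200:400],(585,600),interpolation=cv2.INTER_CUBIC))
"
```

```text
t 75.72 tcp [618.6  -5.6 427.1] yaw -177.17 tilt [ 0.0001 -0.0002] F [-0.9  0.1  0.5] T [ 0.03 -0.01 -0.01] w 42.6 q [-0.11  0.25 -0.01  1.31 -0.   -0.16]
ring centre [589.63  20.1 ] lug angle mod120 25.61 r 39.35 spread 0.12 px [[344.0, 113.0], [271.0, 144.0], [332.0, 190.0]]
ring centre [596.05 -84.59] lug angle mod120 25.18 r 39.41 spread 0.04 px [[223.0, 115.0], [153.0, 146.0], [216.0, 191.0]]
ring centre [599.75 -45.2 ] lug angle mod120 84.66 r 39.58 spread 1.11 px [[223.0, 115.0], [286.0, 164.0], [216.0, 191.0]]
ring centre [583.07 124.51] lug angle mod120 20.47 r 39.27 spread 0.22 px [[466.0, 116.0], [392.0, 139.0], [442.0, 190.0]]
```

View pics/w63.png

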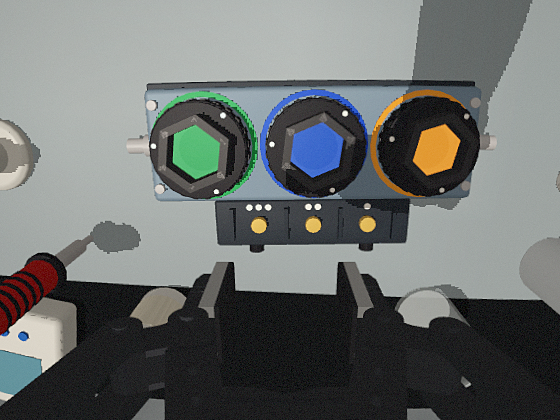

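View pics/s4.png

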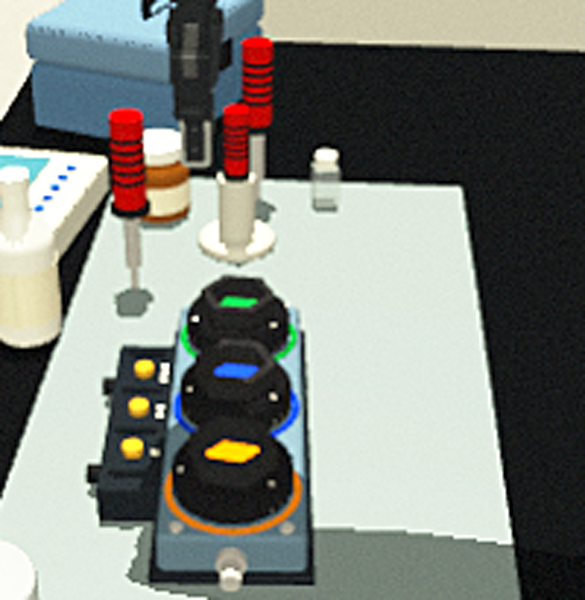

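```bash
python3 -c "
from h import *
def f(S):
  h=cv2.cvtColor(S,cv2.COLOR_BGR2HSV);m=((h[...,0]<6)|(h[...,0]>174))&(h[...,1]>150)&(h[...,2]>60)
  m[:128]=0;m[160:]=0;m[:,:272]=0;m[:,285:]=0
  y,x=np.nonzero(m);print(m.sum(),x.mean().round(2),y.mean().round(2),y.min(),y.max())
f(cv2.imread('pics/side0.png'));f(camera('side'))
print(close_job())
"
```

```text
204 280.29 141.83 128 154
205 280.27 141.81 128 154
the job is handed in; nothing more can be done
None
```

The photometer head is back together, the three studs were touched in order, and the probe is back down in its stand. I handed the job in at about 76 s of the 210 s allowed.

- **Glasses:** All three glasses were present and looked clean. Each slid into the cell with its own colour band without force and lay flat.
- **Rings:** All three ended level and centred on their cells, at the home height to within about 1 mm.
  - **Angle:** The stated snug angle is 105°. I turned clockwise until resistance rose, which came later: about 133° on amber, 128° on blue and 128° on green.
  - **Snugness:** A light upward pull of 6 to 16 N lifted each ring 0.2 mm or less. The torque rise was small (0.2–0.3 N·m), so the snug point rests on that plus the pull test.
- **Probe:** Of the three red-handled probes, I used the smallest one, standing in the stand. Its tip touched stud 1, 2 and 3 in that order, at about 2–3 N of spring force each. The pictures show the tip on the right stud each time.
- **Final check:** After release, the probe's position in the side picture matched the start to within a twentieth of a pixel. The rings had not moved, I saw no sign that anything else had shifted, and the arm was clear. I did not notice any part being knocked aside during the run.

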